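Clip new stone sample tiles on the counter board

ROBOT

A 6-joint arm with a two-finger parallel gripper is mounted at the origin on a cart in front of the work surface, level with it; the furniture and walls round the work are solid. World frame = base frame: x ahead of the robot, y to its left, z up, the work surface at z = 0. Lengths are in m, angles in rad, forces in N, time in s.
With the tool pointing down it reaches from about 0.35 to 0.775 m from the base axis. Payload 7.3 kg.
Tool frame: the origin (TCP) lies between the finger pads; the fingertips stand robot.tcp_to_tips ahead of it and the grasp point (between the pads) lies 2 mm behind it (robot.tcp_to_tips is the distance from the TCP to the fingertips, in m); y points along the fingers, x is the direction in which the jaws open and shut, and the axes are right-handed (so a half turn about y gives the same grasp; the last joint's range is limited). The gripper opens to 92 mm and grips with 3 to 60 N. Pads are 19 mm wide; open, the fingers measure 130 mm over their backs; the gripper's body (75 mm by 190 mm) begins 47 mm behind the grasp point.
Start: joints at [-0.146, 0.342, 1.524, -0, 1.275, -0.146], TCP at [0.525, 0, 0.205] pointing down, gripper open.
Joint ranges: [-2.53, 2.53], [-0.77, 2.02], [0.04, 2.7], [-1, 4.14], [0.28, 2.66], [-3.11, 3.11]. Speed limits (rad/s): [2.57, 2.57, 3.14, 3.14, 3.14, 3.14].

INTERFACE

Orientations are given as [roll, pitch, yaw] about the fixed x, y, z axes, in that order (R = Rz(yaw) Ry(pitch) Rx(roll)).
In Python, from cell import status, read_camera, get_calibration, robot gives the robot as it stands.
- The arm moves only by the shell command python3 -m creep 'ROWS' [FORCE]. ROWS is JSON, a list of rows, each an object of numbers: "dx", "dy", "dz": the shift along the tool's x, y, z in m; "rx", "ry", "rz": the turn, a rotation vector about the tool's x, y, z in rad; "gripper": the opening, from 0 (shut) to 1 (fully open). A call has 1 to 20 rows; each row is the pose to reach, as a shift and turn from the pose commanded when the call began, along the tool's axes at that moment; what a row does not reach only later rows make up. A row lasts 1/8 s, in which the tool goes at most 62.5 mm and 10.7 degrees, less where a joint would pass 70% of its speed; a pose out of reach is approached as far as the arm can. A call with a gripper value outside its range is refused whole. The fingers move at their own pace and stop on an object; FORCE is the grip in N (left out, the last holds). Time passes only in rows, so rows that repeat a pose let the fingers close. It gives the time, the measured TCP pose, the force and the opening at its end, in the units of the state.
- status.observe(): the state, without advancing time (a new reading comes with each control period).
- read_camera(name): name is "scene" or "side" or "wrist"; returns (picture, depth): 480x640x3 uint8, red, green, blue; 480x640 float32, m along the optical axis (not along the pixel's ray), 0 where there is no reading.
- get_calibration(name): a dict with "fx", "fy", "cx", "cy" (pixels), "xyz" and "rotation" of the camera in the world; the wrist camera has in their place "mount" (4x4, takes a point from camera to tool coordinates, whose origin is the TCP and whose axes are the tool frame's). Camera axes: x right, y down, z forward; pixel columns grow to the right and rows downward; lengths in m; the calibration is good to about 2 mm. A picture is of the moment at which its call begins: read the wrist's pose just before it. get_calibration takes no time and is no camera call.
- robot.hand_in(): hands the job in, once; it reports no verdict.
The state is a dict: "time": time; "qpos": joint angles; "qvel": joint speeds; "joint_efforts": joint torques, N m; "tool_pos": TCP position; "tool_rot": TCP orientation; "contact_force": force on the tool from outside, world axes, zero at the start; "torque": the same for the moment, N m; "opening": finger opening in m.
Only numpy, scipy, OpenCV 4.12 (cv2) and the standard library are available. Lean on these libraries where they do the work, as an engineer would, in place of code of your own. Each camera call takes 0.05 s, during which the arm holds its last target.

TASK

New stone sample tiles have come packed in the stack of wooden trays under its cover. Take the stack apart as far as needed and slide every tile under a spring clip of the white sample board, one tile to a clip, short end first so that its edge lifts the clip's flared lip, lying flat and square and pushed fully home against the foot of the clip. Then leave the empty trays stacked on the base tray again with the cover on top, and do not disturb the tools and stones lying around.

Things in the scene. Friction and masses are not known exactly. Their poses are not given: they have to be found in the camera images.
- board: White sample board fixed to the table, 160 (x) x 230 (y) mm, top 14 mm above its origin (centre of its underside). Three spring clips stand along its far (+x) edge, at y = +76, 0, -76 mm; tiles go in toward +x. Each clip's foot, 40 mm wide and 10 mm tall, has its front face (the stop) at x = +54. Grey marks 47 mm apart flank each tile's place.
- bay1 (a point): Point on the board's top where the centre of a tile's underside lies when the tile is fully home under clip 1 (at the board's +y end). Axes as the board's: x is the push direction. In this frame (mm) the stop is at x = +37, the clip's nip line at x = +22, the tip of its flared lip at x = -6.
- bay2 (a point): Point on the board's top where the centre of a tile's underside lies when the tile is fully home under clip 2 (the middle one). Axes as the board's: x is the push direction. In this frame (mm) the stop is at x = +37, the clip's nip line at x = +22, the tip of its flared lip at x = -6.
- bay3 (a point): Point on the board's top where the centre of a tile's underside lies when the tile is fully home under clip 3 (at the board's -y end). Axes as the board's: x is the push direction. In this frame (mm) the stop is at x = +37, the clip's nip line at x = +22, the tip of its flared lip at x = -6.
- clip1 (a joint): Angle of clip 1's sprung steel flap, 0 closed, growing as it lifts; about 0.2 with a tile home. Flap 34 mm wide, hinged along y beyond the stop. Closed, its nip line is 2 mm above the board and its lip flares up toward the robot to 14 mm. A tile's edge lifts it with 2 to 8 N of push (more if the tile is pressed down on the smooth board); it then presses on it with 2 to 3 N.
- clip2 (a joint): Angle of clip 2's sprung steel flap, 0 closed, growing as it lifts; about 0.2 with a tile home. Flap 34 mm wide, hinged along y beyond the stop. Closed, its nip line is 2 mm above the board and its lip flares up toward the robot to 14 mm. A tile's edge lifts it with 2 to 8 N of push (more if the tile is pressed down on the smooth board); it then presses on it with 2 to 3 N.
- clip3 (a joint): Angle of clip 3's sprung steel flap, 0 closed, growing as it lifts; about 0.2 with a tile home. Flap 34 mm wide, hinged along y beyond the stop. Closed, its nip line is 2 mm above the board and its lip flares up toward the robot to 14 mm. A tile's edge lifts it with 2 to 8 N of push (more if the tile is pressed down on the smooth board); it then presses on it with 2 to 3 N.
- tray_base: Lowest tray, dark wood, fixed, 96 (x) x 58 (y) mm; origin at centre of its underside, z up. Floor 12 mm above it, end and corner walls to 26 mm, pocket 78 x 48 mm. In the middle 56 mm of each long side is a finger notch: no wall, slab only 34 mm wide (y), so a tile is taken by its long sides and an empty tray by this waist. Trays stack 22 mm apart. The amber tile starts here.
- tray_mid: Loose dark wooden tray, 90 g, like the base tray but with two 5 mm tall pads beneath (72 mm over their ends, 42 mm wide), which drop between the walls of the tray below (3 mm play). Origin: centre of its underside (under the pads), z up. Floor slab 4 to 12 mm above it, walls to 26 mm. Either way round. Starts 22 mm above the base tray, holding the green tile.
- tray_top: Loose dark wooden tray, 90 g, like the base tray but with two 5 mm tall pads beneath (72 mm over their ends, 42 mm wide), which drop between the walls of the tray below (3 mm play). Origin: centre of its underside (under the pads), z up. Floor slab 4 to 12 mm above it, walls to 26 mm. Either way round. Starts 44 mm above the base tray, holding the rose tile.
- cover: Cover: dark wooden plate 96 (x) x 58 (y) mm with the same two nesting pads beneath and a brass knob in the middle. Origin: centre of its underside (under the pads), z up; plate 4 to 10 mm above it, knob 20 mm in diameter from 21 to 32 mm (12 mm neck below), top at 34 mm. 100 g. Starts 66 mm above the base tray; fits any tray.
- tile_rose: Polished stone sample tile with light veins, rose pink, 74 (x) x 44 (y) x 8 mm (z), 70 g, edges slightly rounded; origin at the centre of its underside, x along its length, z up. Either end may go first and either face up. May be absent.
- tile_green: Polished stone sample tile with light veins, dark green, 74 (x) x 44 (y) x 8 mm (z), 70 g, edges slightly rounded; origin at the centre of its underside, x along its length, z up. Either end may go first and either face up. May be absent.
- tile_amber: Polished stone sample tile with light veins, amber brown, 74 (x) x 44 (y) x 8 mm (z), 70 g, edges slightly rounded; origin at the centre of its underside, x along its length, z up. Either end may go first and either face up. May be absent.
- chip_hammer: Bystander: small hammer with a wooden handle, 255 x 103 x 20 mm, lying on the table to the right of the stack.
- screwdriver: Bystander: red-handled screwdriver, 190 x 21 x 21 mm, lying near the front edge at the right.
- tower_clear: Bystander: clear six-sided crystal point, 25 x 24 x 104 mm, standing behind the board.
- bench_vice: Fixed: blue bench vice between board and stack, 167 x 100 x 90 mm, origin under its middle; its T-handle reaches 84 mm toward the robot. Do not lower the gripper beside it.
- palm_stone_3: Bystander: pink polished palm stone, 66 x 59 x 34 mm, at the left front.

How it is judged:
By the outcome, as a careful person would: the job done as asked, in the order asked, and still so for the second after the job is handed in, with the robot touching nothing.
Of tile_rose, tile_green, tile_amber only 2 to 3 are there at a start; the rules pass over those that are not, and their reading is None.
At some moment in a run one of tile_rose, tile_green, tile_amber, cover may be knocked a few centimetres aside while the robot is not near it.
Once in a run the grip may slacken for a moment while it holds something.
It also fails if it takes over 210 s, if anything falls off the work surface, if the arm or the gripper's body presses on something with over 40 N, if the wrist force passes 120 N, or if a joint passes its speed limit or range.

## Working session

There is one attempt and no reset: what is moved stays moved. The work goes in short steps, Python scripts to look and compute and a shell command to move; the robot and the scene stay as the last step left them, time stands still between calls to the robot, and variables do not carry over. Pictures are saved under pics/ and viewed, and the job is handed in when it is done.

```bash
ls -la; mkdir -p pics; python3 - <<'E'
from cell import status, read_camera, get_calibration, robot
import cv2
print(status.observe()); print(robot.tcp_to_tips)
for n in ["scene","side","wrist"]:
    p,d=read_camera(n); cv2.imwrite(f"pics/{n}0.png",p[:,:,::-1]); print(n,get_calibration(n))
E
```

```text
total 12
drwxr-xr-x  3 agent agent 4096 Dec  6 10:41 .
drwxr-xr-x 23 root  root  4096 Dec  6 10:41 ..
drwxr-xr-x  2 agent agent 4096 Dec  6 10:41 pics
{'time': 0.0, 'qpos': array([-1.46009320e-01,  3.42743061e-01,  1.52503936e+00,  1.99173384e-05,
        1.27537026e+00, -1.46006135e-01]), 'qvel': array([ 1.74306838e-03,  7.72838568e-04,  1.93932681e-03, -1.12897664e-03,
        7.18801284e-05, -6.42630868e-04]), 'joint_efforts': array([ 7.61924657e-04, -4.31245601e+01, -2.44219762e+01,  7.17750052e-02,
        5.59406646e-02, -1.04314388e-04]), 'tool_pos': array([5.24557639e-01, 8.89709002e-05, 2.03826626e-01]), 'tool_rot': array([-1.57055052e+00,  1.54066145e-03, -8.80916875e-06]), 'contact_force': array([ 0.46958225, -0.2067497 , -0.10839392]), 'torque': array([-0.03821388,  0.00193701, -0.04778198]), 'opening': 0.09182642149550294}
0.017
scene {'fx': 478.4259015823668, 'fy': 478.4259015823668, 'cx': 328.2479717568088, 'cy': 239.86482772482938, 'xyz': array([-0.30540191, -0.52197228,  0.67107866]), 'rotation': array([-2.1201653 ,  0.02233741, -1.09247902])}
side {'fx': 598.2619453970344, 'fy': 598.2619453970344, 'cx': 320.5731551724752, 'cy': 245.03378679767687, 'xyz': array([-0.09822398, -1.35062557,  0.71712152]), 'rotation': array([-1.98689   , -0.01211313, -0.4520432 ])}
wrist {'fx': 410.47549859608563, 'fy': 410.47549859608563, 'cx': 317.0357694665785, 'cy': 231.43586769867323, 'mount': array([[ 9.99999861e-01,  5.25126166e-04,  4.15282955e-05,
         1.20647904e-03],
       [ 1.14204911e-04, -2.93090448e-01,  9.56084712e-01,
        -1.80077039e-01],
       [ 5.14236645e-04, -9.56084574e-01, -2.93090468e-01,
         7.87958467e-02],
       [ 0.00000000e+00,  0.00000000e+00,  0.00000000e+00,
         1.00000000e+00]])}
```

View pics/scene0.png

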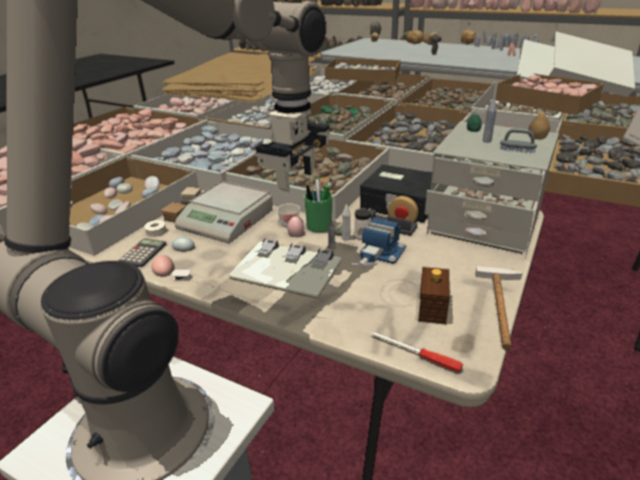

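View pics/side0.png

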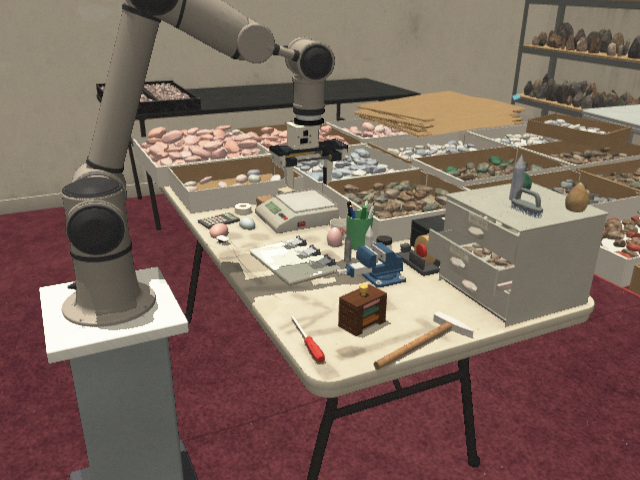

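View pics/wrist0.png

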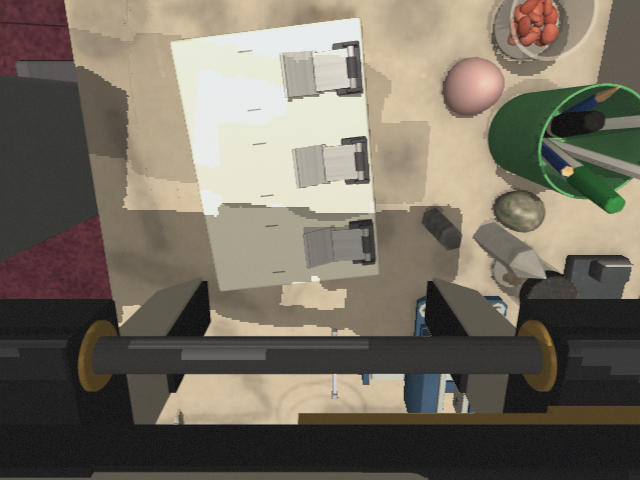

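```bash
cat > h.py <<'E'
import numpy as np, cv2
from scipy.spatial.transform import Rotation as R
from cell import status, read_camera, get_calibration, robot
def snap(name):
    s=status.observe(); p,d=read_camera(name); c=get_calibration(name)
    T=np.eye(4)
    if name=="wrist":
        T[:3,:3]=R.from_euler('xyz',s['tool_rot']).as_matrix(); T[:3,3]=s['tool_pos']
        T=T@c['mount']
    else:
        T[:3,:3]=R.from_euler('xyz',c['rotation']).as_matrix(); T[:3,3]=c['xyz']
    return dict(p=p,d=d,c=c,T=T,s=s)
def cloud(f):
    c=f['c'];v,u=np.mgrid[:480,:640]
    z=f['d'];P=np.stack([(u-c['cx'])/c['fx']*z,(v-c['cy'])/c['fy']*z,z],-1)
    W=P@f['T'][:3,:3].T+f['T'][:3,3]; W[z<=0]=np.nan
    return W
def onplane(f,uv,h):
    c=f['c'];uv=np.atleast_2d(np.array(uv,float))
    r=np.stack([(uv[:,0]-c['cx'])/c['fx'],(uv[:,1]-c['cy'])/c['fy'],np.ones(len(uv))],-1)@f['T'][:3,:3].T
    o=f['T'][:3,3]; t=(h-o[2])/r[:,2]
    return o+t[:,None]*r
def project(f,X):
    c=f['c'];P=(np.atleast_2d(X)-f['T'][:3,3])@f['T'][:3,:3]
    return np.stack([P[:,0]/P[:,2]*c['fx']+c['cx'],P[:,1]/P[:,2]*c['fy']+c['cy']],-1)
def save(f,fn,crop=None,k=1):
    im=f['p'][:,:,::-1]
    if crop: im=im[crop[1]:crop[3],crop[0]:crop[2]]
    cv2.imwrite('pics/'+fn,cv2.resize(im,None,fx=k,fy=k,interpolation=cv2.INTER_NEAREST if k>1 else cv2.INTER_AREA))
E
python3 - <<'E'
from h import *
f=snap('wrist');W=cloud(f)
for u,v in [(172,42),(360,18),(219,290),(378,275),(230,150),(475,80),(150,350),(130,250)]:
    print(u,v,W[v,u].round(4), onplane(f,(u,v),.014)[0].round(4))
for n in ('side','scene'):
    g=snap(n);W=cloud(g)
    pts=[(342,292),(385,290),(362,300),(320,310)] if n=='side' else [(436,275),(433,300),(435,340)]
    for u,v in pts: print(n,u,v,W[v,u].round(4))
    save(g,n+'z.png',(320,260,520,380) if n=='side' else (350,220,550,380),4)
E
```

```text
172 42 [0.4057 0.1291 0.014 ] [0.4057 0.1291 0.014 ]
360 18 [ 5.619e-01  1.497e-01 -5.000e-04] [0.5605 0.147  0.014 ]
219 290 [ 4.254e-01 -1.015e-01  3.000e-04] [ 0.429  -0.0951  0.014 ]
378 275 [ 0.5875 -0.0853 -0.0009] [ 0.5851 -0.0789  0.014 ]
230 150 [0.4485 0.0412 0.0153] [0.4482 0.0411 0.014 ]
475 80 [0.648  0.0979 0.0456] [0.6594 0.0997 0.014 ]
150 350 [0.4908 0.0296 0.3088] [ 0.3528 -0.1631  0.014 ]
130 250 [ 0.3402 -0.0581  0.0005] [ 0.3467 -0.0533  0.014 ]
side 342 292 [ 0.5384 -0.1828  0.0016]
side 385 290 [ 0.6423 -0.2194  0.0019]
side 362 300 [ 0.4951 -0.3551  0.0758]
side 320 310 [ 0.451  -0.2364 -0.0011]
scene 436 275 [ 0.4969 -0.3396  0.0947]
scene 433 300 [ 0.4589 -0.3481  0.0601]
scene 435 340 [ 0.4126 -0.3717  0.0007]
```

View pics/sidez.png

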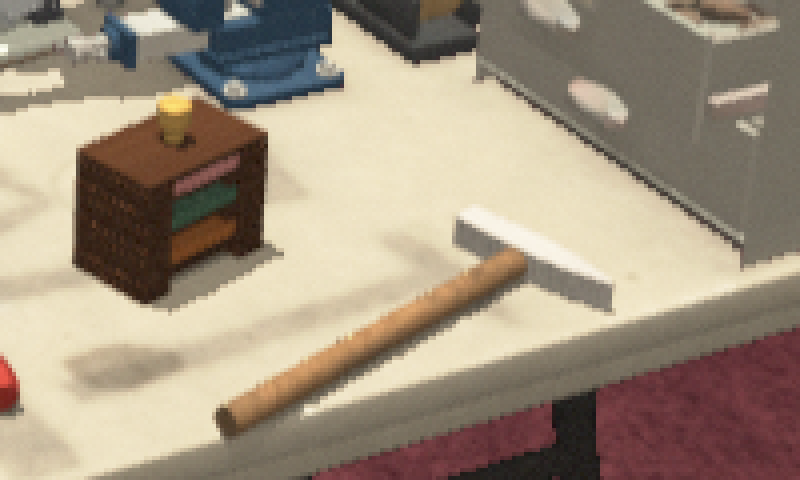

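View pics/scenez.png

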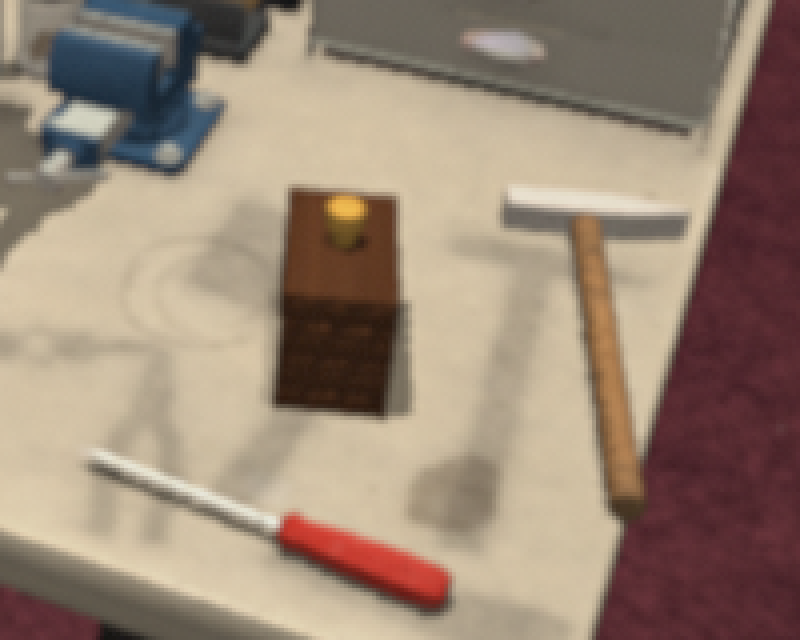

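```bash
python3 -m creep '[{"dx":0,"dz":0,"dy":-0.08},{"dx":-0.13,"dz":-0.32,"dy":-0.09,"ry":1.571},{"dx":-0.13,"dz":-0.32,"dy":-0.09,"ry":1.571},{"dx":-0.13,"dz":-0.32,"dy":-0.09,"ry":1.571},{"dx":-0.13,"dz":-0.32,"dy":-0.09,"ry":1.571},{"dx":-0.13,"dz":-0.32,"dy":-0.09,"ry":1.571},{"dx":-0.13,"dz":-0.32,"dy":-0.09,"ry":1.571},{"dx":-0.13,"dz":-0.32,"dy":-0.09,"ry":1.571},{"dx":-0.13,"dz":-0.32,"dy":-0.09,"ry":1.571},{"dx":-0.13,"dz":-0.32,"dy":-0.09,"ry":1.571},{"dx":-0.13,"dz":-0.32,"dy":-0.09,"ry":1.571},{"dx":-0.13,"dz":-0.32,"dy":-0.09,"ry":1.571},{"dx":-0.13,"dz":-0.32,"dy":-0.09,"ry":1.571}]'; python3 - <<'E'
from h import *
f=snap('wrist');save(f,'w1.png');np.save('w1.npy',cloud(f));print(f['s']['tool_pos'],f['s']['qpos'])
E
```

```text
[5.24877215e-01 2.15750107e-05 2.04293517e-01] [-1.46022824e-01  3.42280624e-01  1.52438966e+00 -2.05407485e-05
  1.27538724e+00 -1.46002640e-01]invalid input at $[0]: expected keys dx, dy, dz, rx, ry, rz, gripper
```

View pics/w1.png

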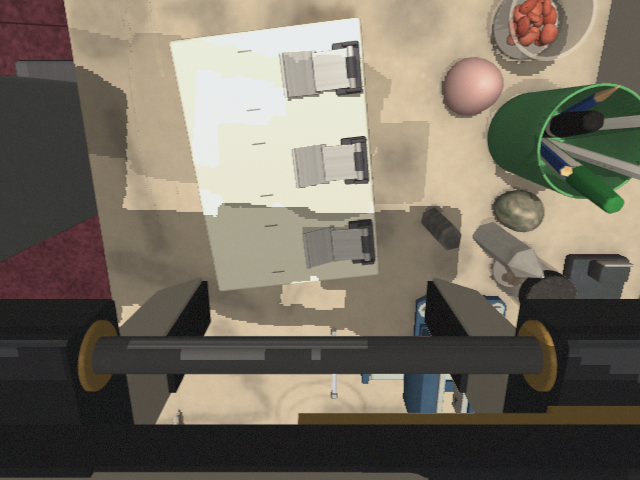

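```bash
python3 -m creep '[{"dx":0,"dy":-0.08,"dz":0,"rx":0,"ry":0.15,"rz":0,"gripper":1},{"dx":-0.03,"dy":-0.09,"dz":-0.06,"rx":0,"ry":0.3,"rz":0,"gripper":1},{"dx":-0.06,"dy":-0.09,"dz":-0.11,"rx":0,"ry":0.45,"rz":0,"gripper":1},{"dx":-0.09,"dy":-0.09,"dz":-0.16,"rx":0,"ry":0.6,"rz":0,"gripper":1},{"dx":-0.11,"dy":-0.09,"dz":-0.21,"rx":0,"ry":0.78,"rz":0,"gripper":1},{"dx":-0.13,"dy":-0.09,"dz":-0.26,"rx":0,"ry":0.95,"rz":0,"gripper":1},{"dx":-0.13,"dy":-0.09,"dz":-0.3,"rx":0,"ry":1.12,"rz":0,"gripper":1},{"dx":-0.13,"dy":-0.09,"dz":-0.32,"rx":0,"ry":1.28,"rz":0,"gripper":1},{"dx":-0.13,"dy":-0.09,"dz":-0.32,"rx":0,"ry":1.44,"rz":0,"gripper":1},{"dx":-0.13,"dy":-0.09,"dz":-0.32,"rx":0,"ry":1.571,"rz":0,"gripper":1},{"dx":-0.13,"dy":-0.09,"dz":-0.32,"rx":0,"ry":1.571,"rz":0,"gripper":1},{"dx":-0.13,"dy":-0.09,"dz":-0.32,"rx":0,"ry":1.571,"rz":0,"gripper":1}]'; python3 - <<'E'
from h import *
f=snap('wrist');save(f,'w2.png');np.save('w2.npy',cloud(f));print(f['s']['tool_pos'],f['s']['tool_rot'],f['s']['qpos'])
E
```

```text
time: 1.85
tool_pos: [0.395, -0.3199, 0.2945]
tool_rot: [-1.571, -0.0, -1.568]
contact_force: [0.4, 0.5, -0.4]
opening: 0.0915
[ 0.39501004 -0.31988333  0.29453691] [-1.57071583e+00 -2.46614518e-06 -1.56833509e+00] [-8.31613558e-01  2.55754396e-01  1.39805855e+00  5.81631961e-05
  1.48772380e+00  7.36716709e-01]
```

View pics/w2.png

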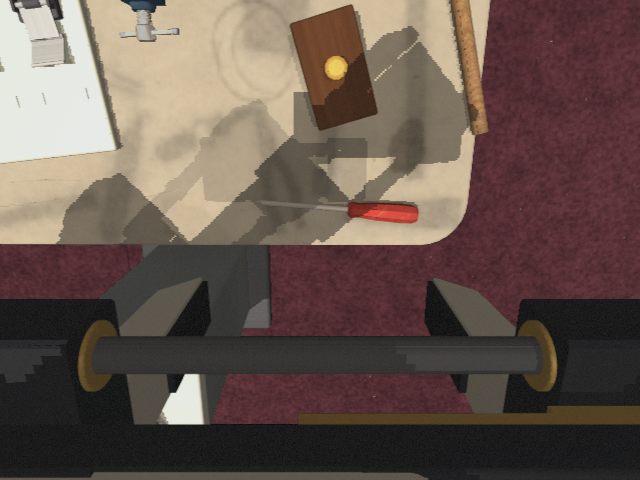

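```bash
python3 - <<'E'
from h import *
f=snap('wrist');W=cloud(f)
m=((W[:,:,2]>.06)&(W[:,:,2]<.09)).astype(np.uint8)
n,l,st,c=cv2.connectedComponentsWithStats(m)
print(st[1:],c[1:])
for i in range(1,n):
    if st[i,4]>800:
        ct,_=cv2.findContours((l==i).astype(np.uint8),cv2.RETR_EXTERNAL,cv2.CHAIN_APPROX_NONE)
        ct=ct[0][:,0];h=np.nanmedian(W[:,:,2][l==i]);P=onplane(f,ct,h)[:,:2].astype(np.float32)
        r=cv2.minAreaRect(P);print(h,r)
hsv=cv2.cvtColor(f['p'],cv2.COLOR_RGB2HSV)
k=(hsv[:,:,1]>150)&(hsv[:,:,2]>190)&(hsv[:,:,0]>15)&(hsv[:,:,0]<35);k[:, :250]=0
ys,xs=np.where(k);print('knob',len(xs),xs.mean(),ys.mean(),np.nanmedian(W[ys,xs],0),onplane(f,(xs.mean(),ys.mean()),.098))
for u,v in [(120,33),(150,40),(180,31),(146,20),(118,148),(253,203),(418,215),(462,60),(482,133)]: print(u,v,W[v,u].round(4))
# stack cloud heights hist
E
```

```text
[[ 290    5   88  126 6727]] [[334.43407165  67.06109707]]
0.07588424620222783 ((0.506820559501648, -0.3366362452507019), (0.09553471207618713, 0.057701319456100464), 16.188514709472656)
knob 236 335.5762711864407 67.02542372881356 [ 0.50717004 -0.33657166  0.09946458] [[ 0.50726424 -0.33621221  0.098     ]]
120 33 [ 0.5428 -0.1286  0.0362]
150 40 [ 0.5353 -0.1605  0.0454]
180 31 [ 5.504e-01 -1.762e-01  2.000e-04]
146 20 [ 0.5521 -0.1597  0.0481]
118 148 [ 0.4298 -0.098   0.0083]
253 203 [ 0.3654 -0.245   0.0005]
418 215 [ 0.3559 -0.4367  0.0185]
462 60 [ 0.5216 -0.4717  0.0126]
482 133 [ 0.4478 -0.4994  0.018 ]
```

```bash
python3 -m creep '[{"dx":0.008,"dy":0.05,"dz":0.06,"rx":0,"ry":-0.14,"rz":0,"gripper":0.5},{"dx":0.0165,"dy":0.09,"dz":0.112,"rx":0,"ry":-0.28,"rz":0,"gripper":0.5},{"dx":0.0165,"dy":0.14,"dz":0.112,"rx":0,"ry":-0.28,"rz":0,"gripper":0.5},{"dx":0.0165,"dy":0.17,"dz":0.112,"rx":0,"ry":-0.28,"rz":0,"gripper":0.5},{"dx":0.0165,"dy":0.185,"dz":0.112,"rx":0,"ry":-0.28,"rz":0,"gripper":0.5},{"dx":0.0165,"dy":0.197,"dz":0.112,"rx":0,"ry":-0.28,"rz":0,"gripper":0.4},{"dx":0.0165,"dy":0.198,"dz":0.112,"rx":0,"ry":-0.28,"rz":0,"gripper":0.3},{"dx":0.0165,"dy":0.198,"dz":0.112,"rx":0,"ry":-0.28,"rz":0,"gripper":0},{"dx":0.0165,"dy":0.198,"dz":0.112,"rx":0,"ry":-0.28,"rz":0,"gripper":0},{"dx":0.0165,"dy":0.198,"dz":0.112,"rx":0,"ry":-0.28,"rz":0,"gripper":0},{"dx":0.0165,"dy":0.198,"dz":0.112,"rx":0,"ry":-0.28,"rz":0,"gripper":0},{"dx":0.0165,"dy":0.198,"dz":0.112,"rx":0,"ry":-0.28,"rz":0,"gripper":0}]' 20; python3 - <<'E'
from h import *
f=snap('side');save(f,'s2.png',(260,160,460,340),4);print(f['s']['tool_pos'],f['s']['tool_rot'],f['s']['opening'])
E
```

```text
time: 3.45
tool_pos: [0.507, -0.3365, 0.0966]
tool_rot: [-1.571, -0.0, -1.291]
contact_force: [-0.5, -0.0, -1.3]
opening: 0.0006
[ 0.5070158  -0.33649811  0.09660974] [-1.57069467e+00 -4.35114483e-05 -1.29100804e+00] 0.0005913454749346071
```

View pics/s2.png

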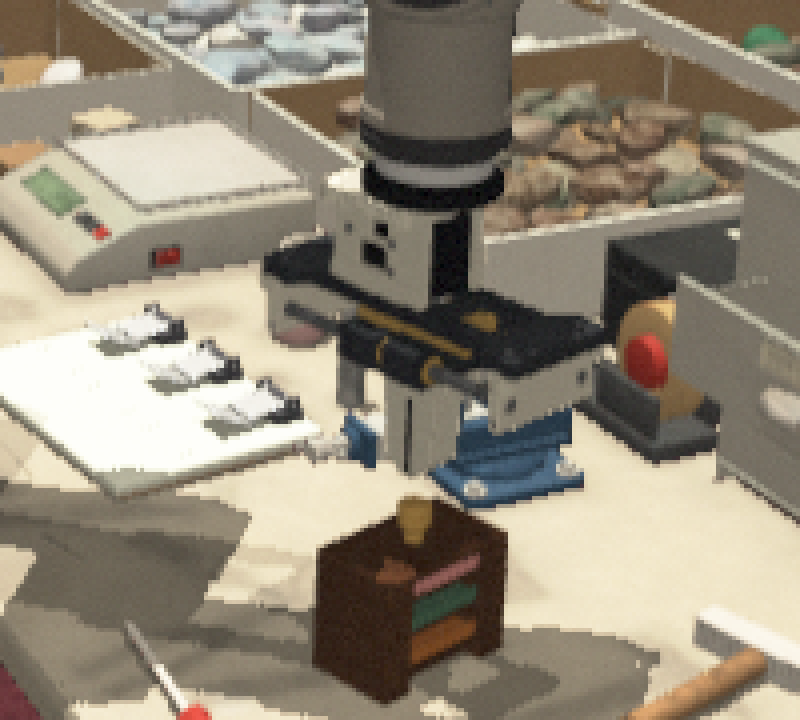

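```bash
python3 - <<'E'
from h import *
f=snap('side');W=cloud(f)
print(project(f,[[.507,-.3365,.08],[.507,-.3365,.098],[.507,-.3365,.0]]))
for u,v in [(361,275),(358,262),(363,285),(363,290),(364,293),(350,300)]: print(u,v,W[v,u].round(4))
g=snap('scene');W=cloud(g); print(project(g,[[.507,-.3365,.08],[.507,-.3365,.098]])); save(g,'sc3.png',(380,200,500,330),5)
E
```

```text
[[362.60299604 293.57643861]
 [362.93172077 286.42018994]
 [361.18434214 324.46015101]]
361 275 [ 0.4992 -0.3391  0.1291]
358 262 [ 0.4953 -0.3305  0.1577]
363 285 [ 0.5085 -0.334   0.1   ]
363 290 [ 0.5026 -0.3449  0.0941]
364 293 [ 0.508  -0.3407  0.0833]
350 300 [ 0.4705 -0.3451  0.0765]
[[435.30421783 277.80479622]
 [436.13051128 270.70955241]]
```

View pics/sc3.png

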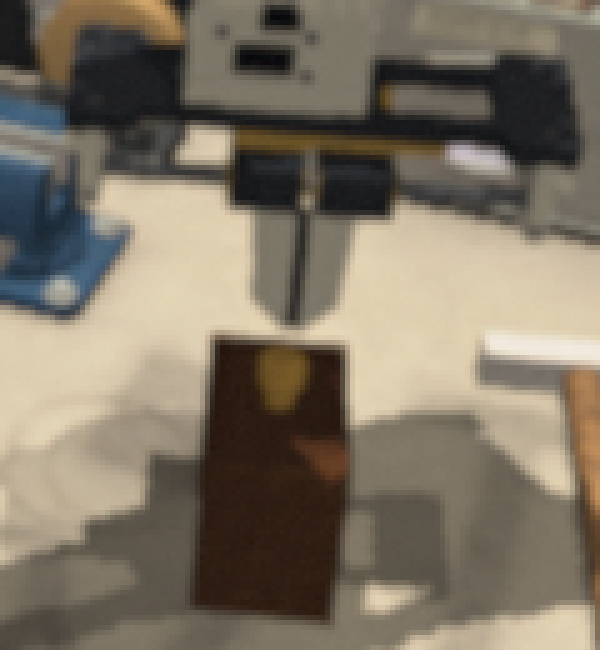

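```bash
python3 - <<'E'
from h import *
f=snap('wrist');save(f,'w4.png');W=cloud(f);print(f['s']['tool_pos'],f['s']['time'])
for u,v in [(320,350),(320,380),(320,400),(310,300),(320,280),(335,360)]: print(u,v,W[v,u].round(4),f['d'][v,u])
print(project(f,[f['s']['tool_pos'],f['s']['tool_pos']-[0,0,.017],f['s']['tool_pos']+[0,0,.03]]))
E
```

```text
[ 0.50701883 -0.33650164  0.09649627] 3.6
320 350 [ 0.5368 -0.3296  0.2002] 0.087601945
320 380 [ 0.5037 -0.3395  0.1643] 0.13210504
320 400 [ 0.3675 -0.3802  0.0004] 0.33042586
310 300 [ 0.5177 -0.3317  0.1387] 0.15193367
320 280 [ 0.5103 -0.338   0.1003] 0.19126943
335 360 [ 0.5412 -0.3312  0.2094] 0.07772059
[[314.97766752 281.95252321]
 [315.13131523 268.4331098 ]
 [314.63358452 312.22827692]]
```

View pics/w4.png

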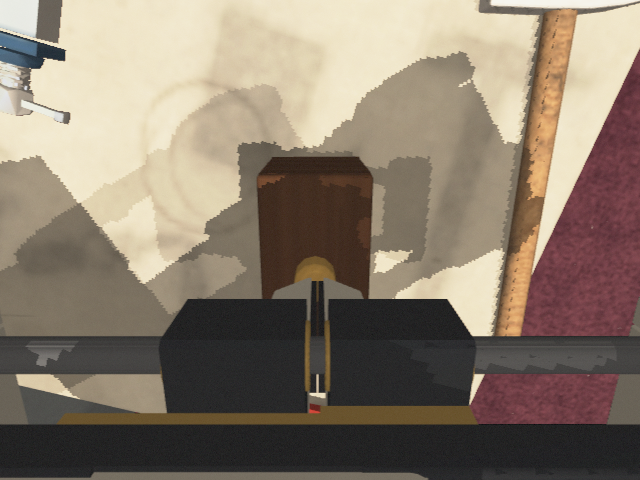

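```bash
python3 - <<'E'
from h import *
f=snap('side');W=cloud(f)
for v in range(262,290): print(v,[tuple(W[v,u].round(3)) for u in (358,362)], f['p'][v,360])
W2=np.load('w2.npy')
T=np.eye(4)
s=dict(pos=np.array([.395,-.31988,.29454]),rot=[-1.5707,0,-1.56833])
Rm=R.from_euler('xyz',s['rot']).as_matrix()
for u,v in [(180,388),(178,380),(205,285),(204,320),(432,320),(459,388),(190,350)]:
    print(u,v,((W2[v,u]-s['pos'])@Rm).round(4))
E
```

```text
262 [(np.float64(0.496), np.float64(-0.329), np.float64(0.157)), (np.float64(0.502), np.float64(-0.336), np.float64(0.159))] [133 128 111]
263 [(np.float64(0.495), np.float64(-0.33), np.float64(0.155)), (np.float64(0.503), np.float64(-0.335), np.float64(0.156))] [133 127 111]
264 [(np.float64(0.496), np.float64(-0.329), np.float64(0.152)), (np.float64(0.5), np.float64(-0.339), np.float64(0.156))] [131 125 109]
265 [(np.float64(0.495), np.float64(-0.331), np.float64(0.15)), (np.float64(0.5), np.float64(-0.34), np.float64(0.154))] [134 127 110]
266 [(np.float64(0.496), np.float64(-0.33), np.float64(0.148)), (np.float64(0.499), np.float64(-0.342), np.float64(0.152))] [133 125 109]
267 [(np.float64(0.496), np.float64(-0.331), np.float64(0.146)), (np.float64(0.498), np.float64(-0.343), np.float64(0.151))] [132 126 110]
268 [(np.float64(0.496), np.float64(-0.33), np.float64(0.143)), (np.float64(0.498), np.float64(-0.344), np.float64(0.148))] [131 125 109]
269 [(np.float64(0.496), np.float64(-0.331), np.float64(0.141)), (np.float64(0.502), np.float64(-0.338), np.float64(0.143))] [135 129 11
[... 2308 characters left out ...]
at64(-0.341), np.float64(0.102))] [124  98  54]
287 [(np.float64(0.59), np.float64(-0.173), np.float64(-0.0)), (np.float64(0.503), np.float64(-0.339), np.float64(0.098))] [124  97  55]
288 [(np.float64(0.588), np.float64(-0.177), np.float64(-0.001)), (np.float64(0.503), np.float64(-0.34), np.float64(0.097))] [124  94  52]
289 [(np.float64(0.509), np.float64(-0.311), np.float64(0.079)), (np.float64(0.501), np.float64(-0.344), np.float64(0.097))] [123  96  52]
180 388 [-0.1866  0.2942 -0.2889]
178 380 [-0.0452 -0.0649 -0.006 ]
205 285 [-0.045  -0.0263  0.0106]
204 320 [-0.045  -0.0319 -0.0023]
432 320 [ 0.0467 -0.0335 -0.0014]
459 388 [ 0.0466 -0.068  -0.0067]
190 350 [-0.0263 -0.1042  0.031 ]
```

```bash
python3 -m creep '[{"dx":0,"dy":0,"dz":0,"rx":0,"ry":0,"rz":0,"gripper":0.5},{"dx":0,"dy":0,"dz":0,"rx":0,"ry":0,"rz":0,"gripper":0.5},{"dx":0,"dy":0,"dz":0,"rx":0,"ry":0,"rz":0,"gripper":0.5},{"dx":0,"dy":0,"dz":0,"rx":0,"ry":0,"rz":0,"gripper":0.5},{"dx":0,"dy":0.01,"dz":0,"rx":0,"ry":0,"rz":0,"gripper":0.5},{"dx":0,"dy":0.02,"dz":0,"rx":0,"ry":0,"rz":0,"gripper":0.5},{"dx":0,"dy":0.03,"dz":0,"rx":0,"ry":0,"rz":0,"gripper":0.5},{"dx":0,"dy":0.035,"dz":0,"rx":0,"ry":0,"rz":0,"gripper":0.5},{"dx":0,"dy":0.035,"dz":0,"rx":0,"ry":0,"rz":0,"gripper":0.5}]' 20; python3 - <<'E'
from h import *
f=snap('side');save(f,'s5.png',(310,220,410,340),6);g=snap('scene');save(g,'sc5.png',(380,200,500,330),5);print(f['s']['tool_pos'],f['s']['opening'])
E
```

```text
time: 4.82
tool_pos: [0.5068, -0.3364, 0.061]
tool_rot: [-1.571, 0.001, -1.291]
contact_force: [0.2, -0.4, -0.0]
opening: 0.0459
[ 0.50681175 -0.3363547   0.06096069] 0.045869608836205486
```

View pics/s5.png

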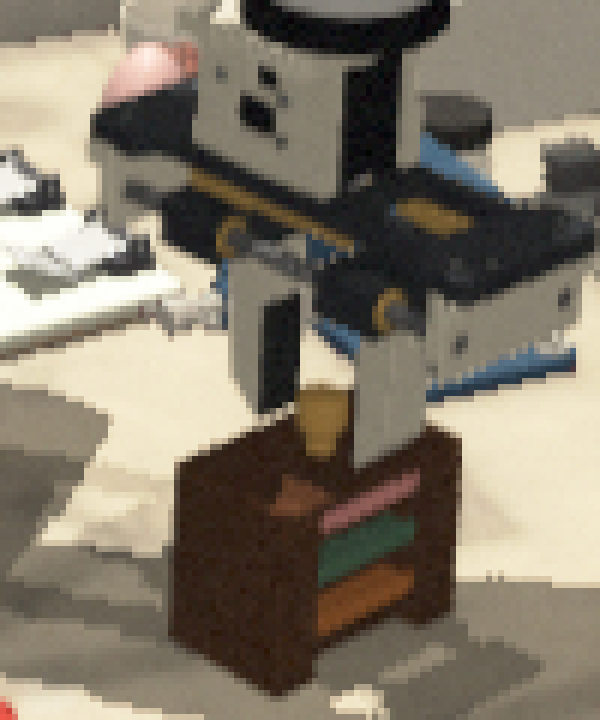

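View pics/sc5.png

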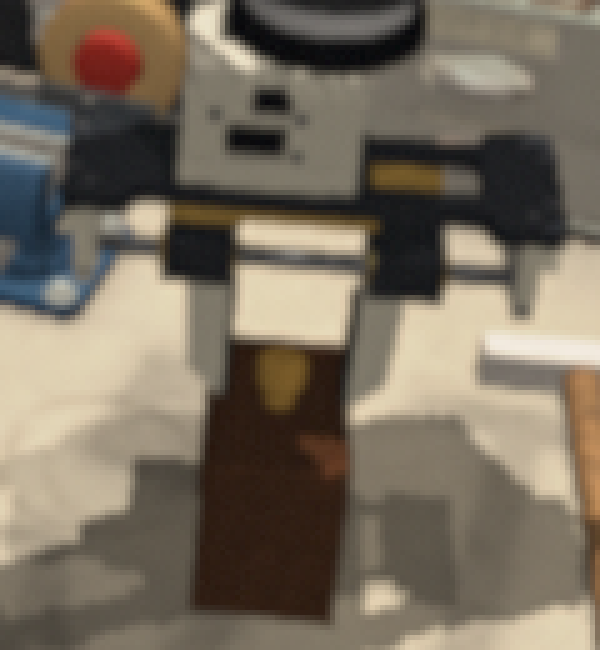

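```bash
python3 -m creep '[{"dx":0,"dy":0.004,"dz":0,"rx":0,"ry":0,"rz":0,"gripper":0.5},{"dx":0,"dy":0.007,"dz":0,"rx":0,"ry":0,"rz":0,"gripper":0.5},{"dx":0,"dy":0.007,"dz":0,"rx":0,"ry":0,"rz":0,"gripper":0.1},{"dx":0,"dy":0.007,"dz":0,"rx":0,"ry":0,"rz":0,"gripper":0.1},{"dx":0,"dy":0.007,"dz":0,"rx":0,"ry":0,"rz":0,"gripper":0.1},{"dx":0,"dy":0.007,"dz":0,"rx":0,"ry":0,"rz":0,"gripper":0.1},{"dx":0,"dy":0.007,"dz":0,"rx":0,"ry":0,"rz":0,"gripper":0.1}]' 25
```

```text
time: 5.8
tool_pos: [0.507, -0.3365, 0.0546]
tool_rot: [-1.571, -0.0, -1.291]
contact_force: [0.1, -0.7, -0.2]
opening: 0.0189
```

```bash
cat >> h.py <<'E'
def delta(x,y,z,yaw=None):
    s=status.observe();Rm=R.from_euler('xyz',s['tool_rot']).as_matrix()
    d=(np.array([x,y,z])-s['tool_pos'])@Rm
    print('dx dy dz',d.round(4),'ry',None if yaw is None else round(-((yaw-np.pi/2)-s['tool_rot'][2]),4))
E
python3 -c "
from h import *
delta(.44,-.165,.115);delta(.44,-.165,-.010)"
```

```text
dx dy dz [-0.1833 -0.0604 -0.0171] ry None
dx dy dz [-0.1833  0.0646 -0.0171] ry None
```

```bash
python3 -m creep '[{"dx":0,"dy":-0.02,"dz":0,"rx":0,"ry":0,"rz":0,"gripper":0.1},{"dx":0,"dy":-0.05,"dz":0,"rx":0,"ry":0,"rz":0,"gripper":0.1},{"dx":-0.04,"dy":-0.06,"dz":-0.005,"rx":0,"ry":0,"rz":0,"gripper":0.1},{"dx":-0.085,"dy":-0.06,"dz":-0.01,"rx":0,"ry":0,"rz":0,"gripper":0.1},{"dx":-0.13,"dy":-0.05,"dz":-0.014,"rx":0,"ry":0,"rz":0,"gripper":0.1},{"dx":-0.17,"dy":-0.02,"dz":-0.017,"rx":0,"ry":0,"rz":0,"gripper":0.1},{"dx":-0.183,"dy":0.02,"dz":-0.017,"rx":0,"ry":0,"rz":0,"gripper":0.1},{"dx":-0.183,"dy":0.045,"dz":-0.017,"rx":0,"ry":0,"rz":0,"gripper":0.1},{"dx":-0.183,"dy":0.058,"dz":-0.017,"rx":0,"ry":0,"rz":0,"gripper":0.1},{"dx":-0.183,"dy":0.0635,"dz":-0.017,"rx":0,"ry":0,"rz":0,"gripper":0.1},{"dx":-0.183,"dy":0.0645,"dz":-0.017,"rx":0,"ry":0,"rz":0,"gripper":0.1}]'; python3 - <<'E'
from h import *
f=snap('side');save(f,'s6.png',(240,200,420,340),4)
E
```

```text
time: 7.18
tool_pos: [0.4405, -0.1657, -0.0097]
tool_rot: [-1.57, -0.001, -1.291]
contact_force: [-0.2, -0.9, -0.5]
opening: 0.0186
```

View pics/s6.png

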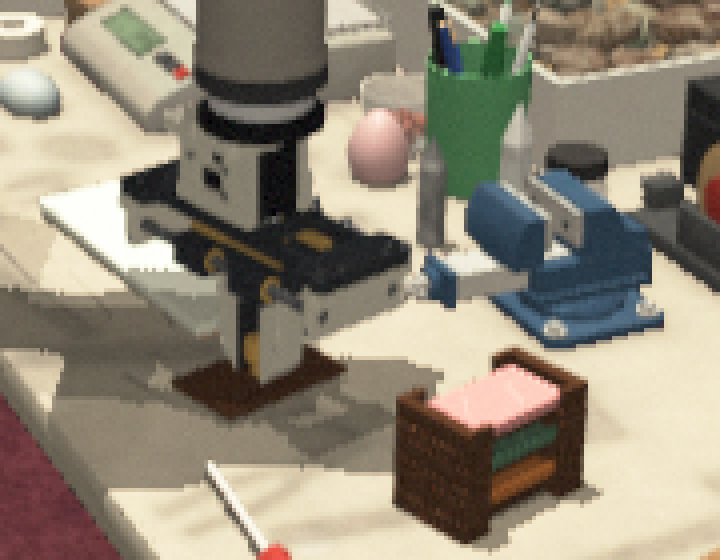

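```bash
python3 -m creep '[{"dx":0,"dy":0.0025,"dz":0,"rx":0,"ry":0,"rz":0,"gripper":0.1},{"dx":0,"dy":0.0025,"dz":0,"rx":0,"ry":0,"rz":0,"gripper":0.5},{"dx":0,"dy":0.0025,"dz":0,"rx":0,"ry":0,"rz":0,"gripper":0.5},{"dx":0,"dy":0.0025,"dz":0,"rx":0,"ry":0,"rz":0,"gripper":0.5},{"dx":0,"dy":-0.03,"dz":0,"rx":0,"ry":0,"rz":0,"gripper":0.6},{"dx":0,"dy":-0.08,"dz":0,"rx":0,"ry":0,"rz":0,"gripper":0.7},{"dx":0.05,"dy":-0.13,"dz":-0.03,"rx":0,"ry":0,"rz":0,"gripper":0.7},{"dx":0.1,"dy":-0.18,"dz":-0.06,"rx":0,"ry":0,"rz":0,"gripper":0.7},{"dx":0.14,"dy":-0.21,"dz":-0.09,"rx":0,"ry":0,"rz":0,"gripper":0.7},{"dx":0.14,"dy":-0.21,"dz":-0.09,"rx":0,"ry":0,"rz":0,"gripper":0.7},{"dx":0.14,"dy":-0.21,"dz":-0.09,"rx":0,"ry":0,"rz":0,"gripper":0.7}]'; cat > look.py <<'E'
from h import *
import sys
f=snap('wrist');save(f,sys.argv[1]);W=cloud(f);print(f['s']['tool_pos'],f['s']['tool_rot'],f['s']['opening'],f['s']['time'])
hsv=cv2.cvtColor(f['p'],cv2.COLOR_RGB2HSV).astype(int);H,S,V=hsv[...,0],hsv[...,1],hsv[...,2]
M=dict(rose=((H<8)|(H>168))&(S>45)&(V>110)&(S<140),green=(H>60)&(H<95)&(S>60),amber=(H>6)&(H<20)&(S>120)&(V>100))
Z=W[...,2]
for n,m in M.items():
    m=(m&(Z>.012)&(Z<.12)).astype(np.uint8);m[290:]=0
    m=cv2.morphologyEx(m,cv2.MORPH_CLOSE,np.ones((5,5),np.uint8))
    k,l,st,c=cv2.connectedComponentsWithStats(m)
    for i in range(1,k):
        if st[i,4]>600:
            h=np.nanmedian(Z[l==i]);ct=max(cv2.findContours((l==i).astype(np.uint8),0,1)[0],key=len)[:,0]
            r=cv2.minAreaRect(onplane(f,ct,h)[:,:2].astype(np.float32))
            print(n,c[i].round(),st[i,4],'h',round(float(h),4),'ctr',np.round(r[0],4),'size',np.round(r[1],4),'ang',round(r[2],2))
E
python3 look.py w7.png
```

```text
time: 8.6
tool_pos: [0.392, -0.3258, 0.2005]
tool_rot: [-1.57, -0.001, -1.293]
contact_force: [-0.1, 0.5, 0.2]
opening: 0.0642
[ 0.3919847  -0.32584543  0.2004898 ] [-1.57001498e+00 -1.16078418e-03 -1.29344736e+00] 0.06419653209060255 8.6
rose [377.  95.] 1950 h 0.0638 ctr [ 0.5073 -0.336 ] size [0.073 0.044] ang 16.29
amber [530.  95.] 3408 h 0.0166 ctr [ 0.5216 -0.4767] size [0.1544 0.0163] ang 16.13
```

View pics/w7.png

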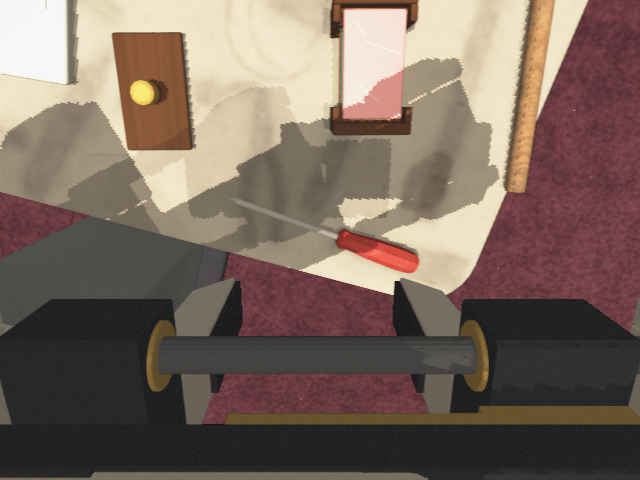

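```bash
python3 -c "
from h import *
delta(.4977,-.3388,.033,.284)"
```

```text
dx dy dz [0.0431 0.1664 0.0977] ry -0.0055
```

```bash
python3 -m creep '[{"dx":0.02,"dy":0.02,"dz":0.045,"rx":0,"ry":-0.0055,"rz":0,"gripper":0.7},{"dx":0.043,"dy":0.05,"dz":0.0975,"rx":0,"ry":-0.0055,"rz":0,"gripper":0.7},{"dx":0.043,"dy":0.1,"dz":0.0975,"rx":0,"ry":-0.0055,"rz":0,"gripper":0.7},{"dx":0.043,"dy":0.13,"dz":0.0975,"rx":0,"ry":-0.0055,"rz":0,"gripper":0.7},{"dx":0.043,"dy":0.15,"dz":0.0975,"rx":0,"ry":-0.0055,"rz":0,"gripper":0.7},{"dx":0.043,"dy":0.162,"dz":0.0975,"rx":0,"ry":-0.0055,"rz":0,"gripper":0.7},{"dx":0.043,"dy":0.1665,"dz":0.0975,"rx":0,"ry":-0.0055,"rz":0,"gripper":0.7},{"dx":0.043,"dy":0.1665,"dz":0.0975,"rx":0,"ry":-0.0055,"rz":0,"gripper":0.4},{"dx":0.043,"dy":0.1665,"dz":0.0975,"rx":0,"ry":-0.0055,"rz":0,"gripper":0.4},{"dx":0.043,"dy":0.1665,"dz":0.0975,"rx":0,"ry":-0.0055,"rz":0,"gripper":0.4},{"dx":0.043,"dy":0.1665,"dz":0.0975,"rx":0,"ry":-0.0055,"rz":0,"gripper":0.4}]' 25; python3 - <<'E'
from h import *
f=snap('side');save(f,'s8.png',(310,230,410,330),6)
E
```

```text
time: 10.02
tool_pos: [0.4982, -0.3394, 0.0344]
tool_rot: [-1.57, -0.001, -1.286]
contact_force: [-0.1, 0.2, 4.1]
opening: 0.0435
```

View pics/s8.png

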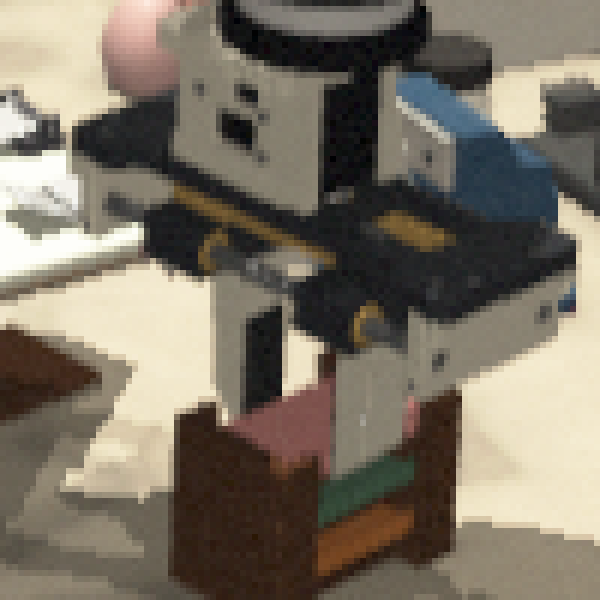

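```bash
python3 -m creep '[{"dx":0,"dy":-0.01,"dz":0,"rx":0,"ry":0,"rz":0,"gripper":0.4},{"dx":0,"dy":-0.03,"dz":0,"rx":0,"ry":0,"rz":0,"gripper":0.4},{"dx":0,"dy":-0.06,"dz":0,"rx":0,"ry":0,"rz":0,"gripper":0.4},{"dx":0,"dy":-0.06,"dz":0,"rx":0,"ry":0,"rz":0,"gripper":0.4}]'; python3 - <<'E'
from h import *
f=snap('side');save(f,'s9.png',(300,200,400,330),6)
W=cloud(f)
E
```

```text
time: 10.58
tool_pos: [0.4991, -0.3402, 0.0961]
tool_rot: [-1.568, -0.004, -1.285]
contact_force: [0.8, -0.2, -0.4]
opening: 0.0442
```

View pics/s9.png

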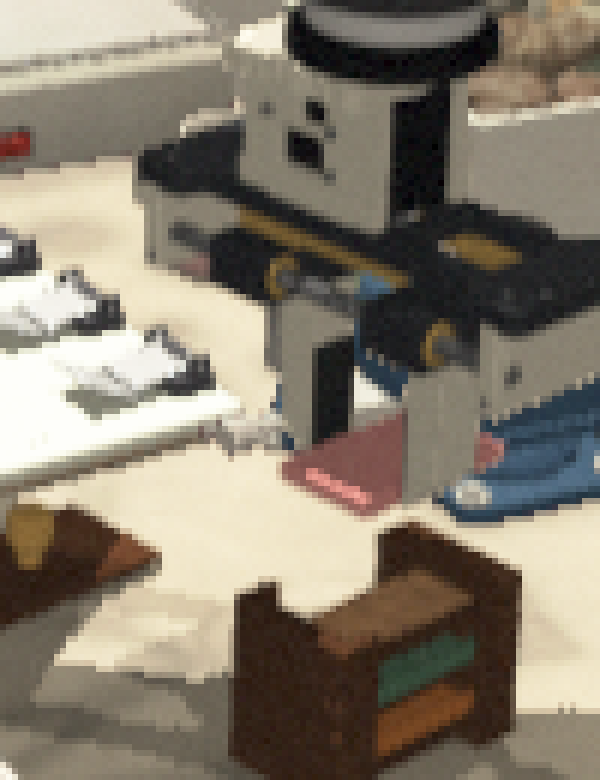

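```bash
cat > board.py <<'E'
from h import *
def board(W):
    Z=W[...,2]; m=((Z>.008)&(Z<.045)&(W[...,0]>.38)&(W[...,0]<.6)&(W[...,1]>-.12)&(W[...,1]<.17)).astype(np.uint8)
    m=cv2.morphologyEx(m,cv2.MORPH_OPEN,np.ones((7,7),np.uint8))
    k,l,st,c=cv2.connectedComponentsWithStats(m);i=1+np.argmax(st[1:,4]);sel=l==i
    P=W[sel&(Z<.018)][:,:2].astype(np.float32)
    print('n',len(P),'h',np.nanmedian(Z[sel]))
    r=cv2.minAreaRect(P);print(r)
    return sel
if __name__=='__main__':
    W=np.load('w1.npy');sel=board(W)
    # edge fits by percentiles in rotated frame
    P=W[sel&(W[...,2]<.018)][:,:2]
    for yaw in (.10,.105,.11):
        a=np.array([[np.cos(yaw),np.sin(yaw)],[-np.sin(yaw),np.cos(yaw)]]);q=P@a.T
        xl=[];xr=[];yb=[];yt=[]
        lo,hi=np.percentile(q,1,0),np.percentile(q,99,0)
        for s in np.linspace(lo[1]+.01,hi[1]-.01,15):
            t=q[abs(q[:,1]-s)<.003,0];xl.append((s,t.min()));xr.append((s,t.max()))
        for s in np.linspace(lo[0]+.01,hi[0]-.01,12):
            t=q[abs(q[:,0]-s)<.003,1];yb.append((s,t.min()));yt.append((s,t.max()))
        f=[np.polyfit(*np.array(v).T,1) for v in (xl,xr,yb,yt)]
        md=[np.median(np.array(v)[:,1]) for v in (xl,xr,yb,yt)]
        c=np.array([(md[0]+md[1])/2,(md[2]+md[3])/2])@a
        print(yaw,'slopes',[round(float(v[0]),4) for v in f],'w',md[1]-md[0],'l',md[3]-md[2],'c',c)
E
python3 board.py
```

```text
n 35866 h 0.014147150700544842
((0.4948119521141052, 0.02581191062927246), (0.16036619246006012, 0.22954624891281128), 6.5240559577941895)
0.1 slopes [-0.0147, -0.0124, 0.0117, 0.0178] w 0.15915030787799472 l 0.22861376755544988 c [0.4947398  0.02595769]
0.105 slopes [-0.0098, -0.0077, 0.0089, 0.013] w 0.15934060740344314 l 0.22882883387454556 c [0.49486387 0.02592219]
0.11 slopes [-0.0051, -0.0025, 0.0028, 0.0079] w 0.15923643781357805 l 0.22873070054720562 c [0.49502587 0.02600911]
```

```bash
python3 -c "
from h import *
delta(.4385,.0958,.06,.114);delta(.4385,.0958,-.002,.114)"
```

```text
dx dy dz [-0.4345  0.0337  0.0652] ry 0.1713
dx dy dz [-0.4346  0.0957  0.0651] ry 0.1713
```

```bash
python3 -m creep '[{"dx":-0.02,"dy":-0.02,"dz":0,"rx":0,"ry":0,"rz":0,"gripper":0.4},{"dx":-0.06,"dy":-0.03,"dz":0.01,"rx":0,"ry":0.03,"rz":0,"gripper":0.4},{"dx":-0.11,"dy":-0.03,"dz":0.02,"rx":0,"ry":0.06,"rz":0,"gripper":0.4},{"dx":-0.16,"dy":-0.03,"dz":0.03,"rx":0,"ry":0.09,"rz":0,"gripper":0.4},{"dx":-0.21,"dy":-0.03,"dz":0.035,"rx":0,"ry":0.12,"rz":0,"gripper":0.4},{"dx":-0.26,"dy":-0.03,"dz":0.04,"rx":0,"ry":0.15,"rz":0,"gripper":0.4},{"dx":-0.31,"dy":-0.02,"dz":0.05,"rx":0,"ry":0.171,"rz":0,"gripper":0.4},{"dx":-0.36,"dy":-0.01,"dz":0.06,"rx":0,"ry":0.171,"rz":0,"gripper":0.4},{"dx":-0.4,"dy":0,"dz":0.065,"rx":0,"ry":0.171,"rz":0,"gripper":0.4},{"dx":-0.4345,"dy":0.02,"dz":0.065,"rx":0,"ry":0.171,"rz":0,"gripper":0.4},{"dx":-0.4345,"dy":0.0335,"dz":0.065,"rx":0,"ry":0.171,"rz":0,"gripper":0.4},{"dx":-0.4345,"dy":0.0335,"dz":0.065,"rx":0,"ry":0.171,"rz":0,"gripper":0.4},{"dx":-0.4345,"dy":0.0335,"dz":0.065,"rx":0,"ry":0.171,"rz":0,"gripper":0.4}]'; python3 - <<'E'
from h import *
f=snap('side');save(f,'s10.png',(220,200,360,310),5)
f=snap('wrist');save(f,'w10.png');print(f['s']['opening'])
E
```

```text
time: 12.25
tool_pos: [0.4385, 0.0953, 0.0602]
tool_rot: [-1.57, -0.0, -1.458]
contact_force: [-0.1, 0.0, -1.9]
opening: 0.0435
0.04372652811288093
```

View pics/s10.png

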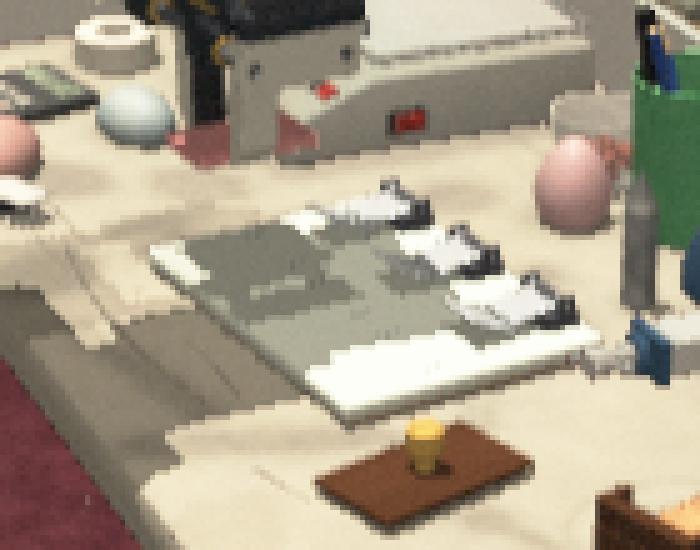

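View pics/w10.png

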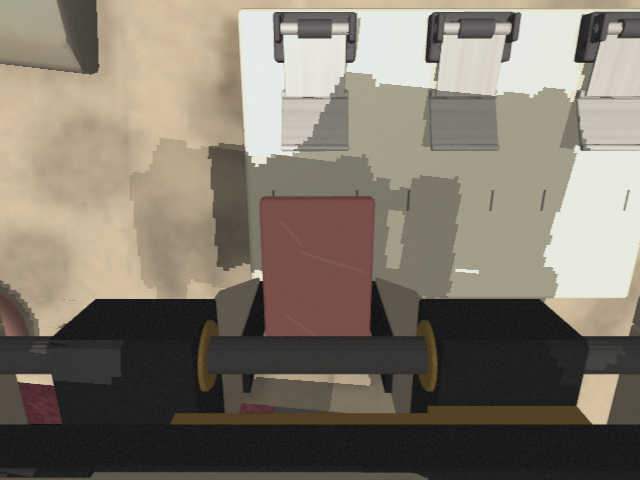

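```bash
python3 - <<'E'
from h import *
f=snap('wrist');W=cloud(f);s=f['s'];print(s['tool_pos'],s['tool_rot'])
T=f['T']
Rm=R.from_euler('xyz',s['tool_rot']).as_matrix()
tool=lambda P:((P-s['tool_pos'])@Rm).round(4)
print('marks',onplane(f,[(273,195),(358,195),(408,200),(492,200),(543,200),(627,200)],.014).round(4), tool(onplane(f,[(273,195),(358,195)],.014)))
Z=W[...,2]; m=(Z>.075)&(Z<.105); m[300:]=0
ct=max(cv2.findContours(m.astype(np.uint8),0,1)[0],key=len)[:,0]; h=np.nanmedian(Z[m]);r=cv2.minAreaRect(onplane(f,ct,h)[:,:2].astype(np.float32));print(h,r)
ys,xs=np.where(m)
for row in (210,230,250,270,290):
    q=xs[ys==row];print(row,q.min(),q.max(),tool(onplane(f,[(q.min()-.5,row),(q.max()+.5,row)],h)))
print('front',ys.min(),tool(onplane(f,[(317,ys.min())],h)))
# clip flap sides
for p in [(283,130),(347,130),(284,80),(346,80)]: print(tool(W[p[1],p[0]]),W[p[1],p[0]].round(4))
E
```

```text
[0.43865566 0.09533736 0.060455  ] [-1.56967770e+00 -1.79608926e-04 -1.45792294e+00]
marks [[ 4.683e-01  1.228e-01  1.400e-02]
 [ 4.737e-01  7.530e-02  1.400e-02]
 [ 4.740e-01  4.690e-02  1.400e-02]
 [ 4.794e-01 -2.000e-04  1.400e-02]
 [ 4.827e-01 -2.880e-02  1.400e-02]
 [ 4.880e-01 -7.590e-02  1.400e-02]] [[-0.0239  0.0465  0.0325]
 [ 0.0238  0.0465  0.0325]]
0.08991905930742941 ((0.4655512273311615, 0.09758749604225159), (0.04241041839122772, 0.0832265168428421), 6.486670017242432)
210 260 374 [[-0.021  -0.0294  0.0428]
 [ 0.0225 -0.0294  0.0428]]
230 261 374 [[-0.0209 -0.0294  0.0349]
 [ 0.0228 -0.0294  0.0349]]
250 262 373 [[-0.0208 -0.0294  0.0268]
 [ 0.0228 -0.0294  0.0268]]
270 263 372 [[-0.0208 -0.0294  0.0184]
 [ 0.0227 -0.0294  0.0184]]
290 221 414 [[-0.0379 -0.0295  0.0098]
 [ 0.0399 -0.0294  0.0098]]
front 196 [[ 0.0008 -0.0294  0.0482]]
[-0.0165  0.0346  0.0687] [0.5051 0.1195 0.026 ]
[0.0159 0.0329 0.0688] [0.5088 0.0873 0.0276]
[-0.0165  0.0478  0.0933] [0.5296 0.1222 0.0128]
[0.0159 0.0479 0.0933] [0.5332 0.0901 0.0127]
```

```bash
python3 -m creep '[{"dx":-0.001,"dy":0.03,"dz":0,"rx":0,"ry":0,"rz":0,"gripper":0.4},{"dx":-0.001,"dy":0.055,"dz":0,"rx":0,"ry":0,"rz":0,"gripper":0.4},{"dx":-0.001,"dy":0.063,"dz":0,"rx":0,"ry":0,"rz":0,"gripper":0.4},{"dx":-0.001,"dy":0.066,"dz":0,"rx":0,"ry":0,"rz":0,"gripper":0.4},{"dx":-0.001,"dy":0.067,"dz":0,"rx":0,"ry":0,"rz":0,"gripper":0.4},{"dx":-0.001,"dy":0.067,"dz":0,"rx":0,"ry":0,"rz":0,"gripper":0.4}]'; python3 look.py w11.png
```

```text
time: 13.15
tool_pos: [0.4384, 0.0971, -0.0064]
tool_rot: [-1.569, -0.0, -1.456]
contact_force: [-0.6, 0.0, -0.9]
opening: 0.0435
[ 0.43837453  0.09710874 -0.00637348] [-1.56945095e+00 -1.17214072e-04 -1.45648759e+00] 0.043523293393071434 13.15
rose [317. 244.] 10006 h 0.023 ctr [0.4667 0.0996] size [0.0365 0.0434] ang 6.58
```

View pics/w11.png

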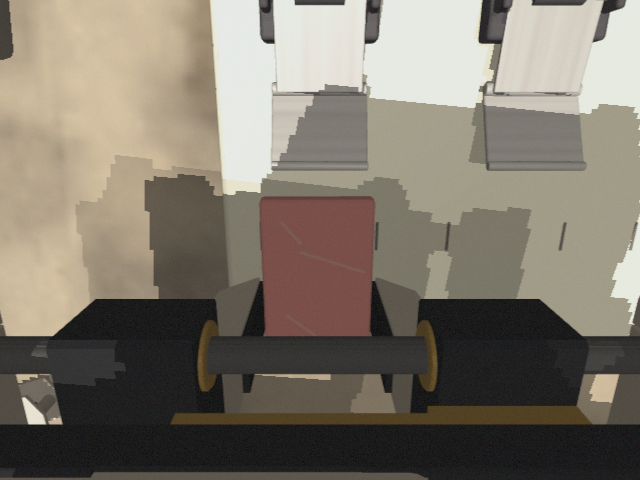

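```bash
python3 -m creep '[{"dx":0,"dy":0.0007,"dz":0.006,"rx":0,"ry":0,"rz":0,"gripper":0.4},{"dx":0,"dy":0.0007,"dz":0.014,"rx":0,"ry":0,"rz":0,"gripper":0.4},{"dx":0,"dy":0.0007,"dz":0.021,"rx":0,"ry":0,"rz":0,"gripper":0.4},{"dx":0,"dy":0.0007,"dz":0.027,"rx":0,"ry":0,"rz":0,"gripper":0.4}]' 35; python3 -m creep '[{"dx":0,"dy":0,"dz":0.006,"rx":0,"ry":0,"rz":0,"gripper":0.4},{"dx":0,"dy":0,"dz":0.012,"rx":0,"ry":0,"rz":0,"gripper":0.4},{"dx":0,"dy":0,"dz":0.018,"rx":0,"ry":0,"rz":0,"gripper":0.4},{"dx":0,"dy":0,"dz":0.021,"rx":0,"ry":0,"rz":0,"gripper":0.4}]';python3 look.py w12.png
```

```text
time: 13.7
tool_pos: [0.4651, 0.1002, -0.0076]
tool_rot: [-1.571, -0.0, -1.456]
contact_force: [-3.7, -0.0, 4.9]
opening: 0.0434
time: 14.2
tool_pos: [0.485, 0.1026, -0.0076]
tool_rot: [-1.572, 0.0, -1.456]
contact_force: [-4.3, 0.1, 5.3]
opening: 0.0436
[ 0.48498103  0.10257614 -0.00763685] [-1.57244744e+00  3.48559152e-06 -1.45632022e+00] 0.043615561481525136 14.2
rose [268. 238.] 1264 h 0.0218 ctr [0.5118 0.1237] size [0.0379 0.0068] ang 4.24
rose [368. 235.] 823 h 0.0218 ctr [0.5162 0.0863] size [0.0376 0.0053] ang 6.8
```

View pics/w12.png

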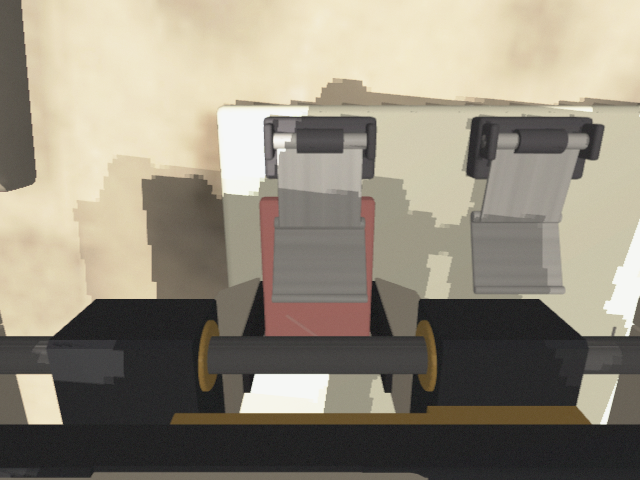

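```bash
python3 -m creep '[{"dx":0,"dy":0,"dz":0.003,"rx":0,"ry":0,"rz":0,"gripper":0.4},{"dx":0,"dy":0,"dz":0.005,"rx":0,"ry":0,"rz":0,"gripper":0.4},{"dx":0,"dy":0,"dz":0.006,"rx":0,"ry":0,"rz":0,"gripper":0.4},{"dx":0,"dy":0,"dz":0.0065,"rx":0,"ry":0,"rz":0,"gripper":0.4},{"dx":0,"dy":0,"dz":0.0065,"rx":0,"ry":0,"rz":0,"gripper":0.4}]';python3 -m creep '[{"dx":0,"dy":0,"dz":0.001,"rx":0,"ry":0,"rz":0,"gripper":0.4},{"dx":0,"dy":0,"dz":0.001,"rx":0,"ry":0,"rz":0,"gripper":0.4}]';python3 look.py w13.png
```

```text
time: 14.88
tool_pos: [0.4916, 0.1033, -0.0076]
tool_rot: [-1.572, -0.0, -1.456]
contact_force: [-4.7, -0.8, 5.9]
opening: 0.0431
time: 15.12
tool_pos: [0.4927, 0.1034, -0.0076]
tool_rot: [-1.571, -0.0, -1.456]
contact_force: [-3.5, -0.1, 4.6]
opening: 0.0433
[ 0.49269436  0.10340948 -0.00762105] [-1.57139026e+00 -1.46852580e-05 -1.45639571e+00] 0.04331318614736227 15.125
rose [269. 239.] 1372 h 0.0218 ctr [0.5195 0.1244] size [0.0377 0.0069] ang 4.98
rose [367. 238.] 964 h 0.0219 ctr [0.5234 0.0867] size [0.0369 0.0053] ang 8.34
```

View pics/w13.png

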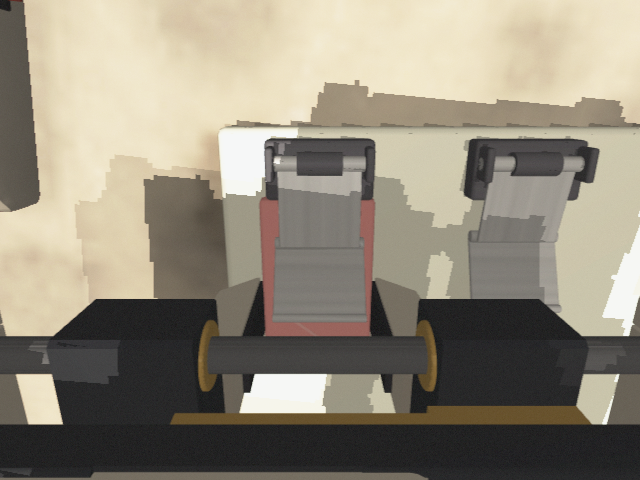

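```bash
for i in 1 2; do python3 -m creep '[{"dx":0,"dy":0,"dz":0.001,"rx":0,"ry":0,"rz":0,"gripper":0.4},{"dx":0,"dy":0,"dz":0.001,"rx":0,"ry":0,"rz":0,"gripper":0.4}]'; done
```

```text
time: 15.42
tool_pos: [0.4928, 0.1034, -0.0077]
tool_rot: [-1.573, 0.0, -1.456]
contact_force: [-5.9, -0.8, 8.0]
opening: 0.0433
time: 15.68
tool_pos: [0.4927, 0.1034, -0.0077]
tool_rot: [-1.575, -0.0, -1.456]
contact_force: [-9.6, -2.2, 10.8]
opening: 0.0432
```

```bash
python3 -m creep '[{"dx":0,"dy":0,"dz":0,"rx":0,"ry":0,"rz":0,"gripper":0.6},{"dx":0,"dy":0,"dz":0,"rx":0,"ry":0,"rz":0,"gripper":0.6},{"dx":0,"dy":-0.002,"dz":0,"rx":0,"ry":0,"rz":0,"gripper":0.6},{"dx":0,"dy":-0.02,"dz":-0.001,"rx":0,"ry":0,"rz":0,"gripper":0.6},{"dx":0,"dy":-0.06,"dz":-0.02,"rx":0,"ry":0,"rz":0,"gripper":0.6},{"dx":0.02,"dy":-0.1,"dz":-0.05,"rx":0,"ry":0,"rz":0,"gripper":0.6},{"dx":0.05,"dy":-0.14,"dz":-0.08,"rx":0,"ry":0,"rz":0,"gripper":0.6},{"dx":0.05,"dy":-0.14,"dz":-0.08,"rx":0,"ry":0,"rz":0,"gripper":0.6},{"dx":0.05,"dy":-0.14,"dz":-0.08,"rx":0,"ry":0,"rz":0,"gripper":0.6}]';python3 look.py w14.png
```

```text
time: 16.8
tool_pos: [0.4216, 0.045, 0.1322]
tool_rot: [-1.57, 0.0, -1.457]
contact_force: [-0.6, -0.0, 0.3]
opening: 0.0549
[0.42161735 0.04497576 0.13219723] [-1.56982979e+00  8.35158442e-05 -1.45719989e+00] 0.0549059118895278 16.8
rose [251. 116.] 1938 h 0.0218 ctr [0.5025 0.1035] size [0.0733 0.0438] ang 6.72
```

View pics/w14.png

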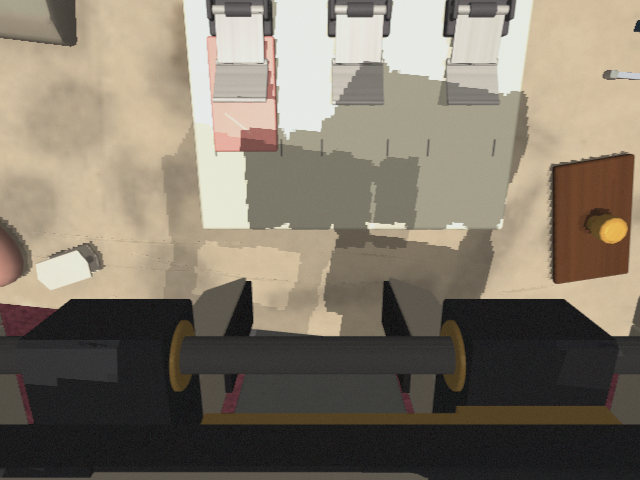

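```bash
python3 - <<'E'
from h import *
f=snap('wrist');W=cloud(f);s=f['s'];Rm=R.from_euler('xyz',s['tool_rot']).as_matrix()
L=(W-s['tool_pos'])@Rm
for v in range(278,305,2):
    print(v,[tuple(L[v,u].round(4)) for u in (236,242,248,250,385,389,393)])
E
```

```text
278 [(np.float64(-0.0658), np.float64(0.1314), np.float64(-0.055)), (np.float64(-0.0306), np.float64(-0.0218), np.float64(0.0116)), (np.float64(-0.0557), np.float64(0.1306), np.float64(-0.0546)), (np.float64(-0.0544), np.float64(0.1323), np.float64(-0.0554)), (np.float64(0.0567), np.float64(0.1312), np.float64(-0.0549)), (np.float64(0.0309), np.float64(-0.0218), np.float64(0.0117)), (np.float64(0.0322), np.float64(-0.0235), np.float64(0.0124))]
280 [(np.float64(-0.0323), np.float64(-0.0257), np.float64(0.0125)), (np.float64(-0.0301), np.float64(-0.0243), np.float64(0.0118)), (np.float64(-0.056), np.float64(0.1316), np.float64(-0.0569)), (np.float64(-0.0544), np.float64(0.1315), np.float64(-0.0568)), (np.float64(0.0568), np.float64(0.1312), np.float64(-0.0566)), (np.float64(0.031), np.float64(-0.0215), np.float64(0.0106)), (np.float64(0.032), np.float64(-0.0249), np.float64(0.0121))]
282 [(np.float64(-0.0322), np.float64(-0.0264), np.float64(0.0119)), (np.float64(-0.0295), np.float64(-0.0274), np.float64(0.0123)), (np.float64(-0.0278), np.float64(-0.0236), np.float64(0.0107)), (np.flo
[... 4478 characters left out ...]
(np.float64(-0.0265), np.float64(-0.0285), np.float64(0.004)), (np.float64(0.0286), np.float64(-0.0281), np.float64(0.0038)), (np.float64(0.0287), np.float64(-0.0361), np.float64(0.0078)), (np.float64(0.0291), np.float64(-0.0417), np.float64(0.0107))]
304 [(np.float64(-0.0289), np.float64(-0.0443), np.float64(0.0111)), (np.float64(-0.0268), np.float64(-0.0438), np.float64(0.0109)), (np.float64(-0.0265), np.float64(-0.0333), np.float64(0.0055)), (np.float64(-0.0267), np.float64(-0.0278), np.float64(0.0027)), (np.float64(0.0287), np.float64(-0.0278), np.float64(0.0027)), (np.float64(0.0287), np.float64(-0.036), np.float64(0.0069)), (np.float64(0.0287), np.float64(-0.0438), np.float64(0.0109))]
```

```bash
python3 -c "
from h import *
delta(.395,-.325,.18,.284)"
```

```text
dx dy dz [ 0.3649 -0.0487 -0.0685] ry -0.1693
```

```bash
python3 -m creep '[{"dx":0.03,"dy":-0.02,"dz":-0.01,"rx":0,"ry":-0.02,"rz":0,"gripper":0.7},{"dx":0.08,"dy":-0.04,"dz":-0.02,"rx":0,"ry":-0.04,"rz":0,"gripper":0.7},{"dx":0.13,"dy":-0.0485,"dz":-0.03,"rx":0,"ry":-0.06,"rz":0,"gripper":0.7},{"dx":0.18,"dy":-0.0485,"dz":-0.04,"rx":0,"ry":-0.08,"rz":0,"gripper":0.7},{"dx":0.23,"dy":-0.0485,"dz":-0.05,"rx":0,"ry":-0.11,"rz":0,"gripper":0.7},{"dx":0.28,"dy":-0.0485,"dz":-0.06,"rx":0,"ry":-0.14,"rz":0,"gripper":0.7},{"dx":0.33,"dy":-0.0485,"dz":-0.0685,"rx":0,"ry":-0.17,"rz":0,"gripper":0.7},{"dx":0.365,"dy":-0.0485,"dz":-0.0685,"rx":0,"ry":-0.17,"rz":0,"gripper":0.7},{"dx":0.365,"dy":-0.0485,"dz":-0.0685,"rx":0,"ry":-0.17,"rz":0,"gripper":0.7},{"dx":0.365,"dy":-0.0485,"dz":-0.0685,"rx":0,"ry":-0.17,"rz":0,"gripper":0.7}]';python3 look.py w15.png; cat > tray.py <<'E'
from h import *
import sys
# rectangle fit of everything higher than zlo, using rim height
zlo,rim=float(sys.argv[1]),float(sys.argv[2])
f=snap('wrist');W=cloud(f);Z=W[...,2];m=((Z>zlo)&(Z<rim+.006)&(abs(W[...,0]-.48)<.14)&(W[...,1]>-.45)).astype(np.uint8);m[285:]=0
x0=[float(a) for a in sys.argv[3:5]] if len(sys.argv)>3 else [.507,-.336]
m&=(np.hypot(W[...,0]-x0[0],W[...,1]-x0[1])<.09).astype(np.uint8)
P=W[(m>0)&(abs(Z-rim)<.004)][:,:2].astype(np.float32)
r=cv2.minAreaRect(P);print(len(P),r)
E
python3 tray.py .06 .07
```

```text
time: 18.15
tool_pos: [0.3948, -0.3245, 0.1795]
tool_rot: [-1.572, 0.003, -1.286]
contact_force: [-0.3, 0.3, 0.3]
opening: 0.0644
[ 0.39484387 -0.32445242  0.17953475] [-1.57170718  0.00271298 -1.28585826] 0.0644224247696518 18.15
amber [379.  63.] 4015 h 0.0563 ctr [ 0.5099 -0.3371] size [0.0798 0.06  ] ang 16.32
amber [546.  98.] 3956 h 0.0167 ctr [ 0.5214 -0.4771] size [0.1538 0.0167] ang 15.83
1982 ((0.5033099055290222, -0.3376357853412628), (0.08825031667947769, 0.05791465565562248), 16.109285354614258)
```

View pics/w15.png

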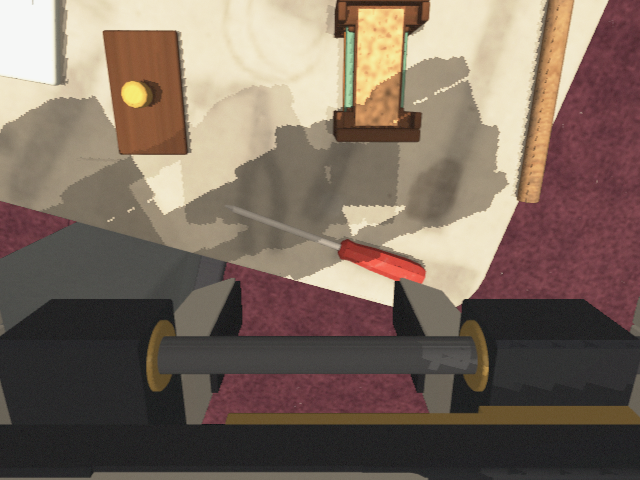

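```bash
python3 -c "
from h import *
delta(.507,-.3366,.0245,.2825)"
```

```text
dx dy dz [0.0437 0.1557 0.104 ] ry 0.0033
```

```bash
python3 -m creep '[{"dx":0.02,"dy":0.02,"dz":0.05,"rx":0,"ry":0.003,"rz":0,"gripper":0.7},{"dx":0.0435,"dy":0.04,"dz":0.104,"rx":0,"ry":0.003,"rz":0,"gripper":0.7},{"dx":0.0435,"dy":0.09,"dz":0.104,"rx":0,"ry":0.003,"rz":0,"gripper":0.7},{"dx":0.0435,"dy":0.125,"dz":0.104,"rx":0,"ry":0.003,"rz":0,"gripper":0.7},{"dx":0.0435,"dy":0.145,"dz":0.104,"rx":0,"ry":0.003,"rz":0,"gripper":0.7},{"dx":0.0435,"dy":0.1555,"dz":0.104,"rx":0,"ry":0.003,"rz":0,"gripper":0.7},{"dx":0.0435,"dy":0.1555,"dz":0.104,"rx":0,"ry":0.003,"rz":0,"gripper":0.7}]'; python3 -m creep '[{"dx":0,"dy":0,"dz":0,"rx":0,"ry":0,"rz":0,"gripper":0.3},{"dx":0,"dy":0,"dz":0,"rx":0,"ry":0,"rz":0,"gripper":0.3},{"dx":0,"dy":0,"dz":0,"rx":0,"ry":0,"rz":0,"gripper":0.3},{"dx":0,"dy":0,"dz":0,"rx":0,"ry":0,"rz":0,"gripper":0.3}]' 25; python3 -c "
from h import *
f=snap('side');save(f,'s16.png',(310,230,410,330),6)"
```

```text
time: 19.12
tool_pos: [0.5069, -0.3375, 0.0252]
tool_rot: [-1.571, 0.001, -1.289]
contact_force: [0.4, -0.0, -0.9]
opening: 0.0642
time: 19.62
tool_pos: [0.5069, -0.3383, 0.0258]
tool_rot: [-1.57, -0.0, -1.29]
contact_force: [-0.1, 1.1, 2.9]
opening: 0.0335
```

View pics/s16.png

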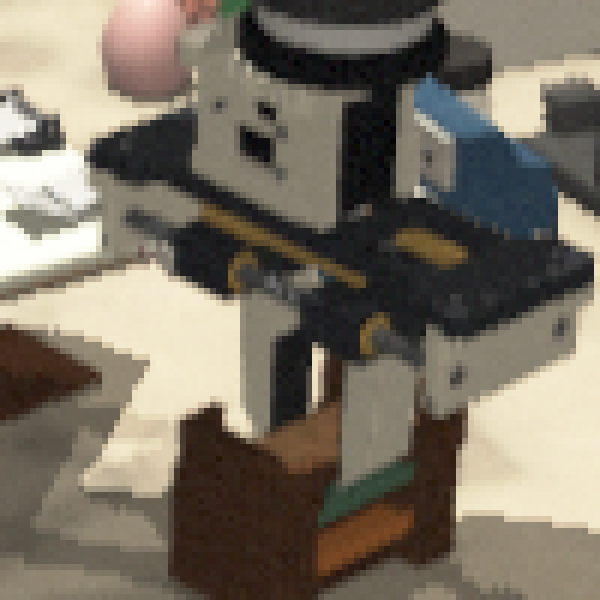

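```bash
python3 -c "
from h import *
delta(.45,-.25,.085);delta(.45,-.25,-.0165)"
```

```text
dx dy dz [-0.1005 -0.0593 -0.0302] ry None
dx dy dz [-0.1006  0.0422 -0.0302] ry None
```

```bash
python3 - <<'E'
from h import *
for n in ('side','scene'):
    f=snap(n);W=cloud(f);s=f['s'];Rm=R.from_euler('xyz',s['tool_rot']).as_matrix();L=(W-s['tool_pos'])@Rm
    m=(abs(L[...,2])<.045)&(abs(L[...,0])<.11)&(L[...,1]<-.015)&(L[...,1]>-.2)
    for a in np.arange(-.11,.11,.01):
        q=L[m&(L[...,0]>=a)&(L[...,0]<a+.01)]
        if len(q): print(n,round(a,2),len(q),'lowest y',np.sort(q[:,1])[-6:].round(4)[::2])
E
```

```text
side -0.1 17 lowest y [-0.1294 -0.1289 -0.1253]
side -0.09 86 lowest y [-0.0948 -0.0921 -0.0918]
side -0.08 151 lowest y [-0.0905 -0.0889 -0.0888]
side -0.07 56 lowest y [-0.1037 -0.1036 -0.1019]
side -0.06 31 lowest y [-0.104  -0.103  -0.1006]
side -0.05 114 lowest y [-0.1018 -0.0992 -0.097 ]
side -0.04 191 lowest y [-0.0436 -0.0383 -0.0311]
side -0.03 305 lowest y [-0.0229 -0.0213 -0.0179]
side -0.02 338 lowest y [-0.0255 -0.0187 -0.0169]
side -0.01 173 lowest y [-0.0284 -0.0272 -0.0217]
side -0.0 186 lowest y [-0.0289 -0.0287 -0.0261]
side 0.01 517 lowest y [-0.0154 -0.0154 -0.015 ]
side 0.02 393 lowest y [-0.0158 -0.0155 -0.0152]
side 0.03 374 lowest y [-0.0274 -0.0259 -0.0251]
side 0.04 159 lowest y [-0.0867 -0.0847 -0.0828]
side 0.05 55 lowest y [-0.1016 -0.0994 -0.098 ]
side 0.06 63 lowest y [-0.1021 -0.1018 -0.0989]
side 0.07 95 lowest y [-0.1034 -0.1021 -0.0973]
side 0.08 296 lowest y [-0.0887 -0.0887 -0.088 ]
side 0.09 226 lowest y [-0.1109 -0.1088 -0.1007]
scene -0.1 33 lowest y [-0.1287 -0.1242 -0.1178]
scene -0.09 161 lowest y [-0.0955 -0.0933 -0.0917]
scene -0.08 152 lo
[... 187 characters left out ...]
cene -0.04 344 lowest y [-0.0457 -0.0429 -0.038 ]
scene -0.03 385 lowest y [-0.0229 -0.0224 -0.0221]
scene -0.02 342 lowest y [-0.0285 -0.0258 -0.0239]
scene -0.01 339 lowest y [-0.0296 -0.0294 -0.0283]
scene -0.0 321 lowest y [-0.0301 -0.03   -0.0296]
scene 0.01 347 lowest y [-0.0294 -0.0294 -0.0289]
scene 0.02 317 lowest y [-0.0281 -0.0273 -0.0252]
scene 0.03 263 lowest y [-0.0405 -0.0382 -0.0351]
scene 0.04 166 lowest y [-0.0962 -0.0956 -0.0935]
scene 0.05 94 lowest y [-0.1019 -0.101  -0.0999]
scene 0.06 128 lowest y [-0.1022 -0.1018 -0.1012]
scene 0.07 148 lowest y [-0.1018 -0.1014 -0.0999]
scene 0.08 213 lowest y [-0.0918 -0.0917 -0.0906]
scene 0.09 87 lowest y [-0.1187 -0.1156 -0.1135]
```

```bash
python3 -m creep '[{"dx":0,"dy":-0.01,"dz":0,"rx":0,"ry":0,"rz":0,"gripper":0.3},{"dx":0,"dy":-0.03,"dz":0,"rx":0,"ry":0,"rz":0,"gripper":0.3},{"dx":0,"dy":-0.055,"dz":0,"rx":0,"ry":0,"rz":0,"gripper":0.3},{"dx":-0.03,"dy":-0.06,"dz":-0.01,"rx":0,"ry":0,"rz":0,"gripper":0.3},{"dx":-0.07,"dy":-0.055,"dz":-0.02,"rx":0,"ry":0,"rz":0,"gripper":0.3},{"dx":-0.1,"dy":-0.03,"dz":-0.03,"rx":0,"ry":0,"rz":0,"gripper":0.3},{"dx":-0.1,"dy":0.01,"dz":-0.03,"rx":0,"ry":0,"rz":0,"gripper":0.3},{"dx":-0.1,"dy":0.03,"dz":-0.03,"rx":0,"ry":0,"rz":0,"gripper":0.3},{"dx":-0.1,"dy":0.039,"dz":-0.03,"rx":0,"ry":0,"rz":0,"gripper":0.3},{"dx":-0.1,"dy":0.042,"dz":-0.03,"rx":0,"ry":0,"rz":0,"gripper":0.3},{"dx":-0.1,"dy":0.0435,"dz":-0.03,"rx":0,"ry":0,"rz":0,"gripper":0.3},{"dx":-0.1,"dy":0.0435,"dz":-0.03,"rx":0,"ry":0,"rz":0,"gripper":0.3}]'; python3 -c "
from h import *
f=snap('side');save(f,'s17.png',(270,220,420,340),5)"
```

```text
time: 21.28
tool_pos: [0.4506, -0.2507, -0.0176]
tool_rot: [-1.57, -0.001, -1.29]
contact_force: [-1.2, 0.2, 0.4]
opening: 0.0335
```

View pics/s17.png

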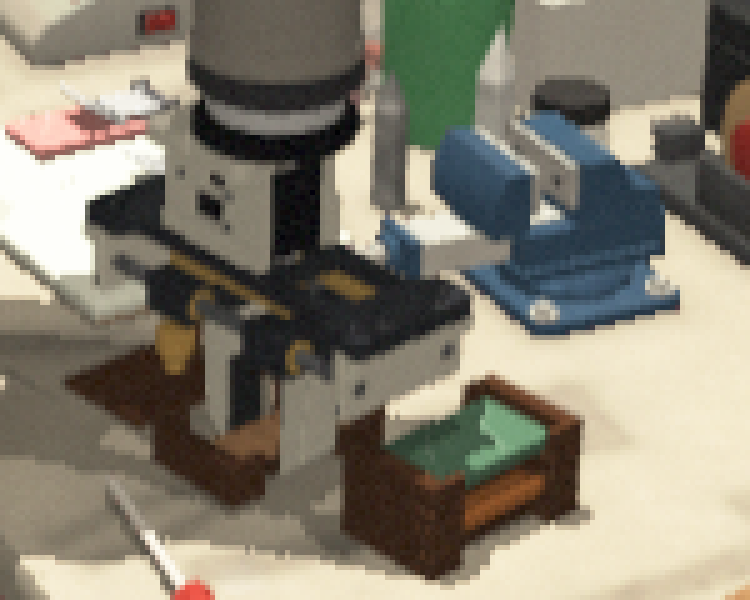

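```bash
python3 -m creep '[{"dx":0,"dy":0,"dz":0,"rx":0,"ry":0,"rz":0,"gripper":0.5},{"dx":0,"dy":0,"dz":0,"rx":0,"ry":0,"rz":0,"gripper":0.5},{"dx":0,"dy":-0.003,"dz":0,"rx":0,"ry":0,"rz":0,"gripper":0.5},{"dx":0,"dy":-0.03,"dz":0,"rx":0,"ry":0,"rz":0,"gripper":0.5},{"dx":0,"dy":-0.08,"dz":0,"rx":0,"ry":0,"rz":0,"gripper":0.7},{"dx":0.03,"dy":-0.14,"dz":-0.03,"rx":0,"ry":0,"rz":0,"gripper":0.7},{"dx":0.06,"dy":-0.2,"dz":-0.07,"rx":0,"ry":0,"rz":0,"gripper":0.7},{"dx":0.06,"dy":-0.2,"dz":-0.08,"rx":0,"ry":0,"rz":0,"gripper":0.7},{"dx":0.06,"dy":-0.2,"dz":-0.08,"rx":0,"ry":0,"rz":0,"gripper":0.7}]';python3 look.py w18.png;python3 tray.py .03 .048;python3 tray.py .01 .026 .45 -.25
```

```text
time: 22.45
tool_pos: [0.3897, -0.3319, 0.1837]
tool_rot: [-1.569, -0.004, -1.292]
contact_force: [-0.4, 0.0, 0.1]
opening: 0.0643
[ 0.38969847 -0.33187506  0.18367225] [-1.5691227  -0.00367463 -1.29217999] 0.06432642048031348 22.45
amber [534.  94.] 3554 h 0.0166 ctr [ 0.5186 -0.4777] size [0.1467 0.016 ] ang 16.26
amber [239.  97.] 4708 h 0.0128 ctr [ 0.4506 -0.2491] size [0.0981 0.0589] ang 16.02
1567 ((0.5029499530792236, -0.33785349130630493), (0.08737117797136307, 0.0580701120197773), 16.076444625854492)
2322 ((0.4492488205432892, -0.2445806860923767), (0.09538408368825912, 0.1511872261762619), 16.111146926879883)
```

View pics/w18.png

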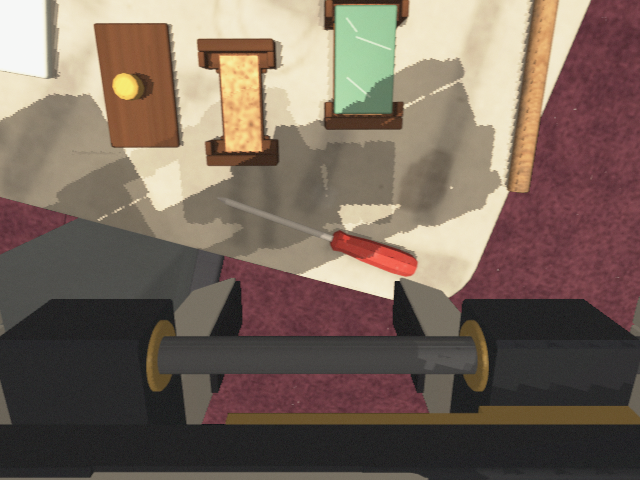

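```bash
sed -i 's/green=(H>60)&(H<95)&(S>60)/green=(H>55)\&(H<100)\&(S>40)/' look.py; python3 look.py w18b.png; python3 -c "
from h import *
f=snap('wrist');print(cv2.cvtColor(f['p'],cv2.COLOR_RGB2HSV)[60,365])"
```

```text
[ 0.39003467 -0.32918945  0.18077741] [-1.57123845  0.00200846 -1.28921469] 0.06420610090188292 22.6
green [370.  59.] 6512 h 0.0419 ctr [ 0.5069 -0.3358] size [0.0724 0.0433] ang 15.93
amber [541.  95.] 3802 h 0.0166 ctr [ 0.5185 -0.4778] size [0.1475 0.0165] ang 15.93
amber [243.  96.] 4616 h 0.0128 ctr [ 0.4508 -0.2493] size [0.0982 0.0588] ang 16.15
[ 59  55 210]
```

```bash
python3 -c "
from h import *
delta(.4974,-.3388,.0145,.2815)"
```

```text
dx dy dz [0.0396 0.1659 0.1004] ry 0.0009
```

```bash
python3 -m creep '[{"dx":0.02,"dy":0.02,"dz":0.045,"rx":0,"ry":0,"rz":0,"gripper":0.7},{"dx":0.0388,"dy":0.05,"dz":0.1,"rx":0,"ry":0,"rz":0,"gripper":0.7},{"dx":0.0388,"dy":0.1,"dz":0.1,"rx":0,"ry":0,"rz":0,"gripper":0.7},{"dx":0.0388,"dy":0.135,"dz":0.1,"rx":0,"ry":0,"rz":0,"gripper":0.7},{"dx":0.0388,"dy":0.155,"dz":0.1,"rx":0,"ry":0,"rz":0,"gripper":0.7},{"dx":0.0388,"dy":0.166,"dz":0.1,"rx":0,"ry":0,"rz":0,"gripper":0.7},{"dx":0.0388,"dy":0.166,"dz":0.1,"rx":0,"ry":0,"rz":0,"gripper":0.7}]' 25; python3 -m creep '[{"dx":0,"dy":0,"dz":0,"rx":0,"ry":0,"rz":0,"gripper":0.4},{"dx":0,"dy":0,"dz":0,"rx":0,"ry":0,"rz":0,"gripper":0.4},{"dx":0,"dy":0,"dz":0,"rx":0,"ry":0,"rz":0,"gripper":0.4}]'; python3 -m creep '[{"dx":0,"dy":-0.01,"dz":0,"rx":0,"ry":0,"rz":0,"gripper":0.4},{"dx":0,"dy":-0.035,"dz":0,"rx":0,"ry":0,"rz":0,"gripper":0.4},{"dx":0,"dy":-0.08,"dz":0,"rx":0,"ry":0,"rz":0,"gripper":0.4},{"dx":0,"dy":-0.09,"dz":0,"rx":0,"ry":0,"rz":0,"gripper":0.4}]'; python3 -c "
from h import *
f=snap('side');save(f,'s19.png',(290,200,420,340),5)
# bay2 start
delta(.5117-.0646,.0277-.0074,.06,.114)"
```

```text
time: 23.58
tool_pos: [0.4968, -0.339, 0.015]
tool_rot: [-1.572, 0.002, -1.289]
contact_force: [0.2, -0.7, -0.5]
opening: 0.0641
time: 23.95
tool_pos: [0.4972, -0.3401, 0.0167]
tool_rot: [-1.57, -0.001, -1.29]
contact_force: [-0.5, -0.0, 3.4]
opening: 0.0434
time: 24.45
tool_pos: [0.4983, -0.3411, 0.1097]
tool_rot: [-1.567, -0.005, -1.289]
contact_force: [-0.4, 0.2, -0.9]
opening: 0.0431
dx dy dz [-0.3613  0.0478  0.0511] ry 0.1672
```

View pics/s19.png

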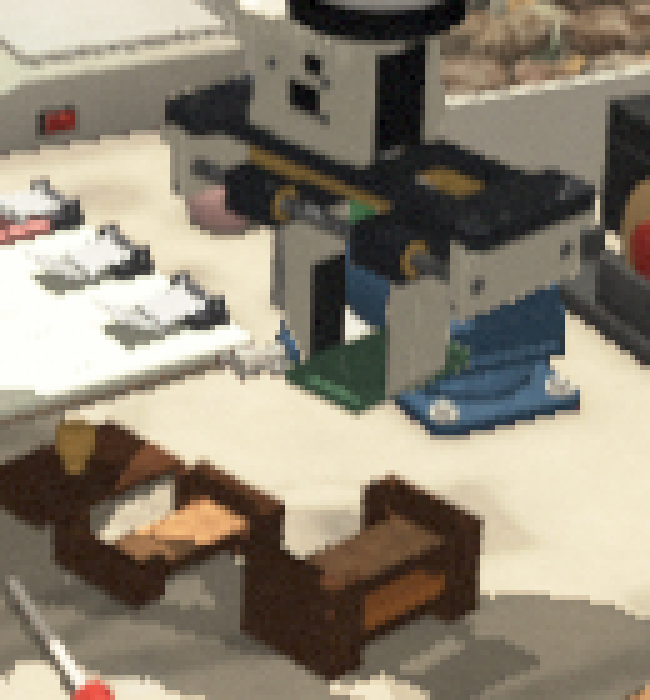

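```bash
python3 -m creep '[{"dx":-0.02,"dy":-0.01,"dz":0,"rx":0,"ry":0,"rz":0,"gripper":0.4},{"dx":-0.06,"dy":-0.02,"dz":0.01,"rx":0,"ry":0.03,"rz":0,"gripper":0.4},{"dx":-0.11,"dy":-0.02,"dz":0.02,"rx":0,"ry":0.06,"rz":0,"gripper":0.4},{"dx":-0.16,"dy":-0.02,"dz":0.03,"rx":0,"ry":0.09,"rz":0,"gripper":0.4},{"dx":-0.21,"dy":-0.02,"dz":0.035,"rx":0,"ry":0.12,"rz":0,"gripper":0.4},{"dx":-0.26,"dy":-0.01,"dz":0.04,"rx":0,"ry":0.15,"rz":0,"gripper":0.4},{"dx":-0.31,"dy":0,"dz":0.048,"rx":0,"ry":0.167,"rz":0,"gripper":0.4},{"dx":-0.345,"dy":0.02,"dz":0.051,"rx":0,"ry":0.167,"rz":0,"gripper":0.4},{"dx":-0.361,"dy":0.048,"dz":0.051,"rx":0,"ry":0.167,"rz":0,"gripper":0.4},{"dx":-0.361,"dy":0.048,"dz":0.051,"rx":0,"ry":0.167,"rz":0,"gripper":0.4},{"dx":-0.361,"dy":0.048,"dz":0.051,"rx":0,"ry":0.167,"rz":0,"gripper":0.4},{"dx":-0.361,"dy":0.048,"dz":0.051,"rx":0,"ry":0.167,"rz":0,"gripper":0.4}]'; cat > held.py <<'E'
from h import *
import sys
# held tile extents and clip flap edges in tool frame
f=snap('wrist');W=cloud(f);s=f['s'];Rm=R.from_euler('xyz',s['tool_rot']).as_matrix();L=(W-s['tool_pos'])@Rm;save(f,sys.argv[1])
print(s['tool_pos'].round(4),s['tool_rot'].round(4),s['opening'])
Z=W[...,2];m=(abs(L[...,1]+.0255)<.009)&(abs(L[...,0])<.028)&(L[...,2]>.014)&(L[...,2]<.07);h=np.nanmedian(L[...,1][m])
ys,xs=np.where(m)
top=ys.min()
print('tile top tool-y',round(float(h),4),'world z',round(float(np.nanmedian(Z[m])),4),'front z',np.nanpercentile(L[...,2][m],99.5).round(4))
for row in (top+8,top+35,top+65):
    q=xs[(ys==row)]
    if len(q)>10: print(row,q.min(),q.max(),L[row,q.min(),0].round(4),L[row,q.max(),0].round(4),'mid',((L[row,q.min(),0]+L[row,q.max(),0])/2).round(4))
E
python3 held.py w20.png
```

```text
time: 26.0
tool_pos: [0.4464, 0.0205, 0.0587]
tool_rot: [-1.569, -0.0, -1.458]
contact_force: [-0.4, 0.3, -0.1]
opening: 0.0433
[0.4464 0.0205 0.0587] [-1.5691e+00 -5.0000e-04 -1.4575e+00] 0.043261843321032584
tile top tool-y -0.0251 world z 0.0838 front z 0.0481
199 261 373 -0.0208 0.0227 mid 0.001
226 262 372 -0.0211 0.0226 mid 0.0007
256 263 371 -0.0212 0.0226 mid 0.0007
```

View pics/w20.png

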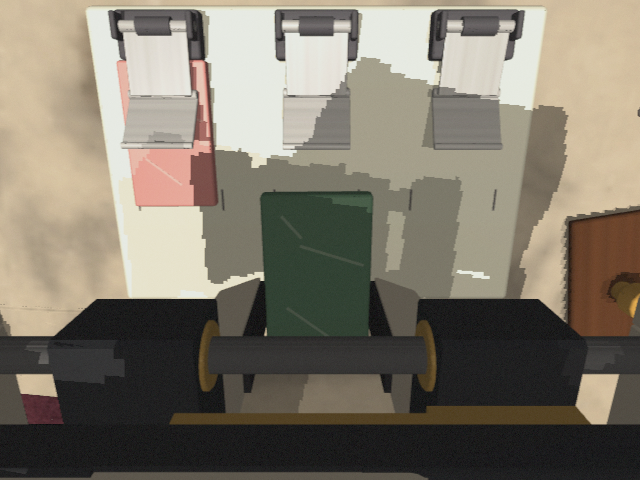

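```bash
python3 -m creep '[{"dx":-0.0006,"dy":0.03,"dz":0,"rx":0,"ry":0,"rz":0,"gripper":0.4},{"dx":-0.0006,"dy":0.05,"dz":0,"rx":0,"ry":0,"rz":0,"gripper":0.4},{"dx":-0.0006,"dy":0.058,"dz":0,"rx":0,"ry":0,"rz":0,"gripper":0.4},{"dx":-0.0006,"dy":0.061,"dz":0,"rx":0,"ry":0,"rz":0,"gripper":0.4},{"dx":-0.0006,"dy":0.061,"dz":0,"rx":0,"ry":0,"rz":0,"gripper":0.4}]' 35; python3 held.py w21.png
```

```text
time: 26.68
tool_pos: [0.4461, 0.0216, -0.0027]
tool_rot: [-1.57, -0.0, -1.457]
contact_force: [0.3, 1.4, 0.3]
opening: 0.0428
[ 0.4461  0.0216 -0.0027] [-1.5698e+00 -2.0000e-04 -1.4568e+00] 0.0428223903318017
tile top tool-y -0.025 world z 0.0223 front z 0.0697
142 244 387 -0.0277 0.0279 mid 0.0001
169 245 383 -0.0277 0.027 mid -0.0004
199 248 384 -0.0273 0.0279 mid 0.0003
```

View pics/w21.png

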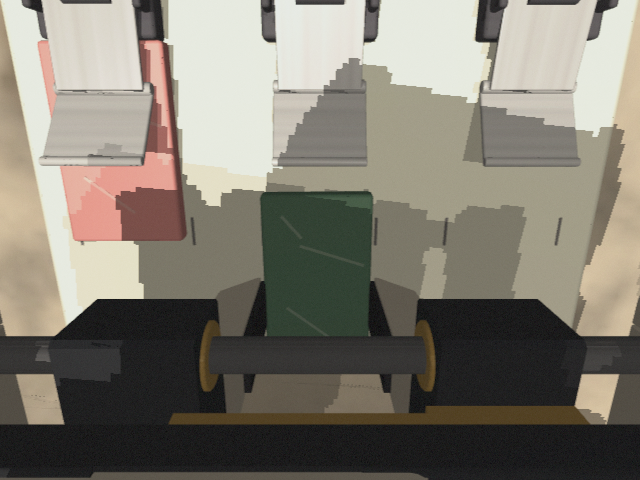

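```bash
python3 -m creep '[{"dx":0.0008,"dy":0,"dz":0.006,"rx":0,"ry":0,"rz":0,"gripper":0.4},{"dx":0.0008,"dy":0,"dz":0.014,"rx":0,"ry":0,"rz":0,"gripper":0.4},{"dx":0.0008,"dy":0,"dz":0.021,"rx":0,"ry":0,"rz":0,"gripper":0.4},{"dx":0.0008,"dy":0,"dz":0.027,"rx":0,"ry":0,"rz":0,"gripper":0.4}]'; python3 -m creep '[{"dx":0,"dy":0,"dz":0.006,"rx":0,"ry":0,"rz":0,"gripper":0.4},{"dx":0,"dy":0,"dz":0.012,"rx":0,"ry":0,"rz":0,"gripper":0.4},{"dx":0,"dy":0,"dz":0.018,"rx":0,"ry":0,"rz":0,"gripper":0.4},{"dx":0,"dy":0,"dz":0.022,"rx":0,"ry":0,"rz":0,"gripper":0.4},{"dx":0,"dy":0,"dz":0.025,"rx":0,"ry":0,"rz":0,"gripper":0.4}]'; python3 -m creep '[{"dx":0,"dy":0,"dz":0.001,"rx":0,"ry":0,"rz":0,"gripper":0.4},{"dx":0,"dy":0,"dz":0.002,"rx":0,"ry":0,"rz":0,"gripper":0.4}]';python3 look.py w22.png
```

```text
time: 27.22
tool_pos: [0.473, 0.0242, -0.0032]
tool_rot: [-1.571, 0.0, -1.456]
contact_force: [-1.5, -0.4, -0.4]
opening: 0.0431
time: 27.85
tool_pos: [0.4975, 0.027, -0.0033]
tool_rot: [-1.571, 0.0, -1.456]
contact_force: [-3.1, -0.5, 1.2]
opening: 0.0431
time: 28.1
tool_pos: [0.4993, 0.0272, -0.0033]
tool_rot: [-1.571, 0.0, -1.456]
contact_force: [-2.1, -0.6, -1.2]
opening: 0.0428
[ 0.49930125  0.0271631  -0.00325007] [-1.57082127e+00  1.22337596e-06 -1.45647667e+00] 0.0427619621958058 28.1
rose [170. 240.] 1811 h 0.0219 ctr [0.5212 0.0878] size [0.0413 0.0093] ang 4.46
green [269. 234.] 1203 h 0.0218 ctr [0.5255 0.0488] size [0.0409 0.0064] ang 3.67
green [366. 234.] 976 h 0.0219 ctr [0.5299 0.0104] size [0.041  0.0058] ang 10.06
```

View pics/w22.png

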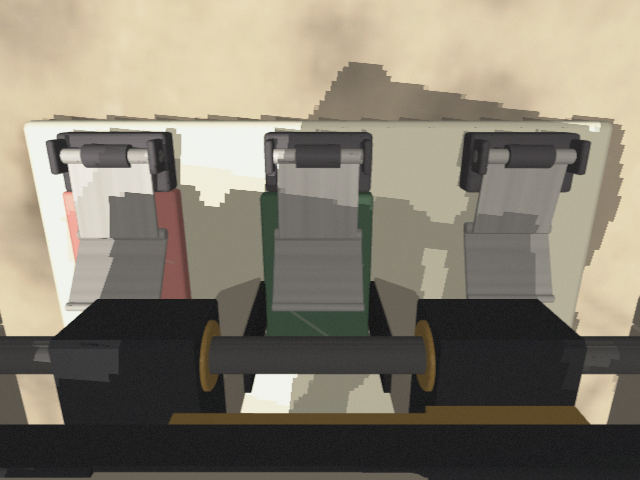

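Nearly home; step on until the force rises.

```bash
for i in 1 2 3; do python3 -m creep '[{"dx":0,"dy":0,"dz":0.001,"rx":0,"ry":0,"rz":0,"gripper":0.4},{"dx":0,"dy":0,"dz":0.001,"rx":0,"ry":0,"rz":0,"gripper":0.4}]'; done
```

```text
time: 28.4
tool_pos: [0.5003, 0.0273, -0.0032]
tool_rot: [-1.571, 0.0, -1.456]
contact_force: [-2.2, -0.4, -1.2]
opening: 0.0428
time: 28.65
tool_pos: [0.5004, 0.0273, -0.0033]
tool_rot: [-1.573, 0.0, -1.456]
contact_force: [-5.4, -1.5, 1.0]
opening: 0.0423
time: 28.9
tool_pos: [0.5003, 0.0274, -0.0033]
tool_rot: [-1.575, 0.0, -1.456]
contact_force: [-7.8, -1.3, 3.8]
opening: 0.043
```

```bash
python3 -m creep '[{"dx":0,"dy":0,"dz":0,"rx":0,"ry":0,"rz":0,"gripper":0.58},{"dx":0,"dy":0,"dz":0,"rx":0,"ry":0,"rz":0,"gripper":0.58},{"dx":0,"dy":-0.002,"dz":0,"rx":0,"ry":0,"rz":0,"gripper":0.58},{"dx":0,"dy":-0.02,"dz":-0.001,"rx":0,"ry":0,"rz":0,"gripper":0.58},{"dx":0,"dy":-0.06,"dz":-0.02,"rx":0,"ry":0,"rz":0,"gripper":0.6},{"dx":0.01,"dy":-0.1,"dz":-0.05,"rx":0,"ry":0,"rz":0,"gripper":0.6},{"dx":0.02,"dy":-0.14,"dz":-0.08,"rx":0,"ry":0,"rz":0,"gripper":0.6},{"dx":0.02,"dy":-0.14,"dz":-0.08,"rx":0,"ry":0,"rz":0,"gripper":0.6},{"dx":0.02,"dy":-0.14,"dz":-0.08,"rx":0,"ry":0,"rz":0,"gripper":0.6}]';python3 look.py w23.png;python3 -c "
from h import *
delta(.395,-.325,.18,.2825)"
```

```text
time: 30.02
tool_pos: [0.4256, -0.0015, 0.1368]
tool_rot: [-1.57, -0.0, -1.457]
contact_force: [0.5, 0.7, 0.4]
opening: 0.0553
[ 0.42555355 -0.00148282  0.13677597] [-1.56968667e+00 -1.65838262e-04 -1.45679109e+00] 0.05527417669148772 30.025
rose [198. 107.] 1611 h 0.0219 ctr [0.5026 0.103 ] size [0.073  0.0431] ang 6.54
green [288. 110.] 3793 h 0.0219 ctr [0.5112 0.0279] size [0.073  0.0431] ang 6.64
amber [630. 223.] 1720 h 0.0124 ctr [ 0.4444 -0.2407] size [0.0795 0.0193] ang 19.46
dx dy dz [ 0.3181 -0.0439 -0.0671] ry -0.1682
```

View pics/w23.png

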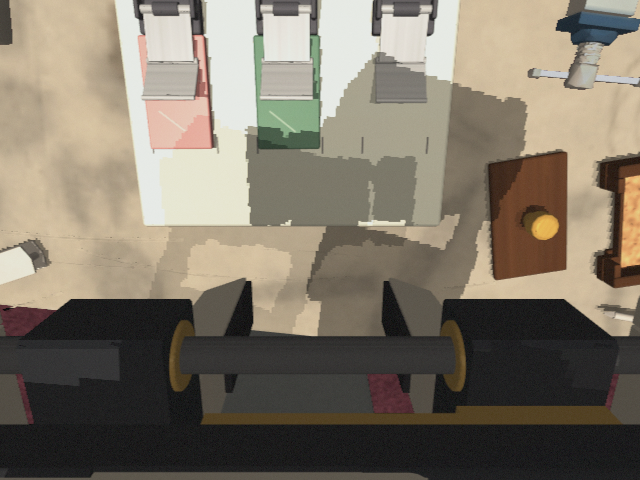

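View then.

```bash
python3 -m creep '[{"dx":0.03,"dy":-0.02,"dz":-0.01,"rx":0,"ry":-0.02,"rz":0,"gripper":0.7},{"dx":0.08,"dy":-0.035,"dz":-0.02,"rx":0,"ry":-0.05,"rz":0,"gripper":0.7},{"dx":0.13,"dy":-0.044,"dz":-0.03,"rx":0,"ry":-0.08,"rz":0,"gripper":0.7},{"dx":0.18,"dy":-0.044,"dz":-0.04,"rx":0,"ry":-0.11,"rz":0,"gripper":0.7},{"dx":0.23,"dy":-0.044,"dz":-0.05,"rx":0,"ry":-0.14,"rz":0,"gripper":0.7},{"dx":0.28,"dy":-0.044,"dz":-0.06,"rx":0,"ry":-0.168,"rz":0,"gripper":0.7},{"dx":0.318,"dy":-0.044,"dz":-0.067,"rx":0,"ry":-0.168,"rz":0,"gripper":0.7},{"dx":0.318,"dy":-0.044,"dz":-0.067,"rx":0,"ry":-0.168,"rz":0,"gripper":0.7},{"dx":0.318,"dy":-0.044,"dz":-0.067,"rx":0,"ry":-0.168,"rz":0,"gripper":0.7},{"dx":0.318,"dy":-0.044,"dz":-0.067,"rx":0,"ry":-0.168,"rz":0,"gripper":0.7}]';python3 look.py w24.png;python3 tray.py .03 .048;python3 -c "
from h import *
delta(.507,-.3366,.0025,.282)"
```

```text
time: 31.32
tool_pos: [0.3951, -0.3238, 0.1804]
tool_rot: [-1.571, 0.001, -1.287]
contact_force: [-0.0, 0.4, 0.5]
opening: 0.0643
[ 0.39509185 -0.32379689  0.18039964] [-1.57103855e+00  1.08366053e-03 -1.28703648e+00] 0.06425492166382579 31.325
amber [375.  57.] 5403 h 0.0343 ctr [ 0.5119 -0.3365] size [0.0865 0.0597] ang 16.28
amber [545.  99.] 3960 h 0.0167 ctr [ 0.5217 -0.477 ] size [0.1544 0.0168] ang 15.69
amber [248. 101.] 4655 h 0.0127 ctr [ 0.451  -0.2496] size [0.0977 0.0592] ang 16.28
2419 ((0.5062042474746704, -0.33712923526763916), (0.09305396676063538, 0.05820091441273689), 16.47081756591797)
dx dy dz [0.0434 0.1784 0.1038] ry 0.0018
```

View pics/w24.png

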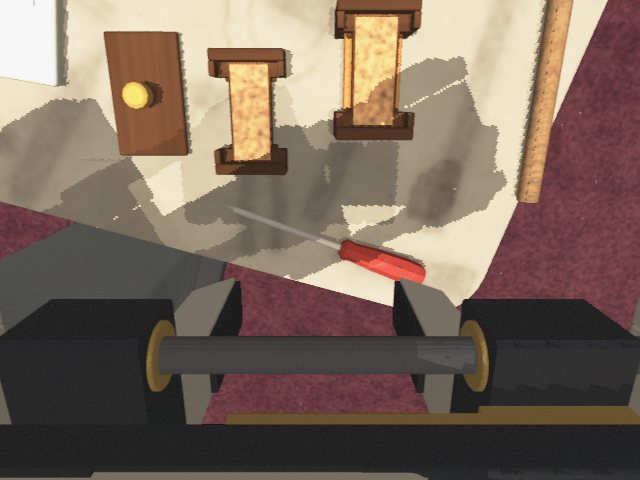

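```bash
sed -i 's/<.09)/<float(sys.argv[5] if len(sys.argv)>5 else .09))/' tray.py; python3 tray.py .015 .026 .451 -.249 .057; python3 -m creep '[{"dx":0.02,"dy":0.03,"dz":0.05,"rx":0,"ry":0.002,"rz":0,"gripper":0.7},{"dx":0.0425,"dy":0.07,"dz":0.1035,"rx":0,"ry":0.002,"rz":0,"gripper":0.7},{"dx":0.0425,"dy":0.12,"dz":0.1035,"rx":0,"ry":0.002,"rz":0,"gripper":0.7},{"dx":0.0425,"dy":0.155,"dz":0.1035,"rx":0,"ry":0.002,"rz":0,"gripper":0.7},{"dx":0.0425,"dy":0.17,"dz":0.1035,"rx":0,"ry":0.002,"rz":0,"gripper":0.7},{"dx":0.0425,"dy":0.178,"dz":0.1035,"rx":0,"ry":0.002,"rz":0,"gripper":0.7},{"dx":0.0425,"dy":0.178,"dz":0.1035,"rx":0,"ry":0.002,"rz":0,"gripper":0.7}]' 25; python3 -m creep '[{"dx":0,"dy":0,"dz":0,"rx":0,"ry":0,"rz":0,"gripper":0.3},{"dx":0,"dy":0,"dz":0,"rx":0,"ry":0,"rz":0,"gripper":0.3},{"dx":0,"dy":0,"dz":0,"rx":0,"ry":0,"rz":0,"gripper":0.3},{"dx":0,"dy":0,"dz":0,"rx":0,"ry":0,"rz":0,"gripper":0.3}]'; python3 -c "
from h import *
f=snap('side');save(f,'s25.png',(300,230,420,340),6)
delta(.451-.0005,-.2494-.0013,.06,.282)"
```

```text
2170 ((0.45148277282714844, -0.2517460584640503), (0.09555249661207199, 0.05821520835161209), 16.082189559936523)
time: 32.35
tool_pos: [0.5065, -0.3375, 0.0038]
tool_rot: [-1.57, -0.001, -1.29]
contact_force: [0.0, -0.0, -0.4]
opening: 0.0637
time: 32.85
tool_pos: [0.5062, -0.3371, 0.0032]
tool_rot: [-1.57, -0.0, -1.29]
contact_force: [-0.7, 0.2, 2.6]
opening: 0.0336
dx dy dz [-0.0984 -0.0568 -0.0296] ry -0.0017
```

View pics/s25.png

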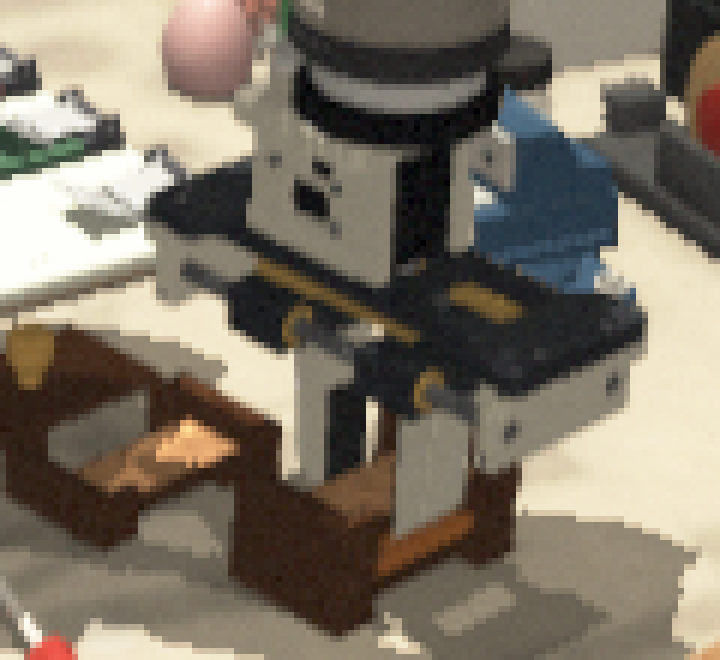

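```bash
python3 -c "
from h import *
delta(.4507,-.2511,.06,.282);delta(.4507,-.2511,.003,.282)"; python3 -m creep '[{"dx":0,"dy":-0.01,"dz":0,"rx":0,"ry":0,"rz":0,"gripper":0.3},{"dx":0,"dy":-0.03,"dz":0,"rx":0,"ry":0,"rz":0,"gripper":0.3},{"dx":0,"dy":-0.055,"dz":0,"rx":0,"ry":0,"rz":0,"gripper":0.3},{"dx":-0.03,"dy":-0.057,"dz":-0.01,"rx":0,"ry":0,"rz":0,"gripper":0.3},{"dx":-0.07,"dy":-0.057,"dz":-0.02,"rx":0,"ry":0,"rz":0,"gripper":0.3},{"dx":-0.098,"dy":-0.05,"dz":-0.0295,"rx":0,"ry":0,"rz":0,"gripper":0.3},{"dx":-0.098,"dy":-0.035,"dz":-0.0295,"rx":0,"ry":0,"rz":0,"gripper":0.3},{"dx":-0.098,"dy":-0.035,"dz":-0.0295,"rx":0,"ry":0,"rz":0,"gripper":0.3}]'; python3 look.py w26.png;python3 -c "
from h import *
delta(.4507,-.2511,.003,.282)
f=snap('side');save(f,'s26.png',(270,210,400,340),5)"
```

```text
dx dy dz [-0.098  -0.0568 -0.0295] ry -0.0017
dx dy dz [-0.098   0.0002 -0.0295] ry -0.0017
time: 33.9
tool_pos: [0.4506, -0.2512, 0.0373]
tool_rot: [-1.571, 0.001, -1.291]
contact_force: [0.2, -0.3, -1.3]
opening: 0.0335
[ 0.45063071 -0.25122994  0.03725511] [-1.57128235e+00  6.15696630e-04 -1.29051463e+00] 0.03347763022132509 33.9
amber [517. 194.] 14724 h 0.02 ctr [ 0.5138 -0.3384] size [0.0829 0.0561] ang 16.09
amber [150. 242.] 771 h 0.0314 ctr [ 0.4436 -0.1682] size [0.019  0.0251] ang 59.73
amber [317. 258.] 4871 h 0.0683 ctr [ 0.4736 -0.2456] size [0.0256 0.0303] ang 16.1
dx dy dz [-0.0007  0.0347 -0.0002] ry -0.0019
```

View pics/w26.png

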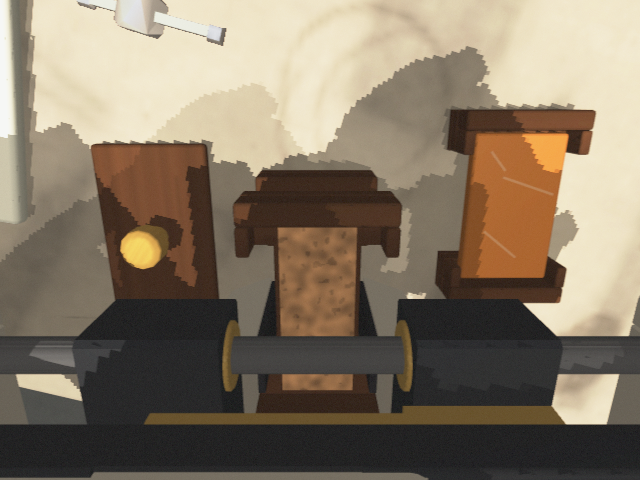

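View pics/s26.png

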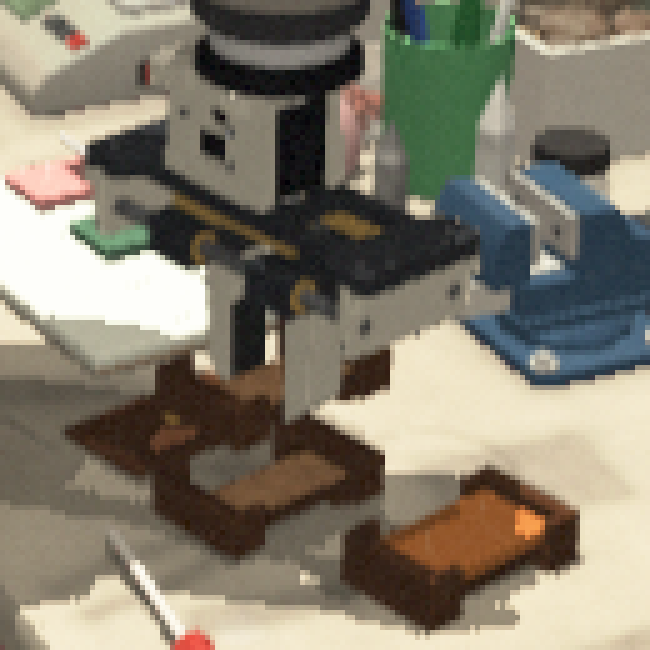

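```bash
python3 -m creep '[{"dx":-0.0003,"dy":0.015,"dz":0,"rx":0,"ry":0,"rz":0,"gripper":0.3},{"dx":-0.0003,"dy":0.024,"dz":0,"rx":0,"ry":0,"rz":0,"gripper":0.3},{"dx":-0.0003,"dy":0.029,"dz":0,"rx":0,"ry":0,"rz":0,"gripper":0.3},{"dx":-0.0003,"dy":0.032,"dz":0,"rx":0,"ry":0,"rz":0,"gripper":0.3},{"dx":-0.0003,"dy":0.0345,"dz":0,"rx":0,"ry":0,"rz":0,"gripper":0.3},{"dx":-0.0003,"dy":0.0345,"dz":0,"rx":0,"ry":0,"rz":0,"gripper":0.3}]'; python3 -c "
from h import *
f=snap('side');save(f,'s27.png',(270,210,400,340),5)"
```

```text
time: 34.75
tool_pos: [0.4506, -0.2508, 0.0034]
tool_rot: [-1.571, -0.0, -1.291]
contact_force: [1.1, 0.7, -0.9]
opening: 0.0338
```

View pics/s27.png

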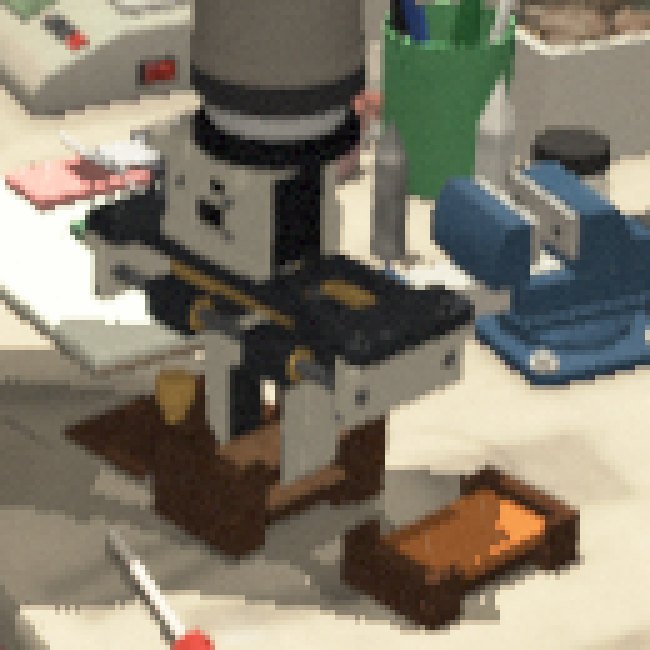

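```bash
python3 -m creep '[{"dx":0,"dy":0,"dz":0,"rx":0,"ry":0,"rz":0,"gripper":0.5},{"dx":0,"dy":0,"dz":0,"rx":0,"ry":0,"rz":0,"gripper":0.5},{"dx":0,"dy":-0.003,"dz":0,"rx":0,"ry":0,"rz":0,"gripper":0.5},{"dx":0,"dy":-0.03,"dz":0,"rx":0,"ry":0,"rz":0,"gripper":0.5},{"dx":0,"dy":-0.08,"dz":0,"rx":0,"ry":0,"rz":0,"gripper":0.7},{"dx":0.03,"dy":-0.13,"dz":-0.03,"rx":0,"ry":0,"rz":0,"gripper":0.7},{"dx":0.06,"dy":-0.17,"dz":-0.06,"rx":0,"ry":0,"rz":0,"gripper":0.7},{"dx":0.06,"dy":-0.17,"dz":-0.06,"rx":0,"ry":0,"rz":0,"gripper":0.7},{"dx":0.06,"dy":-0.17,"dz":-0.06,"rx":0,"ry":0,"rz":0,"gripper":0.7},{"dx":0.06,"dy":-0.17,"dz":-0.06,"rx":0,"ry":0,"rz":0,"gripper":0.7}]';sed -i 's/(H<20)&(S>120)/(H<20)\&(S>150)/' look.py; python3 look.py w28.png; python3 tray.py .015 .026 .507 -.337 .057;python3 tray.py .04 .048 .451 -.249 .057; python3 -c "
from h import *
f=snap('wrist');h=cv2.cvtColor(f['p'],cv2.COLOR_RGB2HSV);W=cloud(f)
m=((abs(W[...,2]-.02)<.003)&(np.hypot(W[...,0]-.507,W[...,1]+.337)<.06)).astype(np.uint8)
m=cv2.morphologyEx(m,cv2.MORPH_OPEN,np.ones((5,5),np.uint8))
P=W[m>0][:,:2].astype(np.float32);print(len(P),cv2.minAreaRect(P))"
```

```text
time: 36.05
tool_pos: [0.4093, -0.3236, 0.172]
tool_rot: [-1.572, 0.003, -1.289]
contact_force: [-0.1, 0.4, 0.1]
opening: 0.0644
[ 0.40929652 -0.32359583  0.17202927] [-1.57181814  0.00263458 -1.28943426] 0.06443990816623453 36.05
amber [372.  85.] 4498 h 0.0201 ctr [ 0.513 -0.335] size [0.0845 0.0576] ang 16.16
amber [236.  74.] 1242 h 0.0475 ctr [ 0.4874 -0.2413] size [0.0209 0.0565] ang 16.14
2394 ((0.5073296427726746, -0.3365465998649597), (0.09511294960975647, 0.05795137211680412), 16.09122657775879)
2564 ((0.4518186151981354, -0.25189945101737976), (0.09567614644765854, 0.058164726942777634), 16.11290740966797)
5782 ((0.5077594518661499, -0.3363359868526459), (0.07384122163057327, 0.04412577673792839), 16.166418075561523)
```

View pics/w28.png

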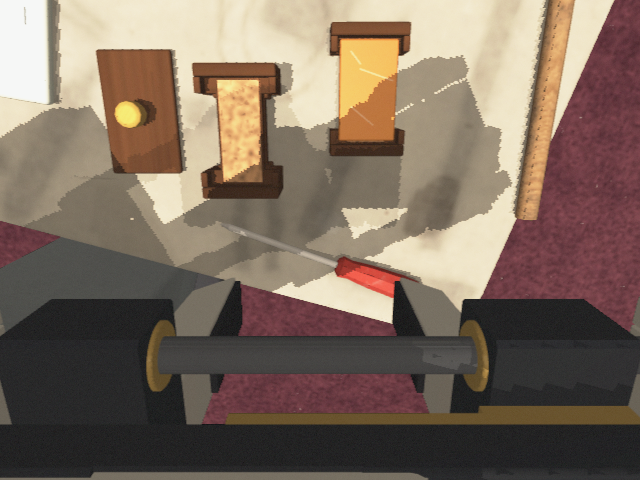

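```bash
python3 -c "
from h import *
delta(.4979,-.3392,-.0075,.282)"
```

```text
dx dy dz [0.0391 0.18   0.0808] ry -0.0007
```

```bash
python3 -m creep '[{"dx":0.02,"dy":0.03,"dz":0.04,"rx":0,"ry":0,"rz":0,"gripper":0.7},{"dx":0.038,"dy":0.07,"dz":0.081,"rx":0,"ry":0,"rz":0,"gripper":0.7},{"dx":0.038,"dy":0.12,"dz":0.081,"rx":0,"ry":0,"rz":0,"gripper":0.7},{"dx":0.038,"dy":0.15,"dz":0.081,"rx":0,"ry":0,"rz":0,"gripper":0.7},{"dx":0.038,"dy":0.17,"dz":0.081,"rx":0,"ry":0,"rz":0,"gripper":0.7},{"dx":0.038,"dy":0.1795,"dz":0.081,"rx":0,"ry":0,"rz":0,"gripper":0.7},{"dx":0.038,"dy":0.1795,"dz":0.081,"rx":0,"ry":0,"rz":0,"gripper":0.7}]' 25; python3 -m creep '[{"dx":0,"dy":0,"dz":0,"rx":0,"ry":0,"rz":0,"gripper":0.4},{"dx":0,"dy":0,"dz":0,"rx":0,"ry":0,"rz":0,"gripper":0.4},{"dx":0,"dy":0,"dz":0,"rx":0,"ry":0,"rz":0,"gripper":0.4}]'; python3 -m creep '[{"dx":0,"dy":-0.01,"dz":0,"rx":0,"ry":0,"rz":0,"gripper":0.4},{"dx":0,"dy":-0.035,"dz":0,"rx":0,"ry":0,"rz":0,"gripper":0.4},{"dx":0,"dy":-0.08,"dz":0,"rx":0,"ry":0,"rz":0,"gripper":0.4},{"dx":0,"dy":-0.11,"dz":0,"rx":0,"ry":0,"rz":0,"gripper":0.4},{"dx":0,"dy":-0.11,"dz":0,"rx":0,"ry":0,"rz":0,"gripper":0.4}]'; python3 -c "
from h import *
f=snap('side');save(f,'s29.png',(290,200,420,340),5)
delta(.5203-.0656,-.0478-.0076,.06,.114)"
```

```text
time: 37.12
tool_pos: [0.4977, -0.3388, -0.0066]
tool_rot: [-1.571, 0.001, -1.29]
contact_force: [0.5, 0.4, 1.3]
opening: 0.0641
time: 37.5
tool_pos: [0.4982, -0.3394, -0.0053]
tool_rot: [-1.57, -0.001, -1.291]
contact_force: [-0.4, -0.2, 4.1]
opening: 0.0431
time: 38.12
tool_pos: [0.4991, -0.3403, 0.107]
tool_rot: [-1.567, -0.005, -1.29]
contact_force: [0.5, -0.3, -1.0]
opening: 0.0433
dx dy dz [-0.285   0.0444  0.0368] ry 0.1663
```

View pics/s29.png

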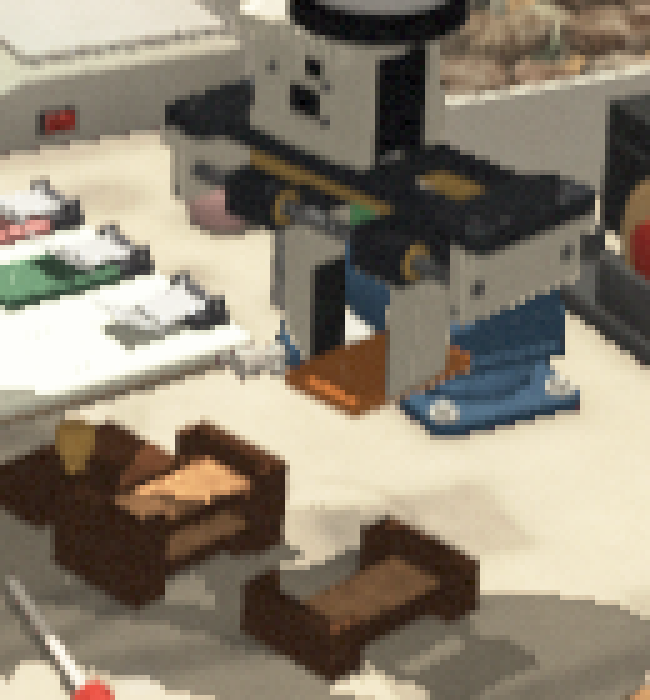

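```bash
python3 -m creep '[{"dx":-0.02,"dy":-0.01,"dz":0,"rx":0,"ry":0,"rz":0,"gripper":0.4},{"dx":-0.06,"dy":-0.02,"dz":0.005,"rx":0,"ry":0.03,"rz":0,"gripper":0.4},{"dx":-0.11,"dy":-0.02,"dz":0.01,"rx":0,"ry":0.06,"rz":0,"gripper":0.4},{"dx":-0.16,"dy":-0.02,"dz":0.015,"rx":0,"ry":0.09,"rz":0,"gripper":0.4},{"dx":-0.21,"dy":-0.01,"dz":0.025,"rx":0,"ry":0.12,"rz":0,"gripper":0.4},{"dx":-0.25,"dy":0,"dz":0.03,"rx":0,"ry":0.15,"rz":0,"gripper":0.4},{"dx":-0.285,"dy":0.02,"dz":0.037,"rx":0,"ry":0.166,"rz":0,"gripper":0.4},{"dx":-0.285,"dy":0.044,"dz":0.037,"rx":0,"ry":0.166,"rz":0,"gripper":0.4},{"dx":-0.285,"dy":0.044,"dz":0.037,"rx":0,"ry":0.166,"rz":0,"gripper":0.4},{"dx":-0.285,"dy":0.044,"dz":0.037,"rx":0,"ry":0.166,"rz":0,"gripper":0.4},{"dx":-0.285,"dy":0.044,"dz":0.037,"rx":0,"ry":0.166,"rz":0,"gripper":0.4}]'; python3 held.py w30.png; python3 - <<'E'
from h import *
f=snap('side');W=cloud(f);c=cv2.cvtColor(f['p'],cv2.COLOR_RGB2HSV)
m=(W[...,0]>.5)&(W[...,0]<.75)&(W[...,1]<-.08)&(W[...,1]>-.25)&(W[...,2]>.02)&(W[...,2]<.1)
P=W[m]
for x in np.arange(.5,.74,.02):
    q=P[(P[:,0]>=x)&(P[:,0]<x+.02)]
    if len(q)>4: print(round(x,2),len(q),'zmax',q[:,2].max().round(3),'y',q[:,1].min().round(3),q[:,1].max().round(3))
E
```

```text
time: 39.55
tool_pos: [0.455, -0.0554, 0.0606]
tool_rot: [-1.569, -0.001, -1.457]
contact_force: [0.6, 0.8, -0.5]
opening: 0.0431
[ 0.455  -0.0554  0.0606] [-1.5695e+00 -5.0000e-04 -1.4572e+00] 0.0431416040225403
tile top tool-y -0.0251 world z 0.0857 front z 0.0473
201 261 373 -0.0209 0.0226 mid 0.0008
228 262 372 -0.0211 0.0226 mid 0.0007
258 264 371 -0.0205 0.0227 mid 0.0011
0.52 22 zmax 0.058 y -0.19 -0.131
0.54 53 zmax 0.058 y -0.191 -0.121
0.56 97 zmax 0.057 y -0.178 -0.14
0.58 82 zmax 0.056 y -0.176 -0.14
0.6 317 zmax 0.093 y -0.193 -0.118
0.62 197 zmax 0.092 y -0.193 -0.122
0.64 256 zmax 0.092 y -0.194 -0.124
0.66 240 zmax 0.091 y -0.194 -0.124
0.68 126 zmax 0.089 y -0.195 -0.083
0.7 114 zmax 0.077 y -0.19 -0.08
0.72 47 zmax 0.078 y -0.1 -0.083
```

View pics/w30.png

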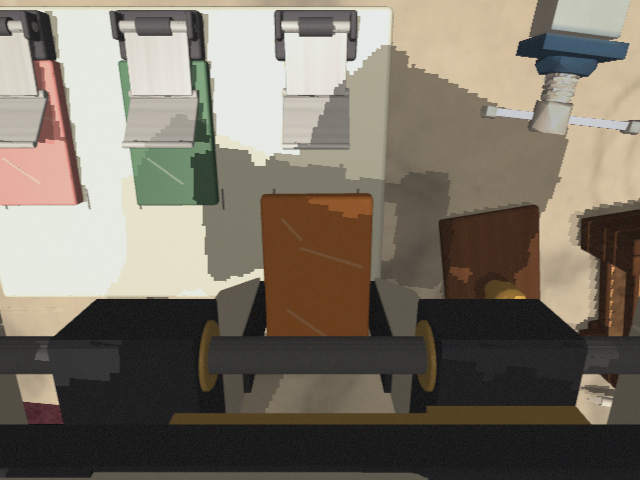

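```bash
python3 -m creep '[{"dx":0,"dy":0.03,"dz":0,"rx":0,"ry":0,"rz":0,"gripper":0.4},{"dx":0,"dy":0.05,"dz":0,"rx":0,"ry":0,"rz":0,"gripper":0.4},{"dx":0,"dy":0.06,"dz":0,"rx":0,"ry":0,"rz":0,"gripper":0.4},{"dx":0,"dy":0.063,"dz":0,"rx":0,"ry":0,"rz":0,"gripper":0.4},{"dx":0,"dy":0.063,"dz":0,"rx":0,"ry":0,"rz":0,"gripper":0.4}]' 35; python3 held.py w31.png
```

```text
time: 40.28
tool_pos: [0.4549, -0.0552, -0.0027]
tool_rot: [-1.57, -0.0, -1.457]
contact_force: [-0.2, -0.2, -0.0]
opening: 0.0428
[ 0.4549 -0.0552 -0.0027] [-1.5699e+00 -3.0000e-04 -1.4566e+00] 0.04284504670303349
tile top tool-y -0.025 world z 0.0223 front z 0.0697
142 244 386 -0.0276 0.0276 mid 0.0
169 245 381 -0.0279 0.0262 mid -0.0009
199 246 384 -0.028 0.028 mid 0.0
```

View pics/w31.png

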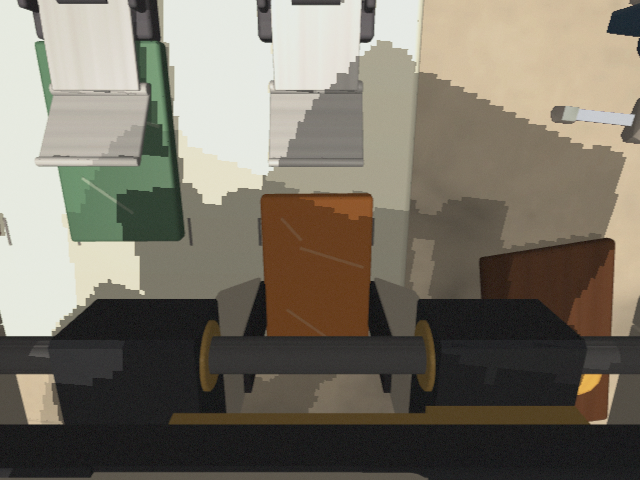

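```bash
python3 -m creep '[{"dx":0,"dy":0,"dz":0.006,"rx":0,"ry":0,"rz":0,"gripper":0.4},{"dx":0,"dy":0,"dz":0.014,"rx":0,"ry":0,"rz":0,"gripper":0.4},{"dx":0,"dy":0,"dz":0.021,"rx":0,"ry":0,"rz":0,"gripper":0.4},{"dx":0,"dy":0,"dz":0.027,"rx":0,"ry":0,"rz":0,"gripper":0.4}]'; python3 -m creep '[{"dx":0,"dy":0,"dz":0.006,"rx":0,"ry":0,"rz":0,"gripper":0.4},{"dx":0,"dy":0,"dz":0.012,"rx":0,"ry":0,"rz":0,"gripper":0.4},{"dx":0,"dy":0,"dz":0.018,"rx":0,"ry":0,"rz":0,"gripper":0.4},{"dx":0,"dy":0,"dz":0.022,"rx":0,"ry":0,"rz":0,"gripper":0.4},{"dx":0,"dy":0,"dz":0.025,"rx":0,"ry":0,"rz":0,"gripper":0.4}]'; python3 -m creep '[{"dx":0,"dy":0,"dz":0.001,"rx":0,"ry":0,"rz":0,"gripper":0.4},{"dx":0,"dy":0,"dz":0.002,"rx":0,"ry":0,"rz":0,"gripper":0.4}]';python3 look.py w32.png
```

```text
time: 40.83
tool_pos: [0.4819, -0.0518, -0.0032]
tool_rot: [-1.571, -0.0, -1.456]
contact_force: [-1.9, -0.4, -1.0]
opening: 0.0429
time: 41.45
tool_pos: [0.5064, -0.049, -0.0033]
tool_rot: [-1.571, 0.0, -1.456]
contact_force: [-2.3, -0.3, -1.0]
opening: 0.0428
time: 41.7
tool_pos: [0.5081, -0.0488, -0.0032]
tool_rot: [-1.571, 0.0, -1.457]
contact_force: [-1.1, -0.3, -1.1]
opening: 0.0429
[ 0.50814287 -0.04883314 -0.00324094] [-1.57086720e+00  4.14998189e-05 -1.45651734e+00] 0.042863175971544765 41.7
green [172. 240.] 2294 h 0.0217 ctr [0.5304 0.012 ] size [0.0419 0.0116] ang 6.57
amber [365. 235.] 918 h 0.0219 ctr [ 0.5377 -0.0646] size [0.0387 0.0057] ang 6.28
amber [268. 234.] 821 h 0.0219 ctr [ 0.5333 -0.0278] size [0.0383 0.0054] ang 6.31
```

View pics/w32.png

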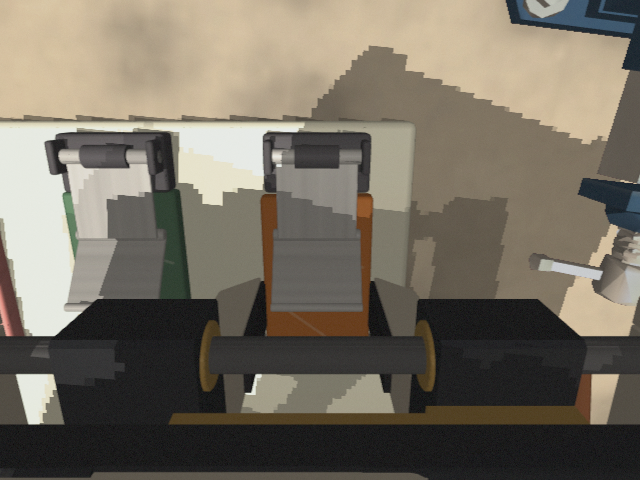

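```bash
for i in 1 2 3; do python3 -m creep '[{"dx":0,"dy":0,"dz":0.001,"rx":0,"ry":0,"rz":0,"gripper":0.4},{"dx":0,"dy":0,"dz":0.001,"rx":0,"ry":0,"rz":0,"gripper":0.4}]'; done
```

```text
time: 42.0
tool_pos: [0.5093, -0.0487, -0.0031]
tool_rot: [-1.57, -0.0, -1.457]
contact_force: [-1.2, -0.2, -1.6]
opening: 0.0427
time: 42.25
tool_pos: [0.5098, -0.0486, -0.0033]
tool_rot: [-1.571, 0.0, -1.457]
contact_force: [-3.1, -0.6, -1.4]
opening: 0.043
time: 42.5
tool_pos: [0.5099, -0.0485, -0.0033]
tool_rot: [-1.573, 0.0, -1.456]
contact_force: [-6.7, -2.0, 1.2]
opening: 0.0431
```

```bash
python3 -m creep '[{"dx":0,"dy":0,"dz":0.0005,"rx":0,"ry":0,"rz":0,"gripper":0.4},{"dx":0,"dy":0,"dz":0.0005,"rx":0,"ry":0,"rz":0,"gripper":0.58},{"dx":0,"dy":0,"dz":0,"rx":0,"ry":0,"rz":0,"gripper":0.58},{"dx":0,"dy":-0.002,"dz":0,"rx":0,"ry":0,"rz":0,"gripper":0.58},{"dx":0,"dy":-0.02,"dz":-0.001,"rx":0,"ry":0,"rz":0,"gripper":0.58},{"dx":0,"dy":-0.06,"dz":-0.02,"rx":0,"ry":0,"rz":0,"gripper":0.6},{"dx":-0.02,"dy":-0.1,"dz":-0.05,"rx":0,"ry":0,"rz":0,"gripper":0.6},{"dx":-0.05,"dy":-0.16,"dz":-0.09,"rx":0,"ry":0,"rz":0,"gripper":0.6},{"dx":-0.05,"dy":-0.18,"dz":-0.11,"rx":0,"ry":0,"rz":0,"gripper":0.6},{"dx":-0.05,"dy":-0.18,"dz":-0.11,"rx":0,"ry":0,"rz":0,"gripper":0.6},{"dx":-0.05,"dy":-0.18,"dz":-0.11,"rx":0,"ry":0,"rz":0,"gripper":0.6}]';python3 look.py w33.png;python3 -c "
from h import *
delta(.395,-.29,.19,.282)"
```

```text
time: 43.88
tool_pos: [0.3967, -0.0115, 0.1766]
tool_rot: [-1.57, -0.0, -1.457]
contact_force: [0.4, -0.4, -0.2]
opening: 0.0552
[ 0.39671154 -0.01150018  0.17660653] [-1.56982648e+00 -2.47309596e-04 -1.45662766e+00] 0.05518476162433172 43.875
rose [194.  48.] 909 h 0.0218 ctr [0.5023 0.1032] size [0.0723 0.0438] ang 6.54
green [282.  69.] 3345 h 0.0219 ctr [0.511  0.0278] size [0.0723 0.0432] ang 6.58
amber [378.  73.] 3124 h 0.0219 ctr [ 0.5197 -0.0476] size [0.0724 0.0432] ang 6.76
dx dy dz [ 0.2765 -0.014  -0.0332] ry -0.1679
```

View pics/w33.png

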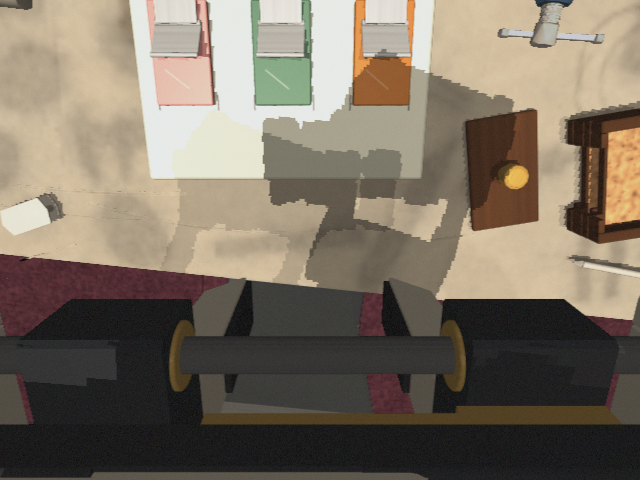

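```bash
python3 -m creep '[{"dx":0.03,"dy":-0.014,"dz":-0.005,"rx":0,"ry":-0.03,"rz":0,"gripper":0.6},{"dx":0.08,"dy":-0.014,"dz":-0.01,"rx":0,"ry":-0.06,"rz":0,"gripper":0.6},{"dx":0.13,"dy":-0.014,"dz":-0.015,"rx":0,"ry":-0.09,"rz":0,"gripper":0.6},{"dx":0.18,"dy":-0.014,"dz":-0.02,"rx":0,"ry":-0.12,"rz":0,"gripper":0.6},{"dx":0.23,"dy":-0.014,"dz":-0.03,"rx":0,"ry":-0.15,"rz":0,"gripper":0.6},{"dx":0.2765,"dy":-0.014,"dz":-0.033,"rx":0,"ry":-0.168,"rz":0,"gripper":0.6},{"dx":0.2765,"dy":-0.014,"dz":-0.033,"rx":0,"ry":-0.168,"rz":0,"gripper":0.6},{"dx":0.2765,"dy":-0.014,"dz":-0.033,"rx":0,"ry":-0.168,"rz":0,"gripper":0.6},{"dx":0.2765,"dy":-0.014,"dz":-0.033,"rx":0,"ry":-0.168,"rz":0,"gripper":0.6}]';python3 look.py w34.png;python3 tray.py .015 .026 .507 -.337 .057;python3 tray.py .04 .048 .451 -.249 .057;python3 -c "
from h import *
delta(.4507,-.2509,.003,.2815)"
```

```text
time: 45.05
tool_pos: [0.395, -0.2887, 0.1903]
tool_rot: [-1.571, 0.001, -1.287]
contact_force: [0.1, 0.3, 0.5]
opening: 0.0551
[ 0.39497546 -0.28868343  0.1903193 ] [-1.57118780e+00  1.22854819e-03 -1.28740925e+00] 0.05506480044667298 45.05
amber [415.  32.] 996 h 0.0256 ctr [ 0.5424 -0.3254] size [0.021  0.0567] ang 16.26
amber [293.  72.] 1346 h 0.0473 ctr [ 0.4871 -0.2427] size [0.0541 0.0392] ang 78.2
2232 ((0.5074005126953125, -0.33641210198402405), (0.09567137062549591, 0.058231547474861145), 16.190567016601562)
2263 ((0.45183640718460083, -0.25163355469703674), (0.09519223868846893, 0.05787205696105957), 16.101512908935547)
dx dy dz [-0.0211  0.188   0.064 ] ry 0.002
```

View pics/w34.png

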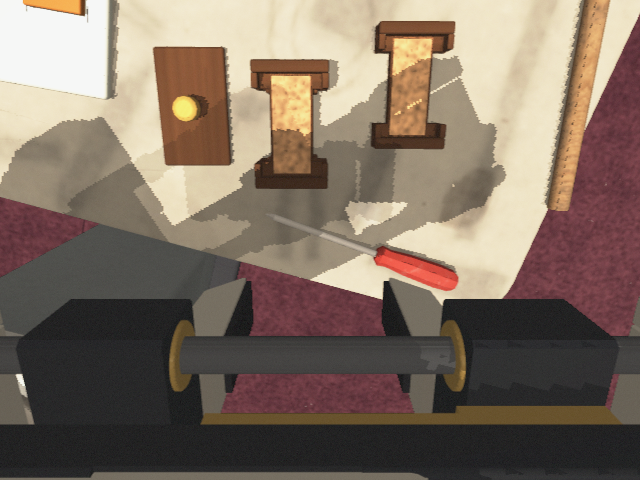

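```bash
python3 -m creep '[{"dx":-0.01,"dy":0.04,"dz":0.03,"rx":0,"ry":0.002,"rz":0,"gripper":0.6},{"dx":-0.021,"dy":0.09,"dz":0.064,"rx":0,"ry":0.002,"rz":0,"gripper":0.6},{"dx":-0.021,"dy":0.13,"dz":0.064,"rx":0,"ry":0.002,"rz":0,"gripper":0.6},{"dx":-0.021,"dy":0.16,"dz":0.064,"rx":0,"ry":0.002,"rz":0,"gripper":0.6},{"dx":-0.021,"dy":0.178,"dz":0.064,"rx":0,"ry":0.002,"rz":0,"gripper":0.6},{"dx":-0.021,"dy":0.187,"dz":0.064,"rx":0,"ry":0.002,"rz":0,"gripper":0.6},{"dx":-0.021,"dy":0.187,"dz":0.064,"rx":0,"ry":0.002,"rz":0,"gripper":0.6}]' 25; python3 -m creep '[{"dx":0,"dy":0,"dz":0,"rx":0,"ry":0,"rz":0,"gripper":0.3},{"dx":0,"dy":0,"dz":0,"rx":0,"ry":0,"rz":0,"gripper":0.3},{"dx":0,"dy":0,"dz":0,"rx":0,"ry":0,"rz":0,"gripper":0.3},{"dx":0,"dy":0,"dz":0,"rx":0,"ry":0,"rz":0,"gripper":0.3}]'; python3 -c "
from h import *
delta(.5064,-.3366,.04,.2815)"
```

```text
time: 46.08
tool_pos: [0.4506, -0.2516, 0.0038]
tool_rot: [-1.571, 0.0, -1.29]
contact_force: [1.0, 0.5, 0.5]
opening: 0.0552
time: 46.58
tool_pos: [0.4508, -0.2521, 0.0044]
tool_rot: [-1.57, -0.001, -1.291]
contact_force: [-0.3, 0.5, 5.9]
opening: 0.0332
dx dy dz [ 0.0966 -0.0355  0.03  ] ry -0.0012
```

```bash
python3 -m creep '[{"dx":0,"dy":-0.01,"dz":0,"rx":0,"ry":0,"rz":0,"gripper":0.3},{"dx":0,"dy":-0.03,"dz":0,"rx":0,"ry":0,"rz":0,"gripper":0.3},{"dx":0,"dy":-0.055,"dz":0,"rx":0,"ry":0,"rz":0,"gripper":0.3},{"dx":0.03,"dy":-0.06,"dz":0.01,"rx":0,"ry":0,"rz":0,"gripper":0.3},{"dx":0.07,"dy":-0.06,"dz":0.02,"rx":0,"ry":0,"rz":0,"gripper":0.3},{"dx":0.097,"dy":-0.05,"dz":0.03,"rx":0,"ry":0,"rz":0,"gripper":0.3},{"dx":0.097,"dy":-0.036,"dz":0.03,"rx":0,"ry":0,"rz":0,"gripper":0.3},{"dx":0.097,"dy":-0.036,"dz":0.03,"rx":0,"ry":0,"rz":0,"gripper":0.3},{"dx":0.097,"dy":-0.036,"dz":0.03,"rx":0,"ry":0,"rz":0,"gripper":0.3}]'; python3 look.py w35.png;python3 -c "
from h import *
delta(.5064,-.3372,.003,.282)
f=snap('side');save(f,'s35.png',(290,210,420,340),5)"
```

```text
time: 47.7
tool_pos: [0.5057, -0.3358, 0.04]
tool_rot: [-1.571, 0.001, -1.29]
contact_force: [-0.3, 0.4, -0.9]
opening: 0.0337
[ 0.50574096 -0.33582738  0.04000148] [-1.57120719e+00  8.00946821e-04 -1.28996179e+00] 0.03367596252395075 47.7
dx dy dz [0.0012 0.0374 0.    ] ry -0.0012
```

View pics/w35.png

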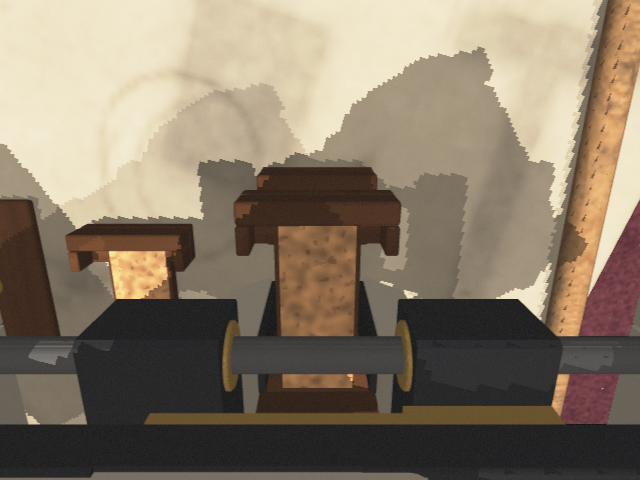

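View pics/s35.png

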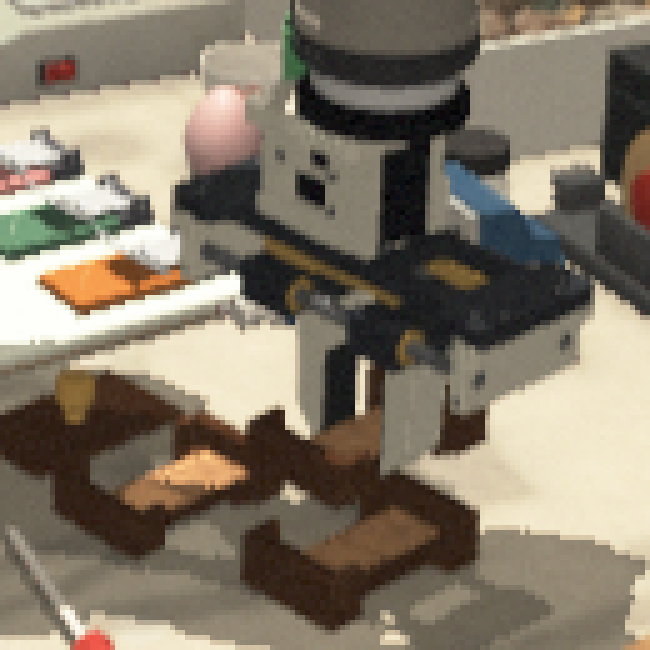

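```bash
python3 - <<'E'
from h import *
f=snap('wrist');W=cloud(f);s=f['s'];Rm=R.from_euler('xyz',s['tool_rot']).as_matrix();L=(W-s['tool_pos'])@Rm
print(s['tool_pos'])
for nm,z in(('held',.0848),('base',.026)):
    m=(abs(W[...,2]-z)<.003)&(abs(L[...,0])<.036)&(L[...,2]>.02)&(L[...,2]<.06)
    q=L[m];print(nm,len(q),np.nanmedian(W[...,2][m]),'far z',np.percentile(q[:,2],[98,99.5]).round(4),'x',np.percentile(q[:,0],[.5,99.5]).round(4))
E
```

```text
[ 0.50618909 -0.33629002  0.04052923]
held 5037 0.08377182361527527 far z [0.0491 0.0493] x [-0.0276  0.0297]
base 1822 0.025769827367448345 far z [0.0488 0.0489] x [-0.0283  0.0288]
```

```bash
python3 -m creep '[{"dx":-0.0007,"dy":0.015,"dz":-0.0003,"rx":0,"ry":0,"rz":0,"gripper":0.3},{"dx":-0.0007,"dy":0.025,"dz":-0.0003,"rx":0,"ry":0,"rz":0,"gripper":0.3},{"dx":-0.0007,"dy":0.031,"dz":-0.0003,"rx":0,"ry":0,"rz":0,"gripper":0.3},{"dx":-0.0007,"dy":0.034,"dz":-0.0003,"rx":0,"ry":0,"rz":0,"gripper":0.3},{"dx":-0.0007,"dy":0.0365,"dz":-0.0003,"rx":0,"ry":0,"rz":0,"gripper":0.3},{"dx":-0.0007,"dy":0.0365,"dz":-0.0003,"rx":0,"ry":0,"rz":0,"gripper":0.3}]'; python3 -c "
from h import *
f=snap('side');save(f,'s36.png',(290,210,420,340),5)"
```

```text
time: 48.6
tool_pos: [0.5057, -0.3362, 0.0045]
tool_rot: [-1.571, -0.0, -1.29]
contact_force: [-3.0, 1.4, 6.2]
opening: 0.0331
```

View pics/s36.png

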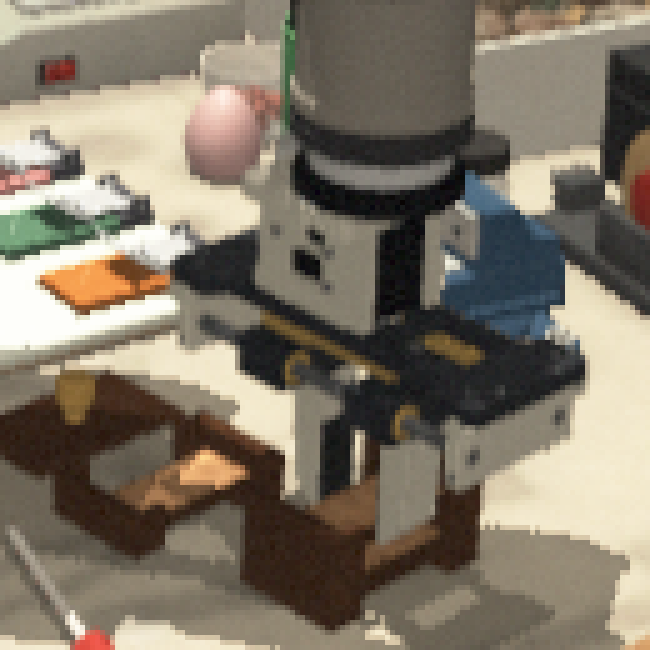

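```bash
python3 -m creep '[{"dx":0,"dy":-0.0005,"dz":0,"rx":0,"ry":0,"rz":0,"gripper":0.5},{"dx":0,"dy":-0.0005,"dz":0,"rx":0,"ry":0,"rz":0,"gripper":0.5},{"dx":0,"dy":-0.003,"dz":0,"rx":0,"ry":0,"rz":0,"gripper":0.5},{"dx":0,"dy":-0.03,"dz":0,"rx":0,"ry":0,"rz":0,"gripper":0.5},{"dx":0,"dy":-0.08,"dz":-0.02,"rx":0,"ry":0,"rz":0,"gripper":0.6},{"dx":-0.03,"dy":-0.13,"dz":-0.06,"rx":0,"ry":0,"rz":0,"gripper":0.6},{"dx":-0.06,"dy":-0.18,"dz":-0.1,"rx":0,"ry":0,"rz":0,"gripper":0.6},{"dx":-0.06,"dy":-0.18,"dz":-0.11,"rx":0,"ry":0,"rz":0,"gripper":0.6},{"dx":-0.06,"dy":-0.18,"dz":-0.11,"rx":0,"ry":0,"rz":0,"gripper":0.6},{"dx":-0.06,"dy":-0.18,"dz":-0.11,"rx":0,"ry":0,"rz":0,"gripper":0.6}]';python3 look.py w37.png;python3 tray.py .04 .048 .507 -.337 .057;python3 tray.py .015 .026 .451 -.249 .057;python3 -c "
from h import *
delta(.4507,-.2509,-.0175,.2815)"
```

```text
time: 49.9
tool_pos: [0.3838, -0.309, 0.1828]
tool_rot: [-1.571, 0.0, -1.291]
contact_force: [-0.0, -0.7, 0.1]
opening: 0.0551
[ 0.38383887 -0.30899772  0.18279897] [-1.57064539e+00  3.90031705e-04 -1.29067336e+00] 0.055111331008948265 49.9
amber [274.  49.] 945 h 0.0256 ctr [ 0.4879 -0.2411] size [0.0189 0.0566] ang 16.08
1606 ((0.5030627250671387, -0.33816516399383545), (0.08715686947107315, 0.058082226663827896), 16.039657592773438)
2204 ((0.4511541724205017, -0.25155016779899597), (0.09551684558391571, 0.0578545518219471), 16.281360626220703)
dx dy dz [-0.0367  0.1998  0.0804] ry -0.0007
```

View pics/w37.png

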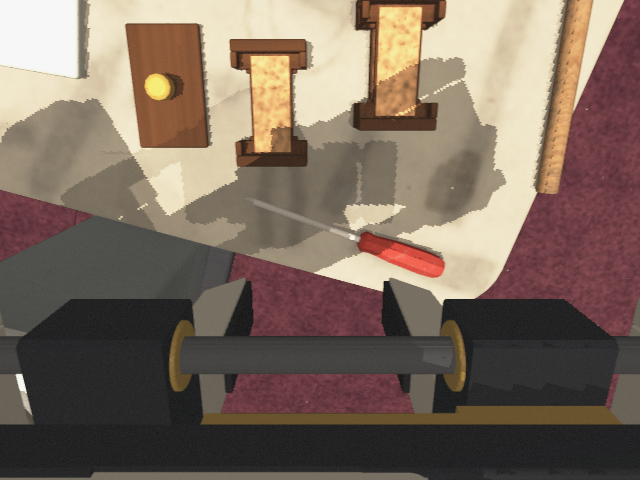

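```bash
python3 -m creep '[{"dx":-0.018,"dy":0.04,"dz":0.04,"rx":0,"ry":0,"rz":0,"gripper":0.6},{"dx":-0.0365,"dy":0.09,"dz":0.0803,"rx":0,"ry":0,"rz":0,"gripper":0.6},{"dx":-0.0365,"dy":0.14,"dz":0.0803,"rx":0,"ry":0,"rz":0,"gripper":0.6},{"dx":-0.0365,"dy":0.17,"dz":0.0803,"rx":0,"ry":0,"rz":0,"gripper":0.6},{"dx":-0.0365,"dy":0.188,"dz":0.0803,"rx":0,"ry":0,"rz":0,"gripper":0.6},{"dx":-0.0365,"dy":0.199,"dz":0.0803,"rx":0,"ry":0,"rz":0,"gripper":0.6},{"dx":-0.0365,"dy":0.199,"dz":0.0803,"rx":0,"ry":0,"rz":0,"gripper":0.6}]' 25; python3 -m creep '[{"dx":0,"dy":0,"dz":0,"rx":0,"ry":0,"rz":0,"gripper":0.3},{"dx":0,"dy":0,"dz":0,"rx":0,"ry":0,"rz":0,"gripper":0.3},{"dx":0,"dy":0,"dz":0,"rx":0,"ry":0,"rz":0,"gripper":0.3},{"dx":0,"dy":0,"dz":0,"rx":0,"ry":0,"rz":0,"gripper":0.3}]'; python3 -c "
from h import *
delta(.5062,-.3363,.062,.2815)"
```

```text
time: 50.92
tool_pos: [0.4503, -0.2513, -0.0165]
tool_rot: [-1.572, 0.001, -1.29]
contact_force: [-0.7, 0.4, -0.1]
opening: 0.0551
time: 51.42
tool_pos: [0.4508, -0.2519, -0.015]
tool_rot: [-1.57, -0.001, -1.291]
contact_force: [-0.8, 0.9, 5.0]
opening: 0.0335
dx dy dz [ 0.0965 -0.0769  0.0299] ry -0.0012
```

```bash
python3 -m creep '[{"dx":0,"dy":-0.01,"dz":0,"rx":0,"ry":0,"rz":0,"gripper":0.3},{"dx":0,"dy":-0.03,"dz":0,"rx":0,"ry":0,"rz":0,"gripper":0.3},{"dx":0,"dy":-0.065,"dz":0,"rx":0,"ry":0,"rz":0,"gripper":0.3},{"dx":0.01,"dy":-0.085,"dz":0,"rx":0,"ry":0,"rz":0,"gripper":0.3},{"dx":0.04,"dy":-0.085,"dz":0.015,"rx":0,"ry":0,"rz":0,"gripper":0.3},{"dx":0.08,"dy":-0.085,"dz":0.025,"rx":0,"ry":0,"rz":0,"gripper":0.3},{"dx":0.096,"dy":-0.08,"dz":0.03,"rx":0,"ry":0,"rz":0,"gripper":0.3},{"dx":0.096,"dy":-0.076,"dz":0.03,"rx":0,"ry":0,"rz":0,"gripper":0.3},{"dx":0.096,"dy":-0.076,"dz":0.03,"rx":0,"ry":0,"rz":0,"gripper":0.3},{"dx":0.096,"dy":-0.076,"dz":0.03,"rx":0,"ry":0,"rz":0,"gripper":0.3}]'; cat > align.py <<'E'
from h import *
import sys
f=snap('wrist');W=cloud(f);s=f['s'];Rm=R.from_euler('xyz',s['tool_rot']).as_matrix();L=(W-s['tool_pos'])@Rm;save(f,sys.argv[1])
print(s['tool_pos'].round(4),s['opening'])
for nm,z in(('held',s['tool_pos'][2]+float(sys.argv[3])),('base',float(sys.argv[2]))):
    m=(abs(W[...,2]-z)<.003)&(abs(L[...,0])<.036)&(L[...,2]>.02)&(L[...,2]<.06)
    q=L[m];print(nm,len(q),np.nanmedian(W[...,2][m]),'far z',np.percentile(q[:,2],[98,99.5]).round(4),'x',np.percentile(q[:,0],[.5,99.5]).round(4),'mid',np.percentile(q[:,0],[.5,99.5]).mean().round(4))
E
python3 align.py w38.png .048 .0435
```

```text
time: 52.68
tool_pos: [0.5055, -0.3348, 0.0606]
tool_rot: [-1.571, 0.0, -1.29]
contact_force: [0.6, 0.2, -1.6]
opening: 0.0334
[ 0.5055 -0.3348  0.0606] 0.03339030413858223
held 2915 0.10160805930779684 far z [0.0484 0.0487] x [-0.0273  0.0295] mid 0.0011
base 1813 0.04774919991467594 far z [0.0489 0.049 ] x [-0.0261  0.031 ] mid 0.0025
```

View pics/w38.png

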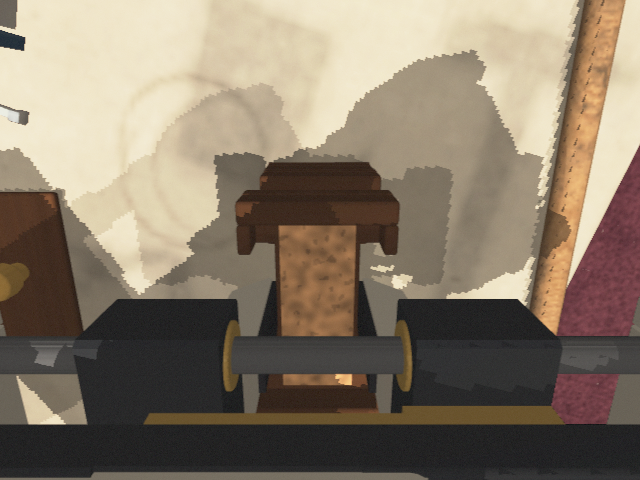

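```bash
python3 -m creep '[{"dx":0.0014,"dy":0.008,"dz":0.0003,"rx":0,"ry":0,"rz":0,"gripper":0.3},{"dx":0.0014,"dy":0.018,"dz":0.0003,"rx":0,"ry":0,"rz":0,"gripper":0.3},{"dx":0.0014,"dy":0.026,"dz":0.0003,"rx":0,"ry":0,"rz":0,"gripper":0.3},{"dx":0.0014,"dy":0.03,"dz":0.0003,"rx":0,"ry":0,"rz":0,"gripper":0.3},{"dx":0.0014,"dy":0.0325,"dz":0.0003,"rx":0,"ry":0,"rz":0,"gripper":0.3},{"dx":0.0014,"dy":0.0325,"dz":0.0003,"rx":0,"ry":0,"rz":0,"gripper":0.3}]'; python3 -c "
from h import *
f=snap('side');save(f,'s39.png',(290,210,420,340),5)"
```

```text
time: 53.48
tool_pos: [0.5063, -0.3366, 0.029]
tool_rot: [-1.571, 0.0, -1.29]
contact_force: [-4.4, 3.0, 8.6]
opening: 0.0332
```

View pics/s39.png

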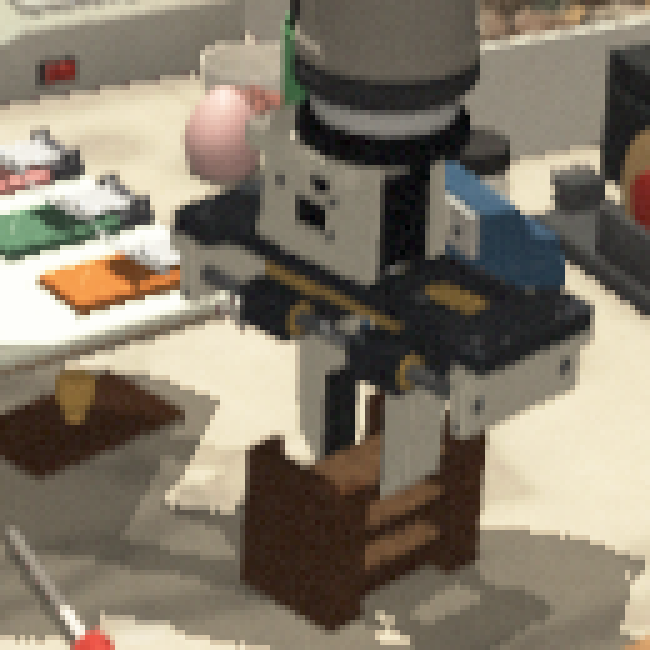

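```bash
python3 -m creep '[{"dx":0,"dy":-0.0008,"dz":0,"rx":0,"ry":0,"rz":0,"gripper":0.5},{"dx":0,"dy":-0.0008,"dz":0,"rx":0,"ry":0,"rz":0,"gripper":0.5},{"dx":0,"dy":-0.003,"dz":0,"rx":0,"ry":0,"rz":0,"gripper":0.5},{"dx":0,"dy":-0.03,"dz":0,"rx":0,"ry":0,"rz":0,"gripper":0.5},{"dx":0,"dy":-0.07,"dz":-0.02,"rx":0,"ry":0,"rz":0,"gripper":0.5},{"dx":-0.03,"dy":-0.11,"dz":-0.06,"rx":0,"ry":0,"rz":0,"gripper":0.5},{"dx":-0.06,"dy":-0.15,"dz":-0.1,"rx":0,"ry":0,"rz":0,"gripper":0.5},{"dx":-0.06,"dy":-0.17,"dz":-0.12,"rx":0,"ry":0,"rz":0,"gripper":0.5},{"dx":-0.06,"dy":-0.17,"dz":-0.12,"rx":0,"ry":0,"rz":0,"gripper":0.5},{"dx":-0.06,"dy":-0.17,"dz":-0.12,"rx":0,"ry":0,"rz":0,"gripper":0.5}]';python3 look.py w40.png;python3 tray.py .06 .07 .507 -.337 .057;python3 - <<'E'
from h import *
f=snap('wrist');W=cloud(f);Z=W[...,2]
m=(abs(Z-.010)<.0035)&(np.hypot(W[...,0]-.44,W[...,1]+.165)<.065)
P=W[m][:,:2].astype(np.float32);r=cv2.minAreaRect(P);print('cover',len(P),r)
k=(Z>.026)&(Z<.038)&(np.hypot(W[...,0]-.44,W[...,1]+.165)<.05);print('knob',k.sum(),np.nanmean(W[k],0))
delta(.4403,-.1655,-.0105,.2825)
E
```

```text
time: 54.78
tool_pos: [0.3749, -0.3123, 0.1971]
tool_rot: [-1.571, 0.001, -1.291]
contact_force: [-0.2, -0.1, -0.1]
opening: 0.0458
[ 0.37491934 -0.31227606  0.19714037] [-1.57071692e+00  6.67904208e-04 -1.29077672e+00] 0.045823130937064284 54.775
1314 ((0.4979914724826813, -0.34040382504463196), (0.0758105218410492, 0.05837554857134819), 16.08555030822754)
cover 7744 ((0.44115838408470154, -0.16722241044044495), (0.09491723030805588, 0.05868342146277428), 16.363981246948242)
knob 572 [ 0.44123275 -0.16850185  0.03279453]
dx dy dz [-0.1222  0.2072  0.1036] ry -0.0015
```

View pics/w40.png

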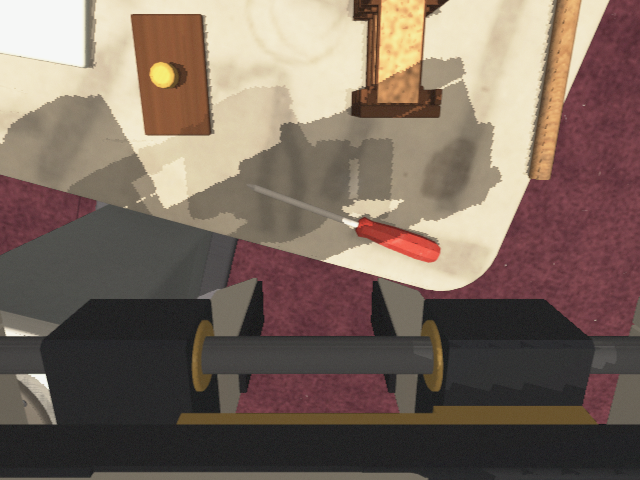

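```bash
python3 -c "
from h import *
delta(.441,-.167,-.0095,.284)"; 
```

```text
dx dy dz [-0.1205  0.2062  0.1038] ry -0.003
```

```bash
python3 -m creep '[{"dx":-0.04,"dy":0.01,"dz":0.03,"rx":0,"ry":-0.003,"rz":0,"gripper":0.5},{"dx":-0.08,"dy":0.04,"dz":0.065,"rx":0,"ry":-0.003,"rz":0,"gripper":0.5},{"dx":-0.12,"dy":0.08,"dz":0.1038,"rx":0,"ry":-0.003,"rz":0,"gripper":0.5},{"dx":-0.1205,"dy":0.13,"dz":0.1038,"rx":0,"ry":-0.003,"rz":0,"gripper":0.5},{"dx":-0.1205,"dy":0.17,"dz":0.1038,"rx":0,"ry":-0.003,"rz":0,"gripper":0.5},{"dx":-0.1205,"dy":0.195,"dz":0.1038,"rx":0,"ry":-0.003,"rz":0,"gripper":0.5},{"dx":-0.1205,"dy":0.206,"dz":0.1038,"rx":0,"ry":-0.003,"rz":0,"gripper":0.5},{"dx":-0.1205,"dy":0.206,"dz":0.1038,"rx":0,"ry":-0.003,"rz":0,"gripper":0.5}]' 25; python3 -m creep '[{"dx":0,"dy":0,"dz":0,"rx":0,"ry":0,"rz":0,"gripper":0.1},{"dx":0,"dy":0,"dz":0,"rx":0,"ry":0,"rz":0,"gripper":0.1},{"dx":0,"dy":0,"dz":0,"rx":0,"ry":0,"rz":0,"gripper":0.1},{"dx":0,"dy":0,"dz":0,"rx":0,"ry":0,"rz":0,"gripper":0.1}]'; python3 -c "
from h import *
delta(.507,-.3372,.09,.2825)"
```

```text
time: 55.92
tool_pos: [0.4409, -0.1676, -0.0088]
tool_rot: [-1.572, 0.001, -1.287]
contact_force: [0.5, -0.1, -0.3]
opening: 0.046
time: 56.42
tool_pos: [0.4413, -0.1681, -0.0076]
tool_rot: [-1.57, -0.001, -1.288]
contact_force: [-0.6, 0.8, 4.8]
opening: 0.0185
dx dy dz [ 0.1808 -0.0974  0.0159] ry 0.0007
```

```bash
python3 -m creep '[{"dx":0,"dy":-0.01,"dz":0,"rx":0,"ry":0,"rz":0,"gripper":0.1},{"dx":0,"dy":-0.04,"dz":0,"rx":0,"ry":0,"rz":0,"gripper":0.1},{"dx":0.0,"dy":-0.09,"dz":0,"rx":0,"ry":0,"rz":0,"gripper":0.1},{"dx":0.03,"dy":-0.105,"dz":0,"rx":0,"ry":0,"rz":0,"gripper":0.1},{"dx":0.07,"dy":-0.105,"dz":0.005,"rx":0,"ry":0,"rz":0,"gripper":0.1},{"dx":0.11,"dy":-0.105,"dz":0.01,"rx":0,"ry":0,"rz":0,"gripper":0.1},{"dx":0.15,"dy":-0.105,"dz":0.014,"rx":0,"ry":0,"rz":0,"gripper":0.1},{"dx":0.181,"dy":-0.098,"dz":0.016,"rx":0,"ry":0,"rz":0,"gripper":0.1},{"dx":0.181,"dy":-0.096,"dz":0.016,"rx":0,"ry":0,"rz":0,"gripper":0.1},{"dx":0.181,"dy":-0.096,"dz":0.016,"rx":0,"ry":0,"rz":0,"gripper":0.1}]'; python3 align.py w41.png .07 .018;python3 -c "
from h import *
f=snap('side');save(f,'s41.png',(290,210,420,340),5)"
```

```text
time: 57.68
tool_pos: [0.5064, -0.3364, 0.0876]
tool_rot: [-1.571, 0.001, -1.288]
contact_force: [-0.1, 0.4, -0.2]
opening: 0.0185
[ 0.5064 -0.3364  0.0876] 0.01849218334975151
held 9183 0.10491541544804814 far z [0.0477 0.048 ] x [-0.0273  0.0296] mid 0.0011
base 1621 0.06977836976960414 far z [0.0485 0.0486] x [-0.0268  0.0301] mid 0.0016
```

View pics/w41.png

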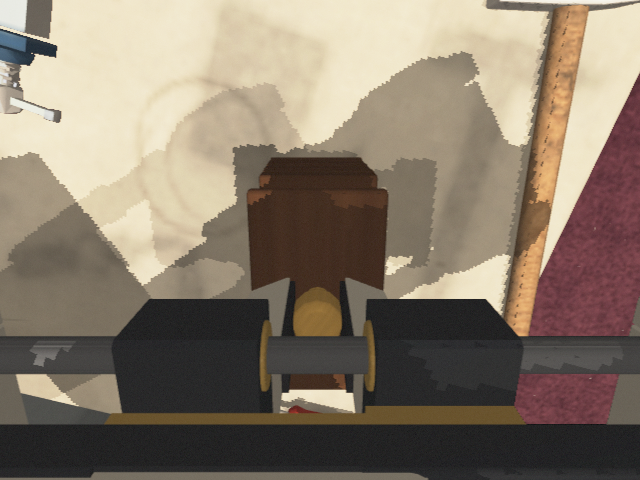

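View pics/s41.png

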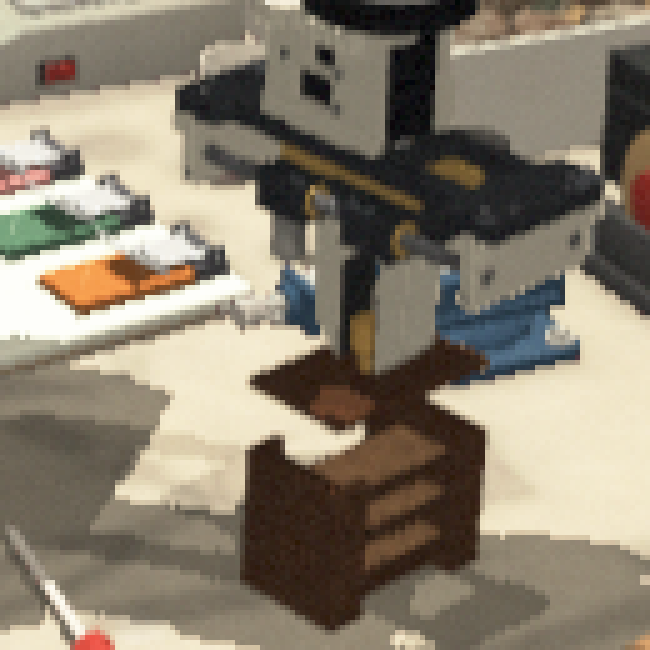

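```bash
python3 -m creep '[{"dx":0.0005,"dy":0.01,"dz":0.0007,"rx":0,"ry":0,"rz":0,"gripper":0.1},{"dx":0.0005,"dy":0.018,"dz":0.0007,"rx":0,"ry":0,"rz":0,"gripper":0.1},{"dx":0.0005,"dy":0.024,"dz":0.0007,"rx":0,"ry":0,"rz":0,"gripper":0.1},{"dx":0.0005,"dy":0.0275,"dz":0.0007,"rx":0,"ry":0,"rz":0,"gripper":0.1},{"dx":0.0005,"dy":0.03,"dz":0.0007,"rx":0,"ry":0,"rz":0,"gripper":0.1},{"dx":0.0005,"dy":0.03,"dz":0.0007,"rx":0,"ry":0,"rz":0,"gripper":0.1}]'; python3 -c "
from h import *
f=snap('side');save(f,'s42.png',(290,210,420,340),5)"
```

```text
time: 58.52
tool_pos: [0.5078, -0.3375, 0.0585]
tool_rot: [-1.571, -0.0, -1.288]
contact_force: [-2.0, 1.7, 4.6]
opening: 0.0187
```

View pics/s42.png

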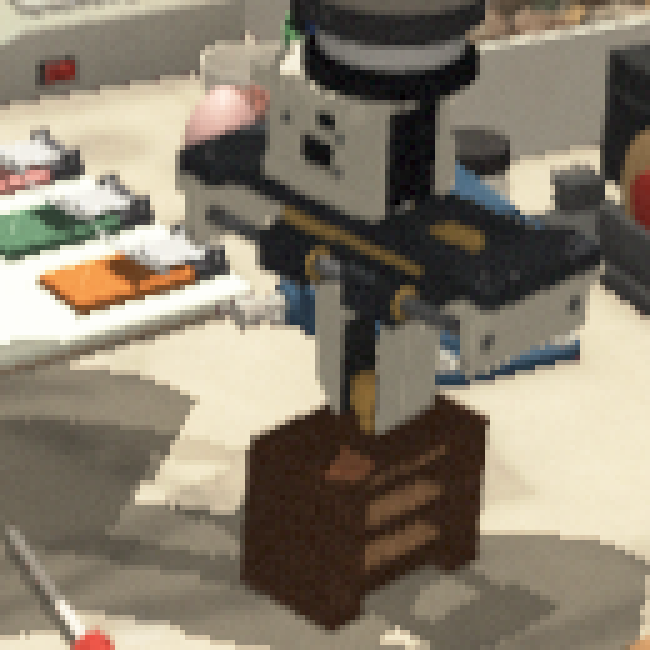

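Seated. Release, rise clear, and check the stack and board.

```bash
python3 -m creep '[{"dx":0,"dy":-0.0005,"dz":0,"rx":0,"ry":0,"rz":0,"gripper":0.5},{"dx":0,"dy":-0.0005,"dz":0,"rx":0,"ry":0,"rz":0,"gripper":0.5},{"dx":0,"dy":-0.0005,"dz":0,"rx":0,"ry":0,"rz":0,"gripper":0.5},{"dx":0,"dy":-0.03,"dz":0,"rx":0,"ry":0,"rz":0,"gripper":0.5},{"dx":0,"dy":-0.08,"dz":-0.02,"rx":0,"ry":0,"rz":0,"gripper":0.5},{"dx":-0.03,"dy":-0.13,"dz":-0.06,"rx":0,"ry":0,"rz":0,"gripper":0.5},{"dx":-0.06,"dy":-0.18,"dz":-0.1,"rx":0,"ry":0,"rz":0,"gripper":0.5},{"dx":-0.09,"dy":-0.2,"dz":-0.12,"rx":0,"ry":0,"rz":0,"gripper":0.5},{"dx":-0.09,"dy":-0.2,"dz":-0.12,"rx":0,"ry":0,"rz":0,"gripper":0.5},{"dx":-0.09,"dy":-0.2,"dz":-0.12,"rx":0,"ry":0,"rz":0,"gripper":0.5}]';python3 look.py w43.png; python3 - <<'E'
from h import *
f=snap('wrist');W=cloud(f);Z=W[...,2]
m=(abs(Z-.076)<.004)&(np.hypot(W[...,0]-.507,W[...,1]+.337)<.065)
P=W[m][:,:2].astype(np.float32);print('cover',len(P),np.nanmedian(Z[m]),np.nanpercentile(Z[m],[3,97]),cv2.minAreaRect(P))
for n,c in (('side',(200,180,420,345)),('scene',(200,220,520,400))):
    g=snap(n);save(g,n+'44.png',c,3 if n=='side' else 2)
delta(.39,.0,.2,.114)
E
```

```text
time: 59.82
tool_pos: [0.3677, -0.2848, 0.2577]
tool_rot: [-1.57, -0.001, -1.288]
contact_force: [0.1, 0.2, -1.2]
opening: 0.0462
[ 0.36765447 -0.28483454  0.25767376] [-1.57034312e+00 -5.47990677e-04 -1.28769397e+00] 0.04617121515884954 59.825
amber [426.  29.] 3911 h 0.076 ctr [ 0.5203 -0.3342] size [0.0545 0.0558] ang 16.48
cover 7646 0.0758949094211343 [0.07416783 0.07742087] ((0.5044201612472534, -0.3398323655128479), (0.08802817761898041, 0.05855034291744232), 16.34928321838379)
dx dy dz [-0.267   0.057   0.1011] ry 0.1695
```

View pics/side44.png

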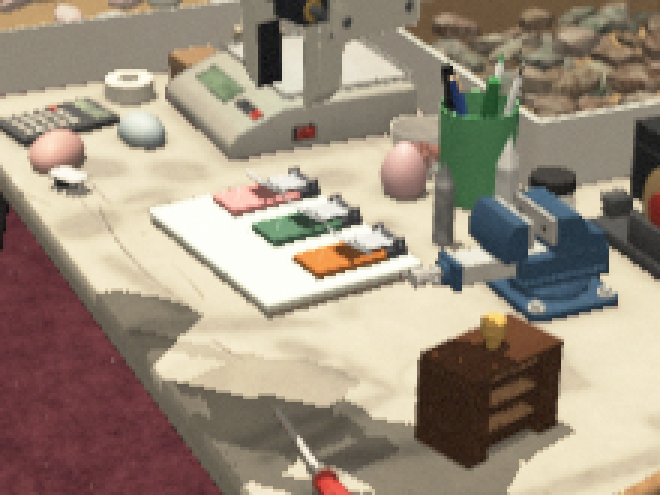

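View pics/w43.png

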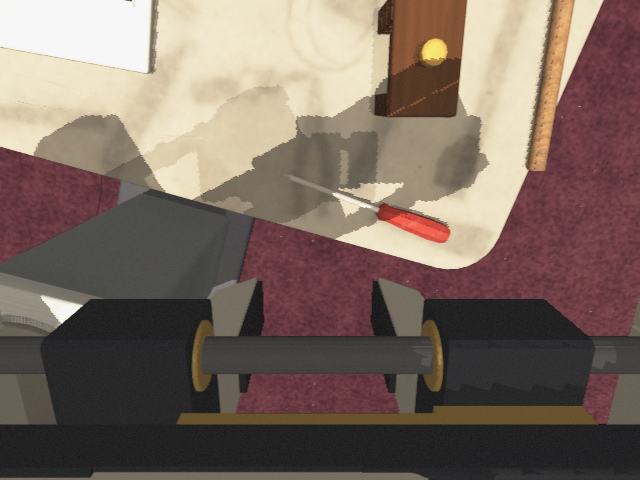

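```bash
python3 -c "
from h import *
delta(.41,.025,.15,.114)"; python3 -m creep '[{"dx":-0.03,"dy":0.02,"dz":0.02,"rx":0,"ry":0.03,"rz":0,"gripper":0.5},{"dx":-0.07,"dy":0.04,"dz":0.04,"rx":0,"ry":0.06,"rz":0,"gripper":0.5},{"dx":-0.12,"dy":0.06,"dz":0.06,"rx":0,"ry":0.09,"rz":0,"gripper":0.5},{"dx":-0.17,"dy":0.08,"dz":0.08,"rx":0,"ry":0.12,"rz":0,"gripper":0.5},{"dx":-0.22,"dy":0.1,"dz":0.1,"rx":0,"ry":0.15,"rz":0,"gripper":0.5},{"dx":-0.26,"dy":0.1,"dz":0.12,"rx":0,"ry":0.17,"rz":0,"gripper":0.5},{"dx":-0.285,"dy":0.107,"dz":0.127,"rx":0,"ry":0.17,"rz":0,"gripper":0.5},{"dx":-0.285,"dy":0.107,"dz":0.127,"rx":0,"ry":0.17,"rz":0,"gripper":0.5},{"dx":-0.285,"dy":0.107,"dz":0.127,"rx":0,"ry":0.17,"rz":0,"gripper":0.5}]';python3 look.py w45.png; python3 - <<'E'
from h import *
f=snap('wrist');save(f,'w45z.png',(120,0,520,200),2)
W=cloud(f)
from board import board
board(W)
E
```

```text
dx dy dz [-0.2853  0.107   0.1274] ry 0.1695
time: 61.15
tool_pos: [0.4099, 0.024, 0.1505]
tool_rot: [-1.571, -0.0, -1.457]
contact_force: [0.2, -0.5, 0.8]
opening: 0.046
[0.40992373 0.02401965 0.1505412 ] [-1.57142136e+00 -1.90775040e-04 -1.45724686e+00] 0.04601045554258538 61.15
rose [231.  80.] 968 h 0.0218 ctr [0.5029 0.1032] size [0.0731 0.0439] ang 6.54
green [326.  91.] 3724 h 0.0219 ctr [0.5115 0.0279] size [0.0731 0.0429] ang 6.65
amber [429.  94.] 3579 h 0.0219 ctr [ 0.5198 -0.0475] size [0.0732 0.0432] ang 7.54
n 39226 h 0.014565514794648932
((0.48785141110420227, 0.02468440681695938), (0.14574280381202698, 0.23004788160324097), 6.496775150299072)
```

View pics/w45z.png

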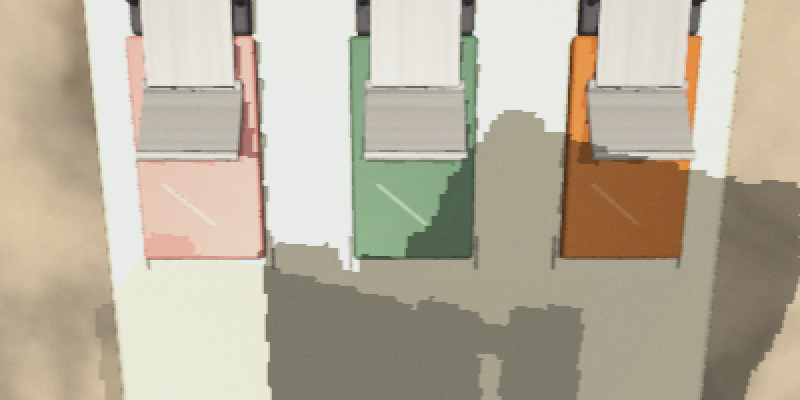

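```bash
python3 - <<'E'
from h import *
f=snap('side');save(f,'s46.png',(320,260,480,360),4)
g=snap('scene');W=cloud(g);print(W[275,436])
E
```

```text
[ 0.49761051 -0.33939298  0.09413805]
```

View pics/s46.png

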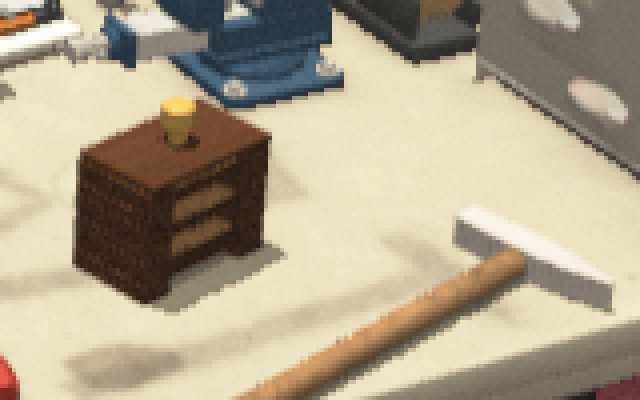

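The stack is closed and empty, and the hammer and screwdriver have not moved.

```bash
python3 -c "
from cell import robot
print(robot.hand_in())"
```

```text
the job is handed in; nothing more can be done
None
```

I slid all three tiles under their own clips: rose under clip 1, green under clip 2 and amber under clip 3. Each was pushed until the tool stopped moving and the push force reached about 7–10 N. The empty trays are back on the base tray with the cover on top, and I handed the job in at about 61 s.

**Last checks**
- **Tiles:** the wrist camera put the tile centres within about 0.6 mm of the bay points I had worked out. They lie flat, with tops at about 22 mm. Rose and green measured 6.5–6.7° against the board's 6.5°.
- **Stack:** the cover measured level at 75.9 mm against 76 mm expected, and the side view showed the stack closed and empty.
- **Surroundings:** the hammer and screwdriver looked unmoved, and I saw nothing else displaced. I did not check the other bystanders closely.

**Disagreements**
- **Fingertips:** the cameras put the fingertips about 21 mm behind the reported TCP, while `robot.tcp_to_tips` says 17 mm ahead. My first grip on the cover knob closed on air above it for that reason. I used the measured offset from then on.
- **Amber angle:** the last fit read 7.5° for the amber tile with a shadow across it. An earlier fit gave 6.8°, and its rear edge lined up with the other two, so I took it as square.

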